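# Ready the ship's lab bench for sample logging

### The arm

A 6-joint arm with a two-finger parallel gripper is mounted at the origin on the work surface. World frame = base frame: x ahead of the robot, y to its left, z up, the work surface at z = 0. Lengths are in m, angles in rad, forces in N, time in s.
With the tool pointing down it reaches from about 0.325 to 0.85 m from the base axis. Payload 4.4 kg.
Tool frame: the origin (TCP) lies between the finger pads; the fingertips stand 22 mm ahead of it and the grasp point (between the pads) lies 3 mm ahead of it; z points along the fingers, y is the direction in which the jaws open and shut (so a half turn about z gives the same grasp; the last joint's range is limited). The gripper opens to 94 mm and grips with 3 to 60 N. Pads are 16 mm wide; open, the fingers measure 119 mm over their backs; the gripper's body (75 mm by 177 mm) begins 78 mm behind the grasp point.
Start: joints at [-1.403, 0.207, 1.542, -0, 1.393, -0.15], TCP at [0.18, -0.546, 0.227] pointing down, gripper open.
Joint ranges: [-2.73, 2.73], [-0.86, 2.22], [0.23, 2.46], [-1.11, 4.25], [0.08, 2.63], [-2.82, 2.82]. Speed limits (rad/s): [2.79, 2.79, 3.14, 3.14, 3.14, 3.14].

### API

Orientations are given as a unit quaternion [w, x, y, z].
In Python, from bench import get_state, imaging, ticket, cut_out gives the robot as it stands. The module is installed in compiled form; this text tells all that it offers.
- The arm moves only by the tool send_rows, never from a script. Its argument "rows" is a list of rows, each an object with "linear": the shift along the tool's x, y, z in units of 0.15 m (1.0 is 0.15 m), a list of three; "angular": the turn, a rotation vector about the tool's x, y, z in units of 45 degrees (1.0 is 45 degrees), a list of three; "jaw": the closure, from 0 (fully open) to 1 (shut). In form: [{"linear": [x, y, z], "angular": [rx, ry, rz], "jaw": jaw}, ...]. A call has 1 to 12 rows; each row is the pose to reach, as a shift and turn from the pose measured when the call began, along the tool's axes at that moment; what a row does not reach only later rows make up. A row lasts 1/8 s, in which the tool goes at most 62.5 mm and 10.7 degrees, less where a joint would pass 70% of its speed; a pose out of reach is approached as far as the arm can. A call with a number of a shift or a turn outside -1 to 1 is refused whole. A call with a gripper value outside its range is refused whole. The fingers move at their own pace and stop on an object; the grip force is fixed at half the most. Time passes only in rows, so rows that repeat a pose let the fingers close. It gives the time, the measured TCP pose, the force and the opening at its end, in the units of the state.
- get_state(): the state, without advancing time (a new reading comes with each control period).
- imaging.snapshot(name): name is "scene" or "side" or "wrist"; returns the picture (400x640x3 uint8, red, green, blue); there is no depth.
- imaging.camera_params(name): a dict with "K" (3x3 intrinsics, pixels), "eye" and "orientation" of the camera in the world. Camera axes: x right, y down, z forward; pixel columns grow to the right and rows downward; lengths in m; the calibration is good to about 2 mm. The wrist camera is an equidistant fisheye: a pixel r from the principal point sees the ray r / f radians off the axis. A picture is of the moment at which its call begins: read the wrist's pose just before it. camera_params takes no time and is no camera call; for the wrist camera it gives the pose at the moment of the call.
- ticket.job_done(): hands the job in, once; it reports no verdict.
Trained networks look in the newest picture that a camera, given by its name, has taken for a name from the list of things; names that differ only in an ending like _2 or _b are one class to them, and where a whole thing is asked for, a point or a joint stands for the part that bears it (a point fixed in the world has none). Each returns a list of dicts, best first, with "conf" (0 to 1); they miss things now and then, are a little off and sometimes report something else, mostly with a low value. They report only what shows in the picture. A call takes as long as a camera call. They do not tell look-alikes from the thing itself.
- cut_out(label, camera): "mask" (400x640 bool, what is visible of it) and "location" ([column, row] in pixels, amid what is visible of it).
The state is a dict: "time": time; "joint_pos": joint angles; "joint_vel": joint speeds; "joint_efforts": joint torques, N m; "tcp_pos": TCP position; "tool_rot": TCP orientation; "ft_force": force on the tool from outside, world axes, zero at the start; "wrist_torque": the same for the moment, N m; "finger_gap": finger opening in m.
Only numpy, scipy, OpenCV 4.12 (cv2) and the standard library are available. Lean on these libraries where they do the work, as an engineer would, in place of code of your own. Each camera call takes 0.05 s, during which the arm holds its last target.

### The job

Get the bench ready for logging samples: stand all the amber bottles upright in the white spill tray, those on the notebook before you open it; raise the notebook's screen so that it leans back just past upright, about 100 degrees open, then press its green power button. Push each sample canister across the bench, never lifting it, until it sits wholly inside the painted ring of its lid's colour. Leave the paper cup and the small clear dish where they are.

Things in the scene. Friction and masses are not known exactly. Their poses are not given: they have to be found in the camera images.
- notebook: Base of a small black notebook computer, fixed to the bench, 170 (x) x 250 (y) x 23 mm high; origin under its centre, +x towards the hinge edge, -x towards the front edge where the tab sticks out.
- screen (a joint): Opening angle of the notebook's screen lid in rad: 0 shut flat on the base, 1.57 upright, limit 2.4. The stiff hinge stays where it is left; about 7 N at the tab moves it. The lid is 165 mm long from hinge to front edge, 250 wide, 12 thick, its top face 36 mm above the bench when shut.
- screen_hinge (a point): Point on the hinge axis, in the middle of the lid's width, at the lid's mid-thickness (30 mm above the bench). The axis runs along the notebook's y; the lid's front edge swings up and then away towards the notebook's +x.
- screen_tab (a point): Middle of the free part of the stiff orange pull tab on the lid's front edge, 190 mm from the hinge axis. The tab is 24 mm wide along the notebook's y, 10 thick, and sticks out 45 mm past the lid's edge; this point is 25 mm past the edge. Nothing stands beside or under the tab.
- power (a joint): Travel of the notebook's power button in m: 0 out, 0.005 fully down (1 mm proud of the deck); it springs back, about 4 N presses it home. A pressed button counts from 0.0035.
- power_top (a point): Centre of the top of the round green power button, 26 mm diameter, on the keyboard deck near the front edge (left of centre, towards the notebook's +y), under the lid while that is shut. Its top is 29 mm above the bench when out; the deck round it is at 23 mm. It is pressed straight down.
- tray: White open spill tray, fixed, outside 270 (x) x 110 (y) x 25 mm high, walls and floor 5 mm thick; origin under its centre. Four bottles fit in a row along its x, 58 mm apart.
- bottle_1: Amber reagent bottle, at the start standing on the shut notebook lid; always there. Straight body 52 mm diameter up to 68 mm, then a shoulder and a black cap of 32 mm diameter to 105 mm; 0.25 kg; origin under its centre, z along the bottle.
- bottle_2: Amber reagent bottle, at the start standing on the shut notebook lid beside the other; always there. Straight body 52 mm diameter up to 68 mm, then a shoulder and a black cap of 32 mm diameter to 105 mm; 0.25 kg; origin under its centre, z along the bottle.
- bottle_3: Amber reagent bottle, on the bench; may be absent. Straight body 52 mm diameter up to 68 mm, then a shoulder and a black cap of 32 mm diameter to 105 mm; 0.25 kg; origin under its centre, z along the bottle.
- bottle_4: Amber reagent bottle, on the bench; may be absent. Straight body 52 mm diameter up to 68 mm, then a shoulder and a black cap of 32 mm diameter to 105 mm; 0.25 kg; origin under its centre, z along the bottle.
- can_red: Low round sample canister with a red lid, 90 mm diameter, 40 mm high, 0.25 to 0.5 kg, smooth, loose on the bench; origin under its centre. May be absent.
- ring_red: Painted red ring, flat on the bench (1 mm at most, nothing to bump against), inner diameter 120 mm, outer 134; origin at its centre.
- can_yellow: Low round sample canister with a yellow lid, 90 mm diameter, 40 mm high, 0.25 to 0.5 kg, smooth, loose on the bench; origin under its centre. May be absent.
- ring_yellow: Painted yellow ring, flat on the bench (1 mm at most, nothing to bump against), inner diameter 120 mm, outer 134; origin at its centre.
- can_blue: Low round sample canister with a blue lid, 90 mm diameter, 40 mm high, 0.25 to 0.5 kg, smooth, loose on the bench; origin under its centre. May be absent.
- ring_blue: Painted blue ring, flat on the bench (1 mm at most, nothing to bump against), inner diameter 120 mm, outer 134; origin at its centre.
- cup: White paper cup, 72 mm diameter, 90 high; loose bystander, leave it alone; origin under its centre.
- dish: Small clear dish, 60 mm diameter, 14 high; loose bystander, leave it alone; origin under its centre.
Not all that is in view belongs to the job. Leave any pink look-alike of the can_blue alone.

How it is judged:
By the outcome, as a careful person would: the job done as asked, in the order asked, and still so for the second after the job is handed in, with the robot touching nothing.
Of bottle_3, bottle_4 only 1 to 2 are there at a start; the rules pass over those that are not, and their reading is None.
Of can_red, can_yellow, can_blue only 2 to 3 are there at a start; the rules pass over those that are not, and their reading is None.
At some moment in a run one of can_red, can_yellow, can_blue may be knocked a few centimetres aside while the robot is not near it.
It also fails if it takes over 210 s, if anything falls off the work surface, if the arm or the gripper's body presses on something with over 40 N, if the wrist force passes 120 N, or if a joint passes its speed limit or range.

## Working session

There is one attempt and no reset: what is moved stays moved. The work goes in short steps, Python scripts to look and compute and a tool call to move; the robot and the scene stay as the last step left them, time stands still between calls to the robot, and variables do not carry over. Pictures are saved under pics/ and viewed, and the job is handed in when it is done.

Besides the shell and the picture viewer there is one more tool, called as name(argument=value, ...), one argument or row to a line, values as JSON. send_rows: Moves the arm, as the interface text tells. Shifts and turns lie within -1 to 1; 1 stands for 0.15 m of shift or 45 degrees of turn. Its arguments: {"type":"object","properties":{"rows":{"type":"array"}},"required":["rows"]}

```bash
mkdir -p pics; python3 - <<'E'
from bench import get_state, imaging
import cv2
print(get_state())
for n in ["scene","side","wrist"]:
    im=imaging.snapshot(n); cv2.imwrite(f"pics/a_{n}.png",im[:,:,::-1]); print(n,imaging.camera_params(n))
E
```

```text
{'time': 0.0, 'joint_pos': array([-1.40247914e+00,  2.07432912e-01,  1.54294498e+00, -2.91698007e-05,
        1.39349273e+00, -1.50495727e-01]), 'joint_vel': array([ 5.31363733e-04,  2.18864989e-03,  3.79081448e-04,  7.29223113e-05,
       -6.95273698e-04,  3.99844075e-04]), 'joint_efforts': array([ 1.02224534e-03, -3.70881772e+01, -2.81416172e+01,  6.99578435e-02,
        3.61535163e-02, -1.78328660e-04]), 'tcp_pos': array([ 0.18008189, -0.54527356,  0.22628769]), 'tool_rot': array([-1.13880825e-03,  9.87320620e-01,  1.58734670e-01, -2.45017639e-05]), 'ft_force': array([-0.4352845 , -0.63627163,  0.92126275]), 'wrist_torque': array([-0.01584583,  0.01719349,  0.00550431]), 'finger_gap': 0.09413284003872963}
scene {'K': array([[415.1711112 ,   0.        , 329.17036431],
       [  0.        , 415.1711112 , 212.87134342],
       [  0.        ,   0.        ,   1.        ]]), 'eye': array([ 1.28162468, -0.37753134,  0.68767567]), 'orientation': array([-0.39645174,  0.74808207,  0.47516335, -0.23962268])}
side {'K': array([[479.5895878 ,   0.        , 322.13052597],
       [  0.        , 479.5895878 , 200.97317765],
       [  0.        ,   0.        ,   1.        ]]), 'eye': array([-0.19067126,  1.23390636,  0.91726774]), 'orientation': array([ 0.11404434, -0.22267027,  0.84420766, -0.47405196])}
wrist {'K': array([[309.70691629,   0.        , 316.04232367],
       [  0.        , 309.70691629, 200.26260017],
       [  0.        ,   0.        ,   1.        ]]), 'eye': array([ 0.25406651, -0.52099673,  0.38283635]), 'orientation': array([ 0.11065946,  0.80256819, -0.5805366 , -0.081339  ])}
```

View pics/a_scene.png

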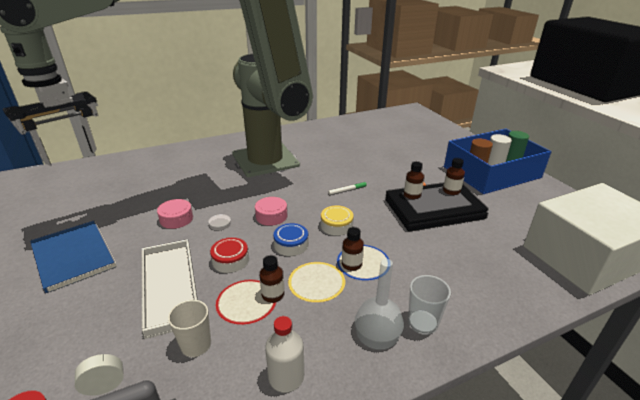

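View pics/a_side.png

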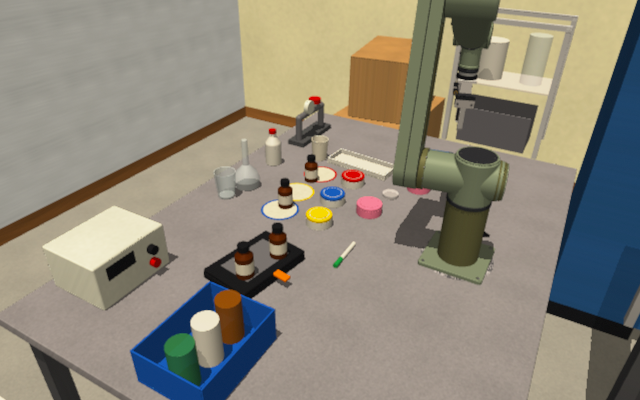

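View pics/a_wrist.png

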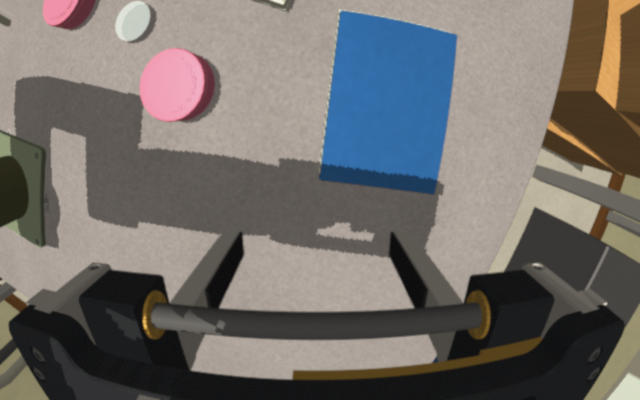

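```bash
cat > h.py <<'E'
import numpy as np, cv2
from scipy.spatial.transform import Rotation as R
from scipy.optimize import minimize
from bench import get_state, imaging, ticket, cut_out
def rot(q): return R.from_quat([q[1],q[2],q[3],q[0]])
def proj(P,cp,wrist=False):
    P=np.atleast_2d(P); c=rot(cp['orientation']).inv().apply(P-cp['eye']); K=cp['K']
    if wrist:
        r=np.hypot(c[:,0],c[:,1]); th=np.arctan2(r,c[:,2]); s=th/np.maximum(r,1e-9)
        u=c[:,:2]*s[:,None]
    else: u=c[:,:2]/c[:,2:]
    return np.c_[u[:,0]*K[0,0]+K[0,2],u[:,1]*K[1,1]+K[1,2]]
def ray(px,cp,wrist=False):
    K=cp['K']; x=(px[0]-K[0,2])/K[0,0]; y=(px[1]-K[1,2])/K[1,1]
    if wrist:
        th=np.hypot(x,y); s=np.sin(th)/max(th,1e-9); d=np.array([x*s,y*s,np.cos(th)])
    else: d=np.array([x,y,1.])
    return rot(cp['orientation']).apply(d)
def onplane(px,cp,z,wrist=False):
    d=ray(px,cp,wrist); return cp['eye']+d*(z-cp['eye'][2])/d[2]
A=np.linspace(0,2*np.pi,40,endpoint=False); C=np.c_[np.cos(A),np.sin(A),0*A]
def cyl(prof): # list of (r,z) -> list of convex parts
    return [np.vstack([C*[r0,r0,0]+[0,0,z0],C*[r1,r1,0]+[0,0,z1]]) for (r0,z0),(r1,z1) in zip(prof[:-1],prof[1:])]
def box(lx,ly,lz,z0=0):
    return [np.array([[sx*lx/2,sy*ly/2,z] for sx in(-1,1) for sy in(-1,1) for z in(z0,z0+lz)])]
MOD={'bottle':cyl([(.026,0),(.026,.068),(.016,.08),(.016,.105)]),'can':cyl([(.045,0),(.045,.04)]),
 'ring':cyl([(.067,0),(.067,.001)]),'cup':cyl([(.028,0),(.036,.09)]),'dish':cyl([(.03,0),(.03,.014)]),
 'notebook':box(.17,.25,.036),'tray':box(.27,.11,.025)}
S=2
def render(parts,x,y,yaw,z,cp,wrist=False):
    m=np.zeros((400*S,640*S),np.uint8); c,s=np.cos(yaw),np.sin(yaw); Rz=np.array([[c,-s,0],[s,c,0],[0,0,1]])
    for P in parts:
        uv=proj(P@Rz.T+[x,y,z],cp,wrist)
        h=cv2.convexHull(((uv+.5)*S*16).astype(np.int32)); cv2.fillConvexPoly(m,h,255,shift=4)
    return m>0
def up(m): return cv2.resize(m.astype(np.uint8),None,fx=S,fy=S,interpolation=cv2.INTER_NEAREST)>0
def fit(model,views,x0,yaw=None,z=0):
    """views: list of (mask,cp,wrist)"""
    vs=[(up(m),cp,w) for m,cp,w in views]
    def f(p):
        L=0
        for m,cp,w in vs:
            r=render(MOD[model],p[0],p[1],p[2]*5 if len(p)>2 else (yaw or 0),z,cp,w)
            L+=1-(r&m).sum()/max((r|m).sum(),1)
        return L/len(vs)
    p0=list(x0)+([yaw/5] if yaw is not None else [])
    best=None
    for st in (.02,.006):
        p0=np.array(p0); sim=np.vstack([p0]+[p0+st*e for e in np.eye(len(p0))])
        o=minimize(f,p0,method='Nelder-Mead',options=dict(initial_simplex=sim,xatol=2e-4,fatol=1e-4)); p0=o.x
    p=o.x.copy()
    if len(p)>2:p[2]*=5
    return p,1-o.fun
def snap(name,fn=None):
    cp=imaging.camera_params(name); im=imaging.snapshot(name)
    if fn: cv2.imwrite(f'pics/{fn}.png',im[:,:,::-1])
    return im,cp
def tool():
    s=get_state(); return s,rot(s['tool_rot'])
def goto(p,yaw=None,Rt=None):
    """units of send_rows to reach TCP p with tool down, yaw = world angle of tool y(jaw) axis mod pi"""
    s,r=tool(); M=r.as_matrix()
    lin=M.T@(np.array(p)-s['tcp_pos'])/.15
    if Rt is None:
        if yaw is None: yaw=np.arctan2(M[1,1],M[0,1])
        best=None
        for k in(0,np.pi):
            yv=np.array([np.cos(yaw+k),np.sin(yaw+k),0]); zv=np.array([0,0,-1.]); xv=np.cross(yv,zv)
            T=R.from_matrix(np.c_[xv,yv,zv]); d=(r.inv()*T).as_rotvec()
            if best is None or np.linalg.norm(d)<np.linalg.norm(best): best=d
    else: best=(r.inv()*Rt).as_rotvec()
    print('lin',np.round(lin,3),'ang',np.round(best/(np.pi/4),3))
E
python3 - <<'E'
from h import *
import pickle
D={}
for cam in['scene','side']:
    im,cp=snap(cam)
    for l in['notebook','tray','bottle_1','can_red','can_yellow','can_blue','ring_red','ring_yellow','ring_blue','cup','dish','screen_tab']:
        d=cut_out(l,cam); D[cam,l]=(d,cp)
        print(cam,l,[(round(o['conf'],2),np.round(o['location']).tolist(),int(o['mask'].sum())) for o in d])
pickle.dump(D,open('d.pkl','wb'))
print(get_state()['time'])
E
```

```text
scene notebook [(0.82, [437.0, 206.0], 3191), (0.48, [433.0, 199.0], 2310)]
scene tray [(0.92, [164.0, 283.0], 3971)]
scene bottle_1 [(0.88, [451.0, 180.0], 627), (0.78, [272.0, 280.0], 967), (0.68, [350.0, 248.0], 803), (0.62, [417.0, 183.0], 588)]
scene can_red [(0.81, [231.0, 255.0], 1072)]
scene can_yellow [(0.37, [216.0, 220.0], 318)]
scene can_blue [(0.87, [290.0, 237.0], 927), (0.8, [274.0, 212.0], 745), (0.56, [176.0, 212.0], 864)]
scene ring_red [(0.67, [242.0, 302.0], 1833)]
scene ring_yellow [(0.8, [318.0, 283.0], 1805)]
scene ring_blue [(0.89, [368.0, 265.0], 838), (0.48, [338.0, 220.0], 856)]
scene cup [(0.89, [192.0, 323.0], 1876), (0.25, [434.0, 204.0], 2354)]
scene dish [(0.86, [218.0, 222.0], 273), (0.31, [435.0, 201.0], 2416)]
scene screen_tab [(0.84, [434.0, 206.0], 2298)]
side notebook [(0.59, [255.0, 271.0], 2831), (0.43, [278.0, 243.0], 569)]
side tray [(0.79, [364.0, 164.0], 1118)]
side bottle_1 [(0.96, [280.0, 242.0], 567), (0.75, [287.0, 195.0], 384), (0.72, [310.0, 168.0], 324), (0.67, [243.0, 262.0], 662), (0.33, [259.0, 269.0], 2470)]
side can_red [(0.81, [352.0, 178.0], 402)]
side can_yellow [(0.97, [319.0, 220.0], 555)]
side can_blue [(0.71, [277.0, 211.0], 439), (0.64, [366.0, 205.0], 508), (0.56, [331.0, 198.0], 458), (0.48, [416.0, 192.0], 125), (0.26, [256.0, 268.0], 2278)]
side ring_red [(0.63, [328.0, 175.0], 217), (0.25, [319.0, 217.0], 580)]
side ring_yellow [(0.83, [303.0, 191.0], 333)]
side ring_blue [(0.66, [279.0, 208.0], 513), (0.25, [242.0, 261.0], 633)]
side cup [(0.79, [320.0, 146.0], 346)]
side dish [(0.56, [390.0, 196.0], 167)]
side screen_tab [(0.92, [258.0, 265.0], 2318)]
1.45
```

```bash
cat > m1.py <<'E'
from h import *
import pickle
D=pickle.load(open('d.pkl','rb'))
def near(cam,l,px):
    d,cp=D[cam,l]; o=min(d,key=lambda o:np.hypot(*(np.array(o['location'])-px))); return (o['mask'],cp,False)
J=[('can_red','can','can_red','can_red',(231,255),(352,178),0),('can_blue','can','can_blue','can_blue',(290,237),(331,198),0),
('can_yel','can','ring_blue','can_yellow',(338,220),(319,220),0),('pinkA','can','can_blue','can_blue',(274,212),(366,205),0),
('b1','bottle','bottle_1','bottle_1',(451,180),(243,262),.036),('b2','bottle','bottle_1','bottle_1',(417,183),(280,242),.036),
('b3','bottle','bottle_1','bottle_1',(272,280),(310,168),0),('b4','bottle','bottle_1','bottle_1',(350,248),(287,195),0),
('cup','cup','cup','cup',(192,323),(320,146),0),('dish','dish','dish','dish',(218,222),(390,196),0),
('tray','tray','tray','tray',(164,283),(364,164),0),('notebook','notebook','notebook','notebook',(437,206),(255,271),0)]
for n,mod,l1,l2,p1,p2,z in J:
    v1=near('scene',l1,p1); v2=near('side',l2,p2)
    x0=onplane(p1,v1[1],z+.02)[:2]
    yaws=[None] if mod not in('tray','notebook') else [0,.5,1,1.5,2,2.6]
    vv=[v1] if mod=='notebook' else [v1,v2]
    if mod=='notebook': 
        # merge bottles
        pass
    out=[]
    for V in ([v1,v2],[v1],[v2]):
        b=max((fit(mod,V,x0,y,z) for y in yaws),key=lambda t:t[1]); out.append((np.round(b[0],3).tolist(),round(b[1],2)))
        
    print(n,out)
E
python3 m1.py
```

```text
can_red [([0.478, -0.252], np.float64(0.89)), ([0.476, -0.249], np.float64(0.9)), ([0.481, -0.257], np.float64(0.93))]
can_blue [([0.484, -0.091], np.float64(0.89)), ([0.482, -0.09], np.float64(0.89)), ([0.487, -0.097], np.float64(0.92))]
can_yel [([0.459, 0.053], np.float64(0.92)), ([0.459, 0.055], np.float64(0.94)), ([0.46, 0.049], np.float64(0.94))]
pinkA [([0.341, -0.097], np.float64(0.89)), ([0.337, -0.093], np.float64(0.88)), ([0.341, -0.101], np.float64(0.94))]
b1 [([0.487, 0.424], np.float64(0.93)), ([0.486, 0.426], np.float64(0.95)), ([0.487, 0.421], np.float64(0.95))]
b2 [([0.454, 0.306], np.float64(0.91)), ([0.452, 0.307], np.float64(0.93)), ([0.458, 0.301], np.float64(0.91))]
b3 [([0.632, -0.193], np.float64(0.92)), ([0.631, -0.192], np.float64(0.95)), ([0.635, -0.199], np.float64(0.93))]
b4 [([0.615, 0.018], np.float64(0.91)), ([0.615, 0.018], np.float64(0.94)), ([0.621, 0.007], np.float64(0.93))]
cup [([0.696, -0.376], np.float64(0.91)), ([0.698, -0.376], np.float64(0.98)), ([0.7, -0.383], np.float64(0.89))]
dish [([0.317, -0.241], np.float64(0.86)), ([0.316, -0.237], np.float64(0.84)), ([0.318, -0.245], np.float64(0.92))]
tray [([0.512, -0.401, -0.102], np.float64(0.84)), ([0.51, -0.399, -0.094], np.float64(0.82)), ([0.513, -0.408, -0.082], np.float64(0.92))]
notebook [([0.499, 0.356, 2.975], np.float64(0.74)), ([0.5, 0.358, -0.172], np.float64(0.83)), ([0.498, 0.35, 2.998], np.float64(0.66))]
```

```bash
cat > m2.py <<'E'
from h import *
import sys
from scipy.optimize import least_squares
cols={'red':((0,8),(172,180)),'yellow':((20,32),),'blue':((105,125),)}
px={'scene':{'red':(245,300),'yellow':(318,283),'blue':(366,262)},'side':{'red':(320,174),'yellow':(300,191),'blue':(280,210)}}
for cam in['scene','side']:
    cp=imaging.camera_params(cam); im=cv2.imread(f'pics/a_{cam}.png'); hsv=cv2.cvtColor(im,cv2.COLOR_BGR2HSV)
    for c,rs in cols.items():
        m=np.zeros(im.shape[:2],bool)
        for a,b in rs: m|=(hsv[...,0]>=a)&(hsv[...,0]<=b)&(hsv[...,1]>110)&(hsv[...,2]>70)
        c0=onplane(px[cam][c],cp,0)[:2]
        ys,xs=np.nonzero(m); P=np.array([onplane((x,y),cp,0.0005)[:2] for x,y in zip(xs,ys)])
        q=c0
        for t in(.03,.02,.012,.008):
            d=np.hypot(*(P-q).T); s=P[abs(d-.0635)<t]
            q=least_squares(lambda q:np.hypot(*(s-q).T)-.0635,q,loss='soft_l1',f_scale=.003).x
        print(cam,c,np.round(q,4),len(s))
E
python3 m2.py
```

```text
scene red [ 0.6264 -0.2529] 301
scene yellow [ 0.6346 -0.0858] 337
scene blue [0.6207 0.048 ] 132
side red [ 0.6244 -0.2562] 52
side yellow [ 0.6326 -0.0874] 89
side blue [0.6186 0.0479] 61
```

```bash
python3 - <<'E'
from h import *
goto([.28,-.45,.29],1.47); goto([.62,-.19,.27],1.47)
s,r=tool();print(r.as_matrix().round(3))
E
```

```text
lin [ 0.832 -0.399 -0.417] ang [-0.     0.     0.534]
lin [ 3.528 -1.335 -0.284] ang [-0.     0.     0.534]
[[ 0.95   0.313 -0.   ]
 [ 0.313 -0.95   0.   ]
 [-0.    -0.    -1.   ]]
```

send_rows(
  rows=[
    {"linear": [0.42,-0.16,-0.3],"angular": [0,0,0.2],"jaw": 0},
    {"linear": [0.84,-0.32,-0.3],"angular": [0,0,0.4],"jaw": 0},
    {"linear": [1.0,-0.38,-0.3],"angular": [0,0,0.534],"jaw": 0},
    {"linear": [1.0,-0.38,-0.3],"angular": [0,0,0.534],"jaw": 0},
  ],
)

```text
time: 1.95
tcp_pos: [0.307, -0.4431, 0.2731]
tool_rot: [0.0, 0.999, -0.048, 0.0]
ft_force: [-0.0, 0.3, 0.4]
finger_gap: 0.094
```

send_rows(
  rows=[
    {"linear": [0.37,-0.25,0],"angular": [0,0,0],"jaw": 0},
    {"linear": [0.75,-0.5,0],"angular": [0,0,0],"jaw": 0},
    {"linear": [0.9,-0.9,0],"angular": [0,0,0],"jaw": 0},
    {"linear": [0.9,-1,0],"angular": [0,0,0],"jaw": 0},
    {"linear": [0.9,-1,0],"angular": [0,0,0],"jaw": 0},
  ],
)

```text
time: 2.58
tcp_pos: [0.4558, -0.3061, 0.2729]
tool_rot: [0.0, 0.999, -0.046, 0.0]
ft_force: [0.2, -0.3, -0.3]
finger_gap: 0.0942
```

```bash
python3 - <<'E'
from h import *
im,cp=snap('wrist','w1'); s=get_state(); print(s['tcp_pos'],cp)
for n,p in {'b3':(.632,-.193,.105),'b4':(.615,.018,.105),'red':(.625,-.2545,0),'can_red':(.478,-.252,.04),'tray':(.512,-.401,.005)}.items(): print(n,proj(p,cp,True).round(1))
E
```

```text
[ 0.45537843 -0.30727698  0.27297814] {'K': array([[309.70691629,   0.        , 316.04232367],
       [  0.        , 309.70691629, 200.26260017],
       [  0.        ,   0.        ,   1.        ]]), 'eye': array([ 0.5333137 , -0.31338252,  0.42916623]), 'orientation': array([-0.0927715 , -0.66690156,  0.73237391,  0.1013125 ])}
b3 [[196.7  41.5]]
b4 [[61.9 97.4]]
red [[266.8  55. ]]
can_red [[272.  163.2]]
tray [[380.6 125.5]]
```

View pics/w1.png

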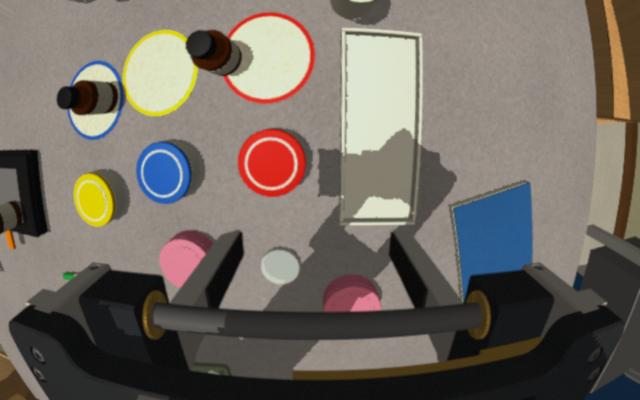

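```bash
cat > m3.py <<'E'
from h import *
import sys
im=cv2.imread('pics/w1.png')
cp=imaging.camera_params('wrist')
G={'tray':('tray',(.512,-.401),-.1),'bottle_1':('bottle',None,None),'can_red':('can',(.478,-.252),None),'can_blue':('can',(.484,-.091),None),'can_yellow':('can',(.459,.053),None),'dish':('dish',(.317,-.241),None),'cup':('cup',(.697,-.378),None)}
for l,(mod,x0,y) in G.items():
    for o in cut_out(l,'wrist'):
        if o['conf']<.3: continue
        x=onplane(o['location'],cp,.03,True)[:2]
        p,q=fit(mod,[(o['mask'],cp,True)],x,y); print(l,round(o['conf'],2),np.round(o['location']),p.round(4),round(q,2))
E
python3 m3.py
cat > ringw.py <<'E'
from h import *
from scipy.optimize import least_squares
def rings(im_bgr,cp,guess,wrist=True):
    cols={'red':((0,8),(172,180)),'yellow':((20,32),),'blue':((105,125),)}
    hsv=cv2.cvtColor(im_bgr,cv2.COLOR_BGR2HSV); out={}
    for c,q in guess.items():
        m=np.zeros(hsv.shape[:2],bool)
        for a,b in cols[c]: m|=(hsv[...,0]>=a)&(hsv[...,0]<=b)&(hsv[...,1]>110)&(hsv[...,2]>70)
        ys,xs=np.nonzero(m); P=np.array([onplane((x,y),cp,0.0005,wrist)[:2] for x,y in zip(xs,ys)])
        for t in(.02,.02,.012,.008):
            d=np.hypot(*(P-q).T); s=P[abs(d-.0635)<t]
            q=least_squares(lambda q:np.hypot(*(s-q).T)-.0635,q,loss='soft_l1',f_scale=.003).x
        out[c]=q; print(c,np.round(q,4),len(s))
    return out
if __name__=='__main__':
    rings(cv2.imread('pics/w1.png'),imaging.camera_params('wrist'),{'red':(.625,-.255),'yellow':(.633,-.086),'blue':(.62,.048)})
E
python3 ringw.py
```

```text
tray 0.86 [380. 126.] [ 0.5097 -0.4022 -0.0949] 0.98
bottle_1 0.78 [  8. 214.] [0.4479 0.3601] 0.95
bottle_1 0.75 [212.  53.] [ 0.6305 -0.1953] 0.91
bottle_1 0.63 [89. 94.] [0.6152 0.0164] 0.94
can_red 0.88 [270. 162.] [ 0.4785 -0.2513] 0.97
can_blue 0.8 [352. 293.] [ 0.2434 -0.3431] 0.62
can_blue 0.71 [183. 253.] [ 0.3405 -0.0934] 0.66
can_blue 0.65 [167. 171.] [ 0.4827 -0.0922] 0.94
can_yellow 0.95 [101. 200.] [0.4569 0.0539] 0.93
dish 0.98 [279. 263.] [ 0.3167 -0.2385] 0.94
dish 0.38 [90. 96.] [0.6195 0.0323] 0.51
cup 0.71 [351.   8.] [ 0.6953 -0.3784] 0.95
cup 0.65 [214.  54.] [ 0.6259 -0.1969] 0.59
cup 0.31 [156.  76.] [ 0.6188 -0.1218] 0.66
red [ 0.6232 -0.2555] 1156
yellow [ 0.6324 -0.0885] 904
blue [0.6191 0.0455] 474
```

```bash
python3 - <<'E'
from h import *
goto([.631,-.195,.2],1.475)
E
```

```text
lin [ 1.093 -0.862  0.488] ang [ 0.001 -0.001 -0.002]
```

send_rows(
  rows=[
    {"linear": [0.35,-0.3,0],"angular": [0,0,0],"jaw": 0},
    {"linear": [0.7,-0.6,0],"angular": [0,0,0],"jaw": 0},
    {"linear": [1.0,-0.86,0.2],"angular": [0,0,0],"jaw": 0},
    {"linear": [1.0,-0.86,0.5],"angular": [0,0,0],"jaw": 0},
    {"linear": [1.0,-0.86,0.5],"angular": [0,0,0],"jaw": 0},
  ],
)

```text
time: 3.6
tcp_pos: [0.6142, -0.1919, 0.1924]
tool_rot: [-0.002, 0.999, -0.048, -0.005]
ft_force: [-0.1, 0.5, -0.5]
finger_gap: 0.0941
```

```bash
python3 - <<'E'
from h import *
goto([.631,-.195,.053],1.475)
im,cp=snap('wrist','w2')
for o in cut_out('bottle_1','wrist'):
    if o['conf']<.3: continue
    x=onplane(o['location'],cp,.05,True)[:2]
    p,q=fit('bottle',[(o['mask'],cp,True)],x); print(round(o['conf'],2),np.round(o['location']),p.round(4),round(q,2))
E
```

```text
lin [0.123 0.013 0.928] ang [-0.004  0.013  0.   ]
0.74 [  7. 289.] [0.4602 0.4975] 0.94
0.74 [315. 180.] [ 0.6315 -0.1935] 0.94
0.56 [137. 209.] [0.6155 0.0166] 0.95
0.41 [ 12. 333.] [0.3842 0.4876] 0.1
```

View pics/w2.png

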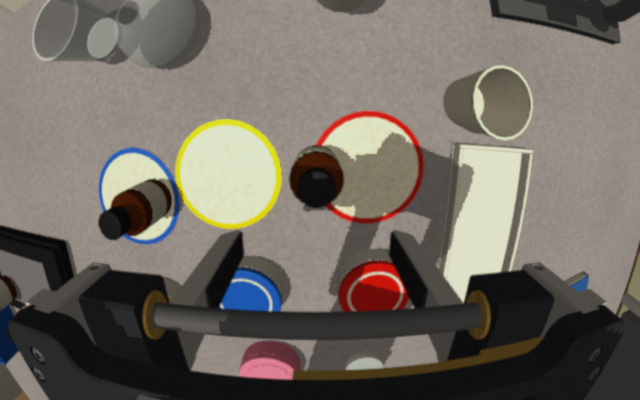

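send_rows(
  rows=[
    {"linear": [0.12,0.01,0.1],"angular": [0,0.01,0],"jaw": 0},
    {"linear": [0.12,0.01,0.3],"angular": [0,0.01,0],"jaw": 0},
    {"linear": [0.12,0.01,0.6],"angular": [0,0.01,0],"jaw": 0},
    {"linear": [0.12,0.01,0.9],"angular": [0,0.01,0],"jaw": 0},
    {"linear": [0.12,0.01,0.93],"angular": [0,0.01,0],"jaw": 0},
    {"linear": [0.12,0.01,0.93],"angular": [0,0.01,0],"jaw": 0.6},
    {"linear": [0.12,0.01,0.93],"angular": [0,0.01,0],"jaw": 1},
    {"linear": [0.12,0.01,0.93],"angular": [0,0.01,0],"jaw": 1},
    {"linear": [0.12,0.01,0.93],"angular": [0,0.01,0],"jaw": 1},
    {"linear": [0.12,0.01,0.93],"angular": [0,0.01,0],"jaw": 1},
  ],
)

```text
time: 4.95
tcp_pos: [0.635, -0.1975, 0.0598]
tool_rot: [0.0, 0.999, -0.049, 0.004]
ft_force: [-0.4, 1.7, 4.0]
finger_gap: 0.0515
```

send_rows(
  rows=[
    {"linear": [0,0,-0.2],"angular": [0,0,0],"jaw": 1},
    {"linear": [0,0,-0.5],"angular": [0,0,0],"jaw": 1},
    {"linear": [0,0,-0.9],"angular": [0,0,0],"jaw": 1},
    {"linear": [0,0.3,-1],"angular": [0,0,0],"jaw": 1},
    {"linear": [0,0.6,-1],"angular": [0,0,0],"jaw": 1},
    {"linear": [-0.1,0.9,-1],"angular": [0,0,0],"jaw": 1},
    {"linear": [-0.2,1,-1],"angular": [0,0,0],"jaw": 1},
    {"linear": [-0.2,1,-1],"angular": [0,0,0],"jaw": 1},
  ],
)

```text
time: 5.95
tcp_pos: [0.5876, -0.344, 0.2084]
tool_rot: [-0.0, 0.999, -0.05, 0.004]
ft_force: [0.4, 0.2, -2.3]
finger_gap: 0.0514
```

```bash
python3 - <<'E'
from h import *
print(get_state()['tcp_pos'],get_state()['finger_gap'])
goto([.597,-.41,.2],1.475);goto([.597,-.41,.067],1.475)
E
```

```text
[ 0.58760731 -0.34404924  0.20842701] 0.051371232825756105
lin [0.106 0.431 0.056] ang [-0.002 -0.009 -0.005]
lin [0.1   0.432 0.943] ang [-0.002 -0.009 -0.005]
```

send_rows(
  rows=[
    {"linear": [0.1,0.22,0],"angular": [0,-0.01,0],"jaw": 1},
    {"linear": [0.1,0.43,0],"angular": [0,-0.01,0],"jaw": 1},
    {"linear": [0.1,0.43,0.1],"angular": [0,-0.01,0],"jaw": 1},
    {"linear": [0.1,0.43,0.4],"angular": [0,-0.01,0],"jaw": 1},
    {"linear": [0.1,0.43,0.7],"angular": [0,-0.01,0],"jaw": 1},
    {"linear": [0.1,0.43,0.85],"angular": [0,-0.01,0],"jaw": 1},
    {"linear": [0.1,0.43,0.94],"angular": [0,-0.01,0],"jaw": 1},
    {"linear": [0.1,0.43,0.94],"angular": [0,-0.01,0],"jaw": 1},
  ],
)

```text
time: 6.95
tcp_pos: [0.5976, -0.4092, 0.0677]
tool_rot: [-0.001, 0.999, -0.05, -0.0]
ft_force: [0.1, -0.0, -2.3]
finger_gap: 0.052
```

send_rows(
  rows=[
    {"linear": [0,0,0.02],"angular": [0,0,0],"jaw": 1},
    {"linear": [0,0,0.025],"angular": [0,0,0],"jaw": 1},
    {"linear": [0,0,0.025],"angular": [0,0,0],"jaw": 0.3},
    {"linear": [0,0,0.025],"angular": [0,0,0],"jaw": 0.25},
    {"linear": [0,0,0.025],"angular": [0,0,0],"jaw": 0.25},
    {"linear": [0,0,-0.2],"angular": [0,0,0],"jaw": 0.25},
    {"linear": [0,0,-0.5],"angular": [0,0,0],"jaw": 0.2},
    {"linear": [0,0,-0.9],"angular": [0,0,0],"jaw": 0},
    {"linear": [0,-0.3,-1],"angular": [0,0,0],"jaw": 0},
    {"linear": [0,-0.7,-1],"angular": [0,0,0],"jaw": 0},
    {"linear": [0,-1,-1],"angular": [0,0,0],"jaw": 0},
  ],
)

```text
time: 8.32
tcp_pos: [0.6128, -0.2583, 0.2188]
tool_rot: [-0.001, 0.999, -0.049, 0.001]
ft_force: [0.2, 0.1, -0.0]
finger_gap: 0.0937
```

```bash
python3 - <<'E'
from h import *
snap('wrist','w3');goto([.615,.017,.2],1.475)
E
```

```text
lin [-0.159 -1.786  0.135] ang [-0.008  0.     0.002]
```

View pics/w3.png

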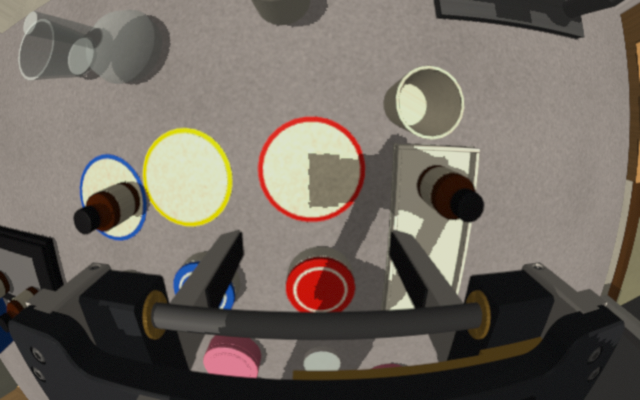

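send_rows(
  rows=[
    {"linear": [-0.03,-0.4,0],"angular": [0,0,0],"jaw": 0},
    {"linear": [-0.07,-0.8,0],"angular": [0,0,0],"jaw": 0},
    {"linear": [-0.1,-1,0],"angular": [0,0,0],"jaw": 0},
    {"linear": [-0.1,-1,0],"angular": [0,0,0],"jaw": 0},
  ],
)

```text
time: 8.88
tcp_pos: [0.6127, -0.099, 0.22]
tool_rot: [-0.003, 0.999, -0.045, 0.0]
ft_force: [0.3, -0.7, -0.3]
finger_gap: 0.0941
```

send_rows(
  rows=[
    {"linear": [-0.03,-0.4,0],"angular": [0,0,0],"jaw": 0},
    {"linear": [-0.06,-0.78,0],"angular": [0,0,0],"jaw": 0},
    {"linear": [-0.06,-0.78,0.1],"angular": [0,0,0],"jaw": 0},
    {"linear": [-0.06,-0.78,0.1],"angular": [0,0,0],"jaw": 0},
  ],
)

```text
time: 9.38
tcp_pos: [0.6134, 0.0171, 0.2039]
tool_rot: [-0.003, 0.999, -0.045, -0.001]
ft_force: [-0.6, -0.1, 0.5]
finger_gap: 0.0942
```

```bash
python3 - <<'E'
from h import *
im,cp=snap('wrist','w4')
for o in cut_out('bottle_1','wrist'):
    if o['conf']<.3: continue
    z=.036 if o['location'][0]<200 else 0
    x=onplane(o['location'],cp,.05,True)[:2]
    p,q=fit('bottle',[(o['mask'],cp,True)],x,None,z); print(round(o['conf'],2),np.round(o['location']),p.round(4),round(q,2))
goto([.615,.017,.055],1.475)
E
```

```text
0.97 [318. 186.] [0.6156 0.0174] 0.94
0.92 [605. 183.] [ 0.5914 -0.4161] 0.94
lin [5.000e-03 1.000e-03 1.002e+00] ang [-0.007  0.001  0.004]
```

View pics/w4.png

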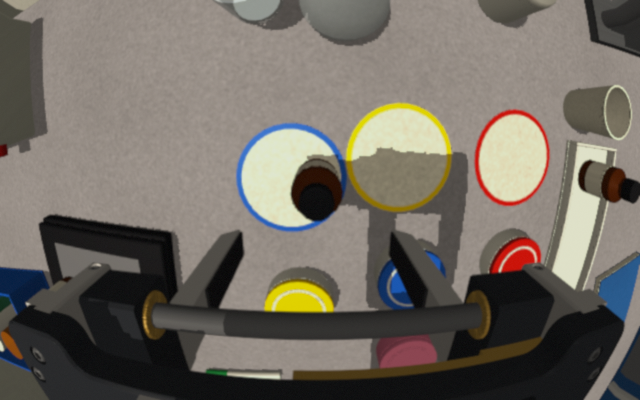

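send_rows(
  rows=[
    {"linear": [0.01,0,0.3],"angular": [0,0,0],"jaw": 0},
    {"linear": [0.01,0,0.6],"angular": [0,0,0],"jaw": 0},
    {"linear": [0.01,0,0.9],"angular": [0,0,0],"jaw": 0},
    {"linear": [0.01,0,1],"angular": [0,0,0],"jaw": 0},
    {"linear": [0.01,0,1],"angular": [0,0,0],"jaw": 0},
    {"linear": [0.01,0,1],"angular": [0,0,0],"jaw": 0.6},
    {"linear": [0.01,0,1],"angular": [0,0,0],"jaw": 1},
    {"linear": [0.01,0,1],"angular": [0,0,0],"jaw": 1},
    {"linear": [0.01,0,1],"angular": [0,0,0],"jaw": 1},
    {"linear": [0.01,0,1],"angular": [0,0,0],"jaw": 1},
  ],
)

```text
time: 10.72
tcp_pos: [0.6159, 0.0172, 0.0556]
tool_rot: [-0.003, 0.999, -0.046, 0.0]
ft_force: [0.0, -0.2, 0.9]
finger_gap: 0.0513
```

send_rows(
  rows=[
    {"linear": [0,0,-0.2],"angular": [0,0,0],"jaw": 1},
    {"linear": [0,0,-0.5],"angular": [0,0,0],"jaw": 1},
    {"linear": [0,0,-0.9],"angular": [0,0,0],"jaw": 1},
    {"linear": [0,0.3,-1],"angular": [0,0,0],"jaw": 1},
    {"linear": [0,0.6,-1],"angular": [0,0,0],"jaw": 1},
    {"linear": [0,0.9,-1],"angular": [0,0,0],"jaw": 1},
    {"linear": [0,1,-1],"angular": [0,0,0],"jaw": 1},
    {"linear": [0,1,-1],"angular": [0,0,0],"jaw": 1},
  ],
)

```text
time: 11.72
tcp_pos: [0.6015, -0.1334, 0.2039]
tool_rot: [-0.003, 0.999, -0.047, -0.001]
ft_force: [0.9, 0.6, -1.7]
finger_gap: 0.0513
```

send_rows(
  rows=[
    {"linear": [0,0.35,-0.3],"angular": [0,0,0],"jaw": 1},
    {"linear": [0,0.7,-0.3],"angular": [0,0,0],"jaw": 1},
    {"linear": [0,1,-0.3],"angular": [0,0,0],"jaw": 1},
    {"linear": [0,1,-0.3],"angular": [0,0,0],"jaw": 1},
    {"linear": [0,1,-0.3],"angular": [0,0,0],"jaw": 1},
  ],
)

```text
time: 12.35
tcp_pos: [0.5877, -0.281, 0.2472]
tool_rot: [-0.004, 0.999, -0.046, -0.001]
ft_force: [-0.6, -0.3, -2.7]
finger_gap: 0.0516
```

```bash
python3 - <<'E'
from h import *
goto([.539,-.405,.25],1.475)
E
```

```text
lin [-0.247  0.853 -0.025] ang [-0.011  0.003  0.004]
```

send_rows(
  rows=[
    {"linear": [-0.12,0.4,0],"angular": [0,0,0],"jaw": 1},
    {"linear": [-0.25,0.8,0],"angular": [0,0,0],"jaw": 1},
    {"linear": [-0.25,0.85,0],"angular": [0,0,0],"jaw": 1},
    {"linear": [-0.25,0.85,0.3],"angular": [-0.01,0,0],"jaw": 1},
    {"linear": [-0.25,0.85,0.4],"angular": [-0.01,0,0],"jaw": 1},
    {"linear": [-0.25,0.85,0.4],"angular": [-0.01,0,0],"jaw": 1},
  ],
)

```text
time: 13.1
tcp_pos: [0.5385, -0.4014, 0.1843]
tool_rot: [-0.002, 0.999, -0.045, -0.003]
ft_force: [-0.0, -0.5, -2.8]
finger_gap: 0.0518
```

```bash
python3 - <<'E'
from h import *
print(get_state()['tcp_pos']);goto([.539,-.405,.063],1.475)
E
```

```text
[ 0.53845192 -0.40136211  0.18425201]
lin [0.011 0.027 0.808] ang [-0.005  0.007  0.007]
```

send_rows(
  rows=[
    {"linear": [0.01,0.03,0.2],"angular": [0,0,0],"jaw": 1},
    {"linear": [0.01,0.03,0.5],"angular": [0,0,0],"jaw": 1},
    {"linear": [0.01,0.03,0.72],"angular": [0,0,0],"jaw": 1},
    {"linear": [0.01,0.03,0.8],"angular": [0,0,0],"jaw": 1},
    {"linear": [0.01,0.03,0.815],"angular": [0,0,0],"jaw": 1},
    {"linear": [0.01,0.03,0.825],"angular": [0,0,0],"jaw": 1},
    {"linear": [0.01,0.03,0.825],"angular": [0,0,0],"jaw": 1},
  ],
)

```text
time: 13.98
tcp_pos: [0.5405, -0.4061, 0.0628]
tool_rot: [-0.001, 0.999, -0.045, -0.001]
ft_force: [1.5, 2.3, 2.0]
finger_gap: 0.0479
```

```bash
python3 - <<'E'
from h import *
s=get_state();print(s['ft_force'],s['finger_gap'],s['wrist_torque'])
a,_=snap('scene'); b,_=snap('wrist')
v=np.hstack([cv2.resize(a[180:380,80:280],(400,400)),cv2.resize(b[100:400,250:550],(400,400))]); cv2.imwrite('pics/c5.png',v[:,:,::-1])
E
```

```text
[1.51796526 2.30875562 1.99188709] 0.04792076326670936 [ 0.51141133 -0.22487604 -0.10898722]
```

View pics/c5.png

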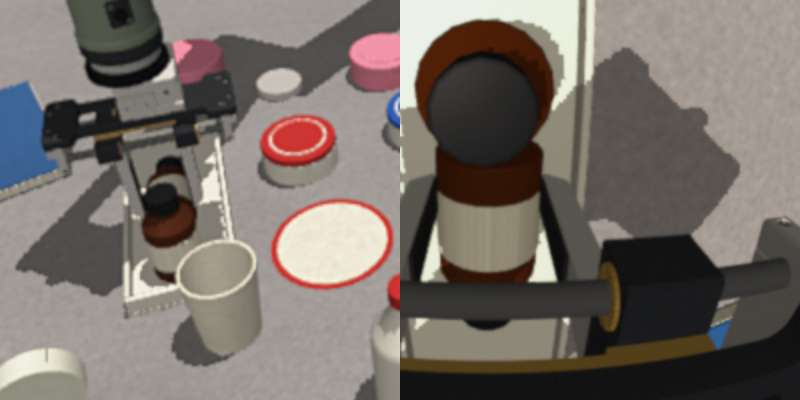

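```bash
python3 - <<'E'
from h import *
b,cp=snap('wrist')
for (x,y,z) in[(.5405,-.4061,.005),(.5976,-.4092,.005)]:
    m=np.zeros(b.shape[:2],np.uint8)
    for P in MOD['bottle']:
        h=cv2.convexHull(proj(P+[x,y,z],cp,True).round().astype(np.int32)); cv2.polylines(b,[h],True,(0,255,0),1)
cv2.imwrite('pics/c6.png',cv2.resize(b[100:400,250:550],(600,600))[:,:,::-1])
E
```

```text
(no output)
```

View pics/c6.png

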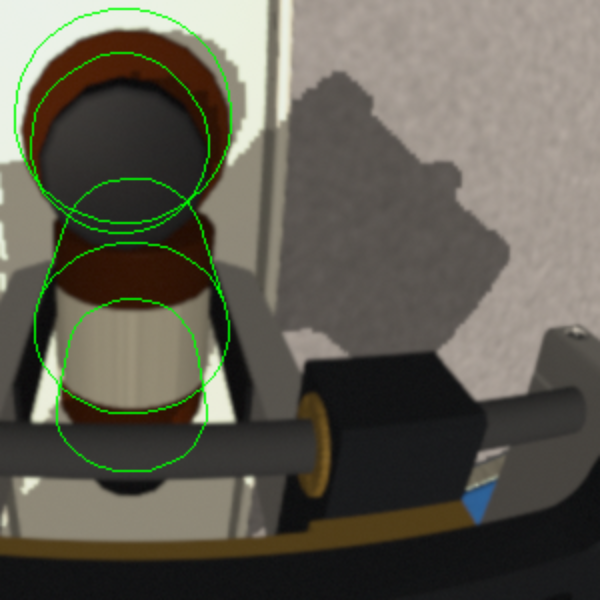

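send_rows(
  rows=[
    {"linear": [0,0,-0.1],"angular": [0,0,0],"jaw": 1},
    {"linear": [0,0,-0.3],"angular": [0,0,0],"jaw": 1},
    {"linear": [0,0,-0.6],"angular": [0,0,0],"jaw": 1},
    {"linear": [0,0,-0.9],"angular": [0,0,0],"jaw": 1},
    {"linear": [0,0,-1],"angular": [0,0,0],"jaw": 1},
    {"linear": [0,0,-1],"angular": [0,0,0],"jaw": 1},
  ],
)

```text
time: 14.88
tcp_pos: [0.5406, -0.4071, 0.213]
tool_rot: [-0.0, 0.999, -0.045, -0.001]
ft_force: [0.3, -0.2, -3.2]
finger_gap: 0.0474
```

```bash
python3 - <<'E'
from h import *
s=get_state();print(s['ft_force'],s['finger_gap'],s['tcp_pos'])
a,_=snap('scene'); b,_=snap('wrist')
v=np.hstack([cv2.resize(a[120:320,80:280],(400,400)),cv2.resize(b[100:400,250:550],(400,400))]); cv2.imwrite('pics/c7.png',v[:,:,::-1])
E
```

```text
[ 0.34218721 -0.19764079 -3.17738146] 0.04742304118478058 [ 0.54064425 -0.40710593  0.21304679]
```

View pics/c7.png

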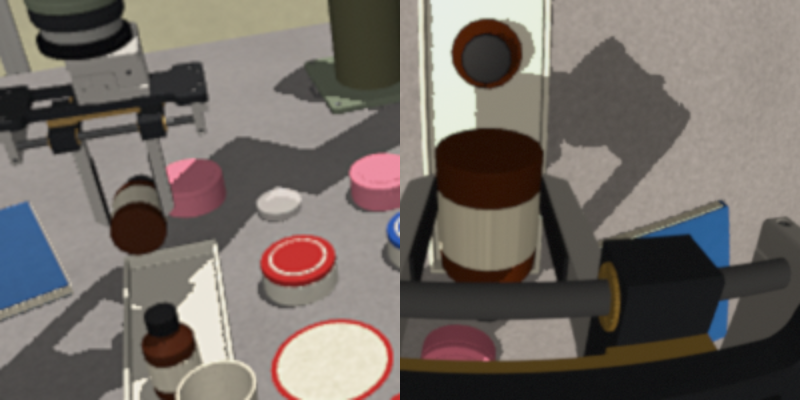

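```bash
python3 - <<'E'
from h import *
s=get_state();print(s['joint_pos'],s['time'])
E
```

```text
[-7.72801458e-01  4.33958015e-01  1.28338772e+00 -1.55088043e-04
  1.43157371e+00  8.88535966e-01] 14.975
```

```bash
python3 - <<'E'
from h import *
cp=imaging.camera_params('scene')
for n,p in {'flask':(380,345),'beaker':(423,328),'whiteb':(285,385),'pen1':(330,192),'pen2':(365,185),'nb near L':(387,208),'nbfarR':(486,215),'nb front R':(400,226),'bluebin near':(480,186),'box':(530,245)}.items(): print(n,onplane(p,cp,0)[:2].round(3))
E
```

```text
flask [ 0.854 -0.045]
beaker [0.855 0.059]
whiteb [ 0.856 -0.248]
pen1 [0.294 0.115]
pen2 [0.301 0.236]
nb near L [0.443 0.23 ]
nbfarR [0.593 0.475]
nb front R [0.535 0.215]
bluebin near [0.459 0.575]
box [0.748 0.483]
```

```bash
cat >> h.py <<'E'
def go2(p,rot_tool=(0,0,0)):
    s,r=tool(); print('lin',np.round(r.as_matrix().T@(np.array(p)-s['tcp_pos'])/.15,3))
def yaw(): 
    s,r=tool(); M=r.as_matrix(); return np.arctan2(M[1,1],M[0,1])
E
python3 -c "
from h import *
go2([.6,-.29,.27]);print(yaw())"
```

```text
lin [ 0.33  -0.807 -0.401]
-1.6613283537787518
```

send_rows(
  rows=[
    {"linear": [0.06,-0.2,-0.3],"angular": [0,0,-0.2],"jaw": 1},
    {"linear": [0.12,-0.35,-0.4],"angular": [0,0,-0.4],"jaw": 1},
    {"linear": [0.2,-0.55,-0.4],"angular": [0,0,-0.6],"jaw": 1},
    {"linear": [0.3,-0.7,-0.4],"angular": [0,0,-0.8],"jaw": 1},
    {"linear": [0.33,-0.8,-0.4],"angular": [0,0,-1],"jaw": 1},
    {"linear": [0.33,-0.8,-0.4],"angular": [0,0,-1],"jaw": 1},
  ],
)

```text
time: 15.72
tcp_pos: [0.5993, -0.2893, 0.2667]
tool_rot: [-0.005, 0.94, 0.341, -0.003]
ft_force: [0.6, 0.2, -2.6]
finger_gap: 0.0478
```

```bash
python3 -c "
from h import *
go2([.62,-.15,.27]);print(yaw())"
```

```text
lin [ 0.701 -0.625 -0.016]
-0.8757904440649196
```

send_rows(
  rows=[
    {"linear": [0.14,-0.12,0],"angular": [0,0,-0.2],"jaw": 1},
    {"linear": [0.28,-0.25,0],"angular": [0,0,-0.4],"jaw": 1},
    {"linear": [0.42,-0.37,0],"angular": [0,0,-0.6],"jaw": 1},
    {"linear": [0.56,-0.5,0],"angular": [0,0,-0.8],"jaw": 1},
    {"linear": [0.7,-0.62,0],"angular": [0,0,-1],"jaw": 1},
    {"linear": [0.7,-0.62,0],"angular": [0,0,-1],"jaw": 1},
  ],
)

```text
time: 16.48
tcp_pos: [0.6197, -0.1496, 0.266]
tool_rot: [-0.007, 0.739, 0.674, -0.002]
ft_force: [0.0, -1.1, -2.8]
finger_gap: 0.0476
```

```bash
python3 -c "
from h import *
go2([.65,-.01,.27]);print(yaw())"
```

```text
lin [ 0.945  0.116 -0.021]
-0.09179194854976895
```

send_rows(
  rows=[
    {"linear": [0.18,0.02,0],"angular": [0,0,-0.2],"jaw": 1},
    {"linear": [0.38,0.05,0],"angular": [0,0,-0.4],"jaw": 1},
    {"linear": [0.57,0.07,0],"angular": [0,0,-0.6],"jaw": 1},
    {"linear": [0.76,0.1,0],"angular": [0,0,-0.8],"jaw": 1},
    {"linear": [0.95,0.12,0],"angular": [0,0,-1],"jaw": 1},
    {"linear": [0.95,0.12,0],"angular": [0,0,-1],"jaw": 1},
  ],
)

```text
time: 17.23
tcp_pos: [0.6506, -0.0093, 0.2657]
tool_rot: [-0.008, 0.426, 0.905, 0.001]
ft_force: [-0.5, -0.7, -2.3]
finger_gap: 0.0474
```

```bash
python3 -c "
from h import *
go2([.69,.13,.27]);print(yaw())"
```

```text
lin [ 0.549  0.794 -0.025]
0.6911094312838525
```

send_rows(
  rows=[
    {"linear": [0.1,0.15,0],"angular": [0,0,-0.2],"jaw": 1},
    {"linear": [0.22,0.32,0],"angular": [0,0,-0.4],"jaw": 1},
    {"linear": [0.33,0.48,0],"angular": [0,0,-0.6],"jaw": 1},
    {"linear": [0.44,0.64,0],"angular": [0,0,-0.8],"jaw": 1},
    {"linear": [0.55,0.8,0],"angular": [0,0,-1],"jaw": 1},
    {"linear": [0.55,0.8,0],"angular": [0,0,-1],"jaw": 1},
  ],
)

```text
time: 17.98
tcp_pos: [0.6907, 0.1303, 0.2651]
tool_rot: [-0.008, 0.049, 0.999, 0.003]
ft_force: [0.2, -0.4, -2.0]
finger_gap: 0.0478
```

```bash
python3 -c "
from h import *
print(yaw())
s,r=tool();print(s['joint_pos'].round(3))
# pitch target
ph=.17
def T(t):
    x=np.array([np.cos(ph),np.sin(ph),0]);z=np.array([0,0,1.])
    zt=-z*np.cos(t)+x*np.sin(t); yt=np.array([-np.sin(ph),np.cos(ph),0]); return R.from_matrix(np.c_[np.cross(yt,zt),yt,zt])
for t in(.0,.4,.75): goto([.70,.13,.25],Rt=T(t))
"
```

```text
1.4732119267782557
[ 0.06   0.466  1.125  0.008  1.566 -1.414]
lin [-0.064  0.004  0.099] ang [ 0.01  -0.02  -0.341]
lin [-0.064  0.004  0.099] ang [-0.058 -0.526 -0.338]
lin [-0.064  0.004  0.099] ang [-0.118 -0.969 -0.329]
```

send_rows(
  rows=[
    {"linear": [0,0,0],"angular": [-0.02,-0.2,-0.07],"jaw": 1},
    {"linear": [0,0,0],"angular": [-0.05,-0.4,-0.14],"jaw": 1},
    {"linear": [0,0,0],"angular": [-0.07,-0.6,-0.2],"jaw": 1},
    {"linear": [0,0,0],"angular": [-0.1,-0.8,-0.26],"jaw": 1},
    {"linear": [-0.06,0,0.1],"angular": [-0.12,-0.97,-0.33],"jaw": 1},
    {"linear": [-0.06,0,0.1],"angular": [-0.12,-0.97,-0.33],"jaw": 1},
  ],
)

```text
time: 18.73
tcp_pos: [0.6941, 0.1268, 0.2425]
tool_rot: [0.359, -0.077, 0.93, 0.032]
ft_force: [-1.0, 0.3, -3.3]
finger_gap: 0.0476
```

```bash
python3 - <<'E'
from h import *
s,r=tool();print(s['joint_pos'].round(3),s['tcp_pos'],r.as_matrix()[:,2].round(3))
a,cp=snap('scene'); b,_=snap('wrist')
u=proj(s['tcp_pos'],cp)[0].astype(int); print(u)
x0,y0=max(u[0]-100,0),max(u[1]-100,0)
v=np.hstack([cv2.resize(a[y0:y0+200,x0:x0+200],(400,400)),cv2.resize(b[100:400,150:450],(400,400))]); cv2.imwrite('pics/c8.png',v[:,:,::-1])
E
```

```text
[ 0.009  0.097  1.816  0.224  0.51  -1.882] [0.69406197 0.12682437 0.24247885] [ 0.662  0.114 -0.741]
[420 184]
```

View pics/c8.png

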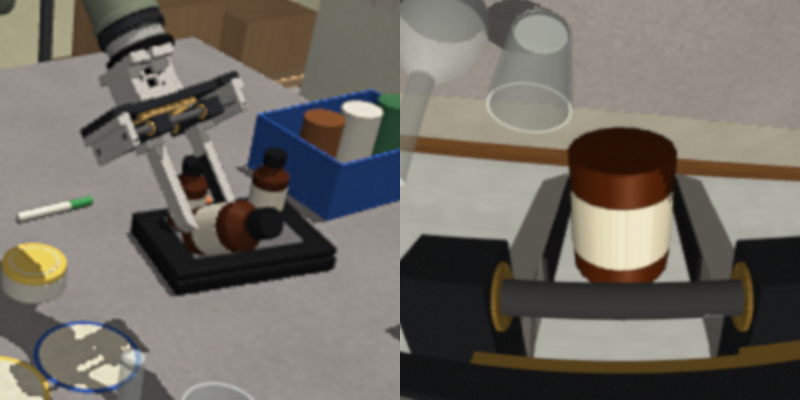

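```bash
cat > tilt.py <<'E'
from h import *
def rendT(pts,cp,w):
    m=np.zeros((400,640),np.uint8)
    for P in pts:
        h=cv2.convexHull(((proj(P,cp,w)+.5)*16).astype(np.int32)); cv2.fillConvexPoly(m,h,255,shift=4)
    return m>0
def body(p,s,r):
    # bottle: axis in tool frame (base->cap) = -z rotated by alpha about tool y; grip point at height h
    al,h,dx=p; ax=np.array([np.sin(al),0,-np.cos(al)]); B=np.array([np.cos(al),0,np.sin(al)])
    M=np.c_[B,np.cross(ax,B),ax]
    o=np.array([0,0,.003])+B*dx
    return [r.apply((P-[0,0,h])@M.T+o)+s['tcp_pos'] for P in MOD['bottle']]
def run(fn):
    s,r=tool(); V=[]; ims={}
    for cam in('scene','side','wrist'):
        im,cp=snap(cam); ims[cam]=(im,cp); w=cam=='wrist'
        u=proj(s['tcp_pos'],cp,w)[0]
        ds=[o for o in cut_out('bottle_1',cam) if o['conf']>.3]
        if not ds: continue
        o=min(ds,key=lambda o:np.hypot(*(np.array(o['location'])-u)))
        print(cam,u.round(),o['location'],round(o['conf'],2))
        if np.hypot(*(np.array(o['location'])-u))<(25 if not w else 90): V.append((o['mask'],cp,w))
    def f(p):
        L=0
        for m,cp,w in V:
            q=rendT(body(p,s,r),cp,w); L+=1-(q&m).sum()/(q|m).sum()
        return L/len(V)
    best=min((minimize(f,[a,.053,0],method='Nelder-Mead',options=dict(initial_simplex=[[a,.053,0],[a+.2,.053,0],[a,.06,0],[a,.053,.006]],xatol=1e-3,fatol=1e-3)) for a in np.arange(-2.6,2.7,.4)),key=lambda o:o.fun)
    print('alpha deg,h,dx',np.degrees(best.x[0]).round(1),best.x[1:].round(4),'iou',round(1-best.fun,2))
    ax=r.apply([np.sin(best.x[0]),0,-np.cos(best.x[0])]); print('world axis',ax.round(3))
    for cam,(im,cp) in ims.items():
        im=im.copy()
        for P in body(best.x,s,r): cv2.polylines(im,[cv2.convexHull(proj(P,cp,cam=='wrist').round().astype(np.int32))],True,(0,255,0),1)
        u=proj(s['tcp_pos'],cp,cam=='wrist')[0].astype(int); x0=min(max(u[0]-100,0),440);y0=min(max(u[1]-100,0),200)
        ims[cam]=cv2.resize(im[y0:y0+200,x0:x0+200],(266,266))
    cv2.imwrite(f'pics/{fn}.png',np.hstack([ims[k] for k in ims])[:,:,::-1])
if __name__=='__main__':
    import sys; run(sys.argv[1])
E
python3 tilt.py t1
```

```text
scene [423. 183.] [418.6, 171.5] 0.73
side [242. 148.] [226.7, 145.4] 0.85
wrist [314. 256.] [316.6, 250.7] 0.8
alpha deg,h,dx -95.2 [ 0.0157 -0.027 ] iou 0.54
world axis [0.781 0.131 0.611]
```

View pics/t1.png

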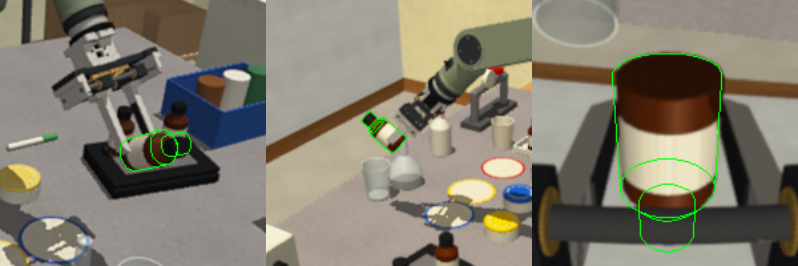

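```bash
python3 - <<'E'
from h import *
a,cp=snap('side'); b,_=snap('scene')
v=np.hstack([cv2.resize(a[100:200,180:300],(480,400),interpolation=cv2.INTER_CUBIC),cv2.resize(b[110:240,360:480],(320,400))]); cv2.imwrite('pics/c9.png',v[:,:,::-1])
E
```

```text
(no output)
```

View pics/c9.png

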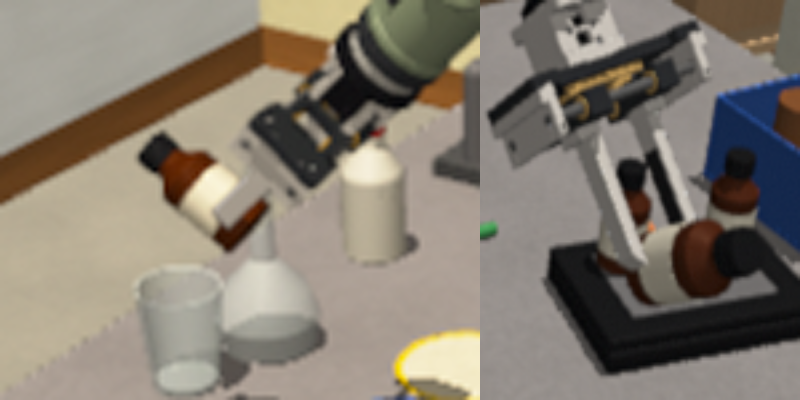

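```bash
sed -i 's/for cam in(.scene.,.side.,.wrist.):/for cam in CAMS:/; s/^def run/CAMS=("side",)\ndef run/' tilt.py; python3 tilt.py t2; python3 - <<'E'
import cv2
a=cv2.imread('pics/t2.png'); cv2.imwrite('pics/t2b.png',cv2.resize(a,(532,532)))
E
```

```text
side [242. 148.] [229.4, 146.9] 0.65
alpha deg,h,dx -92.9 [ 0.0181 -0.0248] iou 0.77
world axis [0.753 0.13  0.645]
```

View pics/t2b.png

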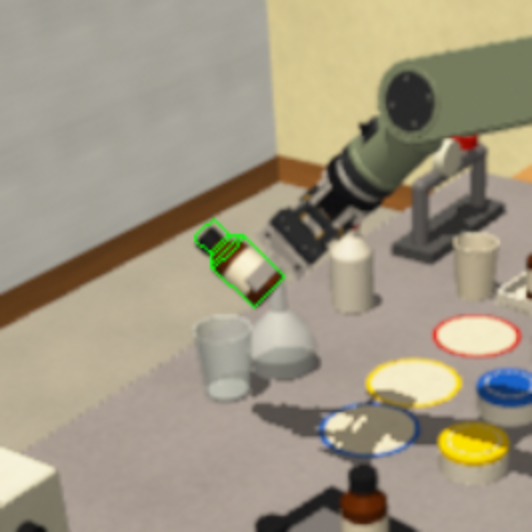

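send_rows(
  rows=[
    {"linear": [0,0,0],"angular": [0,-0.15,0],"jaw": 1},
    {"linear": [0,0,0],"angular": [0,-0.3,0],"jaw": 1},
    {"linear": [0,0,0],"angular": [0,-0.45,0],"jaw": 1},
    {"linear": [0,0,0],"angular": [0,-0.45,0],"jaw": 1},
  ],
)

```text
time: 19.82
tcp_pos: [0.7005, 0.1376, 0.2723]
tool_rot: [0.505, -0.065, 0.86, 0.039]
ft_force: [0.4, -1.9, -1.9]
finger_gap: 0.0474
```

```bash
python3 - <<'E'
from h import *
s,r=tool();print(s['joint_pos'].round(3),s['tcp_pos'],r.as_matrix().round(3),s['finger_gap'])
a,cp=snap('side');u=proj(s['tcp_pos'],cp)[0];print(u)
u=u.astype(int);cv2.imwrite('pics/c10.png',cv2.resize(a[u[1]-50:u[1]+50,u[0]-60:u[0]+60],(720,600),interpolation=cv2.INTER_CUBIC)[:,:,::-1])
E
```

```text
[ 0.021  0.05   1.988  1.191  0.123 -2.821] [0.7004617  0.13761172 0.27227977] [[-0.482 -0.151  0.863]
 [-0.073  0.989  0.132]
 [-0.873  0.001 -0.487]] 0.04740145132446248
[239.81678286 142.74625789]
```

View pics/c10.png

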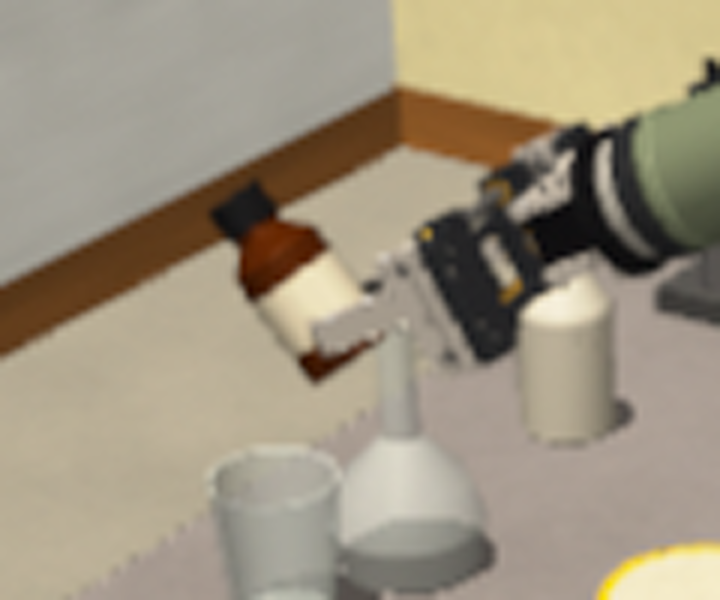

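```bash
cat > wk.py <<'E'
from h import *
def fk(q): return R.from_euler('Z',q[0])*R.from_euler('Y',q[1]+q[2])*R.from_euler('ZYZ',[q[3],q[4],q[5]])*R.from_euler('Z',np.pi/2)
def wrist(Rt,j1,sm):
    w=((R.from_euler('Z',j1)*R.from_euler('Y',sm)).inv()*Rt*R.from_euler('Z',-np.pi/2)).as_euler('ZYZ')
    return [w,[w[0]+np.pi,-w[1],w[2]+np.pi]]
def desired(psi,p,sgn):
    # tool z heading psi, pitch p from down; cap-up = -tool x (sgn=-1) / + (sgn=+1)
    h=np.array([np.cos(psi),np.sin(psi),0]); zt=np.array([0,0,-np.cos(p)])+h*np.sin(p)
    up=np.array([0,0,np.sin(p)])+h*np.cos(p); xt=sgn*up
    return R.from_matrix(np.c_[xt,np.cross(zt,xt),zt])
if __name__=='__main__':
    s,r=tool(); print((fk(s['joint_pos']).inv()*r).magnitude())
    for sgn in(-1,1):
      for d in np.arange(-120,121,20):
        for sm in(1.9,2.3):
          for p in (60,75):
            for w in wrist(desired(np.radians(d),np.radians(p),sgn),0,sm):
                w=np.array(w); w=(w+np.pi)%(2*np.pi)-np.pi; w0=w[0] if w[0]>-1.11 else w[0]+2*np.pi
                if -1.05<w0<4.2 and .12<w[1]<2.6 and abs(w[2])<2.75: print(sgn,d,sm,p,np.round([w0,w[1],w[2]],2))
E
python3 wk.py
```

```text
2.4326365697908084e-16
-1 -120 1.9 60 [-0.89  1.82  0.56]
-1 -120 2.3 60 [-0.85  1.56  0.87]
-1 -120 2.3 75 [-1.02  1.76  0.85]
-1 -100 1.9 60 [-1.02  1.55  0.37]
-1 -20 1.9 60 [-0.95  0.37 -0.47]
-1 -20 2.3 60 [4.19 0.35 0.73]
-1 -20 2.3 75 [3.82 0.56 1.07]
-1 0 1.9 60 [ 0.    0.19 -1.57]
-1 0 2.3 60 [3.14 0.21 1.57]
-1 0 2.3 75 [3.14 0.47 1.57]
-1 20 1.9 60 [ 0.95  0.37 -2.67]
-1 20 2.3 60 [2.09 0.35 2.42]
-1 20 2.3 75 [2.47 0.56 2.08]
-1 40 2.3 60 [1.69 0.6  2.6 ]
-1 40 2.3 75 [2.02 0.76 2.34]
-1 60 2.3 60 [1.46 0.86 2.6 ]
-1 60 2.3 75 [1.72 1.01 2.44]
-1 80 2.3 60 [1.26 1.11 2.53]
-1 80 2.3 75 [1.49 1.27 2.45]
-1 100 2.3 60 [1.06 1.35 2.42]
-1 100 2.3 75 [1.26 1.52 2.4 ]
-1 120 1.9 60 [0.89 1.82 2.58]
-1 120 1.9 75 [1.12 1.95 2.65]
-1 120 2.3 60 [0.85 1.56 2.27]
-1 120 2.3 75 [1.02 1.76 2.29]
1 -120 1.9 60 [-0.89  1.82 -2.58]
1 -120 2.3 60 [-0.85  1.56 -2.27]
1 -120 2.3 75 [-1.02  1.76 -2.29]
1 -20 1.9 60 [-0.95  0.37  2.67]
1 -20 2.3 60 [ 4.19  0.35 -2.42]
1 -20 2.3 75 [ 3.82  0.56 -2.08]
1 0 1.9 60 [0.   0.19 1.57]
1 0 2.3 60 [ 3.14  0.21 -1.57]
1 0 2.3 75 [ 3.14  0.47 -1.57]
1 20 1.9 60 [0.95 0.37 0.47]
1 20 1.9 75 [ 1.72  0.34 -0.25]
1 20 2.3 60 [ 2.09  0.35 -0.73]
1 20 2.3 75 [ 2.47  0.56 -1.07]
1 40 1.9 60 [1.14 0.66 0.13]
1 40 1.9 75 [ 1.56  0.67 -0.2 ]
1 40 2.3 60 [ 1.69  0.6  -0.55]
1 40 2.3 75 [ 2.02  0.76 -0.8 ]
1 60 1.9 60 [ 1.15  0.96 -0.05]
1 60 1.9 75 [ 1.47  1.   -0.23]
1 60 2.3 60 [ 1.46  0.86 -0.54]
1 60 2.3 75 [ 1.72  1.01 -0.7 ]
1 80 1.9 60 [ 1.11  1.26 -0.21]
1 80 1.9 75 [ 1.37  1.33 -0.28]
1 80 2.3 60 [ 1.26  1.11 -0.61]
1 80 2.3 75 [ 1.49  1.27 -0.69]
1 100 1.9 60 [ 1.02  1.55 -0.37]
1 100 1.9 75 [ 1.27  1.65 -0.36]
1 100 2.3 60 [ 1.06  1.35 -0.72]
1 100 2.3 75 [ 1.26  1.52 -0.74]
1 120 1.9 60 [ 0.89  1.82 -0.56]
1 120 1.9 75 [ 1.12  1.95 -0.49]
1 120 2.3 60 [ 0.85  1.56 -0.87]
1 120 2.3 75 [ 1.02  1.76 -0.85]
```

```bash
python3 - <<'E'
from wk import *
s,r=tool()
psi=np.radians(-110)
goto([.69,.12,.27],Rt=desired(.2,.35,-1))
E
```

```text
lin [ 0.049 -0.107 -0.066] ang [-0.035  0.906 -0.065]
```

send_rows(
  rows=[
    {"linear": [0,0,0],"angular": [0,0.2,0],"jaw": 1},
    {"linear": [0,0,0],"angular": [0,0.4,0],"jaw": 1},
    {"linear": [0,0,0],"angular": [0,0.6,0],"jaw": 1},
    {"linear": [0,0,0],"angular": [0,0.8,0],"jaw": 1},
    {"linear": [0,0,0],"angular": [-0.03,0.9,-0.06],"jaw": 1},
    {"linear": [0,0,0],"angular": [-0.03,0.9,-0.06],"jaw": 1},
  ],
)

```text
time: 20.62
tcp_pos: [0.7017, 0.1365, 0.2744]
tool_rot: [0.176, -0.097, 0.98, 0.015]
ft_force: [0.1, -0.1, -2.5]
finger_gap: 0.0473
```

```bash
python3 - <<'E'
from wk import *
s,r=tool();print(s['joint_pos'].round(3))
j1=.0
for y in(.2,-.5,-1.2): goto([.66,.07,.26],Rt=desired(y,.0,-1))
E
```

```text
[ 0.051  0.248  1.435  0.05   1.107 -1.731]
lin [ 0.37  -0.381 -0.033] ang [-0.008  0.451 -0.004]
lin [ 0.37  -0.381 -0.033] ang [0.151 0.435 0.877]
lin [ 0.37  -0.381 -0.033] ang [0.309 0.38  1.758]
```

send_rows(
  rows=[
    {"linear": [0.07,-0.08,0],"angular": [0.03,0.09,0.17],"jaw": 1},
    {"linear": [0.15,-0.15,0],"angular": [0.06,0.17,0.35],"jaw": 1},
    {"linear": [0.22,-0.23,0],"angular": [0.09,0.26,0.52],"jaw": 1},
    {"linear": [0.3,-0.3,0],"angular": [0.12,0.35,0.7],"jaw": 1},
    {"linear": [0.37,-0.38,-0.03],"angular": [0.15,0.43,0.88],"jaw": 1},
    {"linear": [0.37,-0.38,-0.03],"angular": [0.15,0.43,0.88],"jaw": 1},
  ],
)

```text
time: 21.38
tcp_pos: [0.6613, 0.0684, 0.2595]
tool_rot: [0.003, 0.248, 0.969, -0.001]
ft_force: [-0.4, 0.6, -2.4]
finger_gap: 0.0472
```

```bash
python3 - <<'E'
from wk import *
s,r=tool();print(s['joint_pos'].round(3),s['tcp_pos'])
for y in(-1.2,-1.28): goto([.66,.07,.26],Rt=desired(y,.0,-1))
E
```

```text
[-0.026  0.372  1.266 -0.002  1.499 -1.095] [0.66125715 0.06836402 0.25947944]
lin [ 0.013  0.006 -0.004] ang [0.003 0.007 0.889]
lin [ 0.013  0.006 -0.004] ang [0.003 0.007 0.991]
```

send_rows(
  rows=[
    {"linear": [0,0,0],"angular": [0,0,0.2],"jaw": 1},
    {"linear": [0,0,0],"angular": [0,0,0.4],"jaw": 1},
    {"linear": [0,0,0],"angular": [0,0,0.6],"jaw": 1},
    {"linear": [0,0,0],"angular": [0,0,0.8],"jaw": 1},
    {"linear": [0,0,0],"angular": [0,0,0.99],"jaw": 1},
    {"linear": [0,0,0],"angular": [0,0,0.99],"jaw": 1},
  ],
)

```text
time: 22.12
tcp_pos: [0.6615, 0.0688, 0.2598]
tool_rot: [0.004, 0.595, 0.804, 0.001]
ft_force: [-0.1, -0.2, -1.9]
finger_gap: 0.0473
```

```bash
python3 - <<'E'
from wk import *
s,r=tool();print(s['joint_pos'].round(3),s['tcp_pos'])
for p in(0,30,44,60): goto([.66,.07,.26],Rt=desired(-1.7,np.radians(p),-1))
E
```

```text
[-0.025  0.371  1.266 -0.003  1.497 -0.321] [0.66149949 0.06876565 0.25979625]
lin [ 0.011 -0.007 -0.001] ang [0.009 0.005 0.541]
lin [ 0.011 -0.007 -0.001] ang [ 0.15  -0.651  0.527]
lin [ 0.011 -0.007 -0.001] ang [ 0.216 -0.958  0.511]
lin [ 0.011 -0.007 -0.001] ang [ 0.291 -1.307  0.486]
```

send_rows(
  rows=[
    {"linear": [0,0,0],"angular": [0.04,-0.16,0.1],"jaw": 1},
    {"linear": [0,0,0],"angular": [0.08,-0.33,0.2],"jaw": 1},
    {"linear": [0,0,0],"angular": [0.11,-0.49,0.3],"jaw": 1},
    {"linear": [0,0,0],"angular": [0.15,-0.65,0.4],"jaw": 1},
    {"linear": [0,0,0],"angular": [0.19,-0.82,0.45],"jaw": 1},
    {"linear": [0,0,0],"angular": [0.22,-0.96,0.51],"jaw": 1},
    {"linear": [0,0,0],"angular": [0.22,-0.96,0.51],"jaw": 1},
  ],
)

```text
time: 23.0
tcp_pos: [0.6612, 0.0709, 0.2567]
tool_rot: [0.245, 0.694, 0.615, -0.284]
ft_force: [0.3, 0.0, -2.6]
finger_gap: 0.0467
```

```bash
python3 - <<'E'
from wk import *
s,r=tool();print(s['joint_pos'].round(3),s['tcp_pos'])
for p in(60,70): goto([.66,.07,.26],Rt=desired(-1.7,np.radians(p),-1))
for n in('scene','side'):
    a,cp=snap(n);u=proj(s['tcp_pos'],cp)[0].astype(int);x0=max(u[0]-90,0);y0=max(u[1]-90,0)
    cv2.imwrite(f'pics/d1{n}.png',cv2.resize(a[y0:y0+180,x0:x0+180],(600,600),interpolation=cv2.INTER_CUBIC)[:,:,::-1])
E
```

```text
[ 0.284  0.62   1.099 -0.702  1.744  0.394] [0.66124697 0.07089278 0.25670471]
lin [-0.02  -0.008 -0.011] ang [-0.001 -0.354  0.013]
lin [-0.02  -0.008 -0.011] ang [ 0.    -0.576  0.013]
```

View pics/d1scene.png

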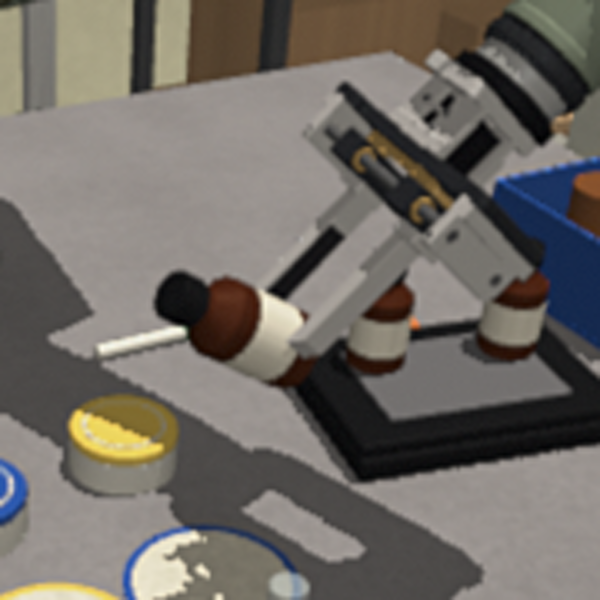

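send_rows(
  rows=[
    {"linear": [0,0,0],"angular": [0,-0.17,0],"jaw": 1},
    {"linear": [0,0,0.1],"angular": [0,-0.33,0],"jaw": 1},
    {"linear": [0,0,0.2],"angular": [0,-0.45,0],"jaw": 1},
    {"linear": [0,0,0.2],"angular": [0,-0.45,0],"jaw": 1},
  ],
)

```text
time: 23.6
tcp_pos: [0.6582, 0.0475, 0.2356]
tool_rot: [0.348, 0.634, 0.562, -0.402]
ft_force: [-0.0, -0.5, -2.4]
finger_gap: 0.0457
```

```bash
python3 - <<'E'
from wk import *
s,r=tool();print(s['joint_pos'].round(3),s['tcp_pos'],r.as_matrix()[:,2].round(3))
for p in(64,70): goto([.66,.07,.1],Rt=desired(-1.7,np.radians(p),-1))
for n in('scene','side'):
    a,cp=snap(n);u=proj(s['tcp_pos'],cp)[0].astype(int);x0=max(u[0]-90,0);y0=max(u[1]-90,0)
    cv2.imwrite(f'pics/d2{n}.png',cv2.resize(a[y0:y0+180,x0:x0+180],(600,600),interpolation=cv2.INTER_CUBIC)[:,:,::-1])
E
```

```text
[ 0.334  0.768  1.098 -0.985  1.835  0.473] [0.65818353 0.04752101 0.23558809] [-0.118 -0.893 -0.435]
lin [0.879 0.002 0.258] ang [-0.003  0.005  0.012]
lin [0.879 0.002 0.258] ang [-0.002 -0.128  0.012]
```

View pics/d2scene.png

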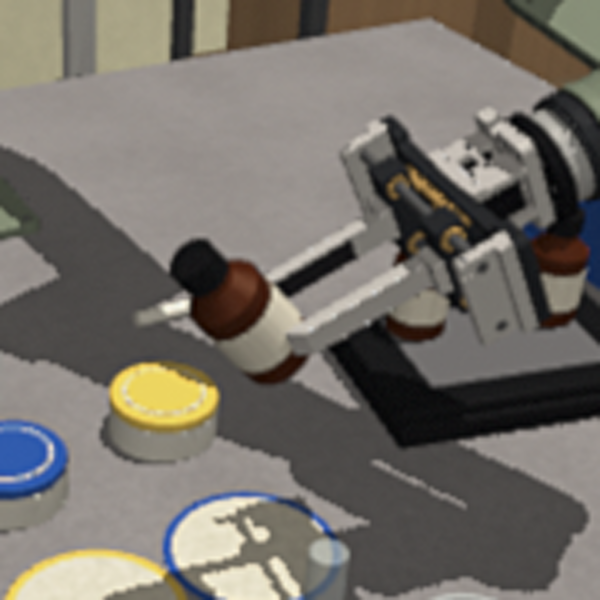

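View pics/d2side.png

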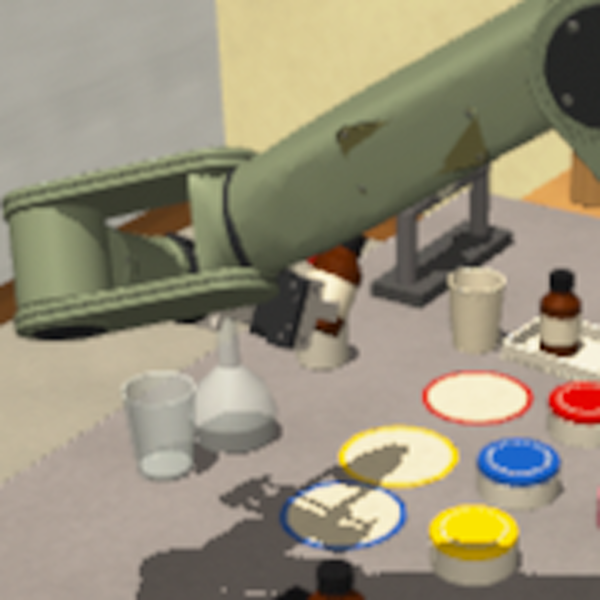

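```bash
python3 - <<'E'
from wk import *
for z in(.12,.08,.06): go2([.66,.05,z])
E
```

```text
lin [0.724 0.002 0.335]
lin [0.964 0.002 0.452]
lin [1.084 0.002 0.51 ]
```

send_rows(
  rows=[
    {"linear": [0.24,0,0.11],"angular": [0,0,0],"jaw": 1},
    {"linear": [0.48,0,0.22],"angular": [0,0,0],"jaw": 1},
    {"linear": [0.72,0,0.335],"angular": [0,0,0],"jaw": 1},
    {"linear": [0.9,0,0.42],"angular": [0,0,0],"jaw": 1},
    {"linear": [0.95,0,0.445],"angular": [0,0,0],"jaw": 1},
    {"linear": [0.95,0,0.445],"angular": [0,0,0],"jaw": 1},
  ],
)

```text
time: 24.45
tcp_pos: [0.6608, 0.0501, 0.0841]
tool_rot: [0.35, 0.637, 0.56, -0.398]
ft_force: [0.4, 0.2, -1.3]
finger_gap: 0.0456
```

```bash
python3 - <<'E'
from wk import *
s,r=tool();print(s['joint_pos'].round(3),s['tcp_pos'],r.as_matrix()[:,2].round(3))
for p in(64,70): goto([.66,.05,.05],Rt=desired(-1.7,np.radians(p),-1))
a,cp=snap('scene');u=proj(s['tcp_pos'],cp)[0].astype(int);x0=max(u[0]-90,0);y0=max(u[1]-90,0)
cv2.imwrite(f'pics/d3.png',cv2.resize(a[y0:y0+180,x0:x0+180],(600,600),interpolation=cv2.INTER_CUBIC)[:,:,::-1])
E
```

```text
[ 0.337  0.961  1.102 -0.949  1.719  0.649] [0.66077524 0.05008194 0.08411771] [-0.114 -0.892 -0.438]
lin [ 0.204 -0.005  0.101] ang [0.002 0.001 0.   ]
lin [ 0.204 -0.005  0.101] ang [ 0.002 -0.132  0.   ]
```

View pics/d3.png

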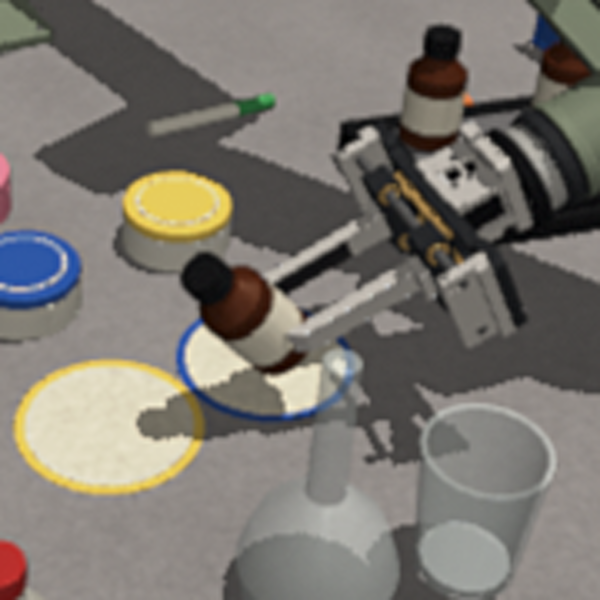

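send_rows(
  rows=[
    {"linear": [0.08,0,0.03],"angular": [0,-0.13,0],"jaw": 1},
    {"linear": [0.12,0,0.06],"angular": [0,-0.13,0],"jaw": 1},
    {"linear": [0.16,0,0.08],"angular": [0,-0.13,0],"jaw": 1},
    {"linear": [0.2,0,0.1],"angular": [0,-0.13,0],"jaw": 1},
    {"linear": [0.2,0,0.1],"angular": [0,-0.13,0],"jaw": 1},
  ],
)

```text
time: 25.12
tcp_pos: [0.6611, 0.0496, 0.0514]
tool_rot: [0.379, 0.616, 0.541, -0.429]
ft_force: [1.1, 0.7, -2.2]
finger_gap: 0.0441
```

```bash
python3 - <<'E'
from wk import *
s,r=tool();print(s['joint_pos'].round(3),s['tcp_pos'],r.as_matrix()[:,2].round(3))
go2([.66,.05,s['tcp_pos'][2]-.01])
a,cp=snap('scene');u=proj(s['tcp_pos'],cp)[0].astype(int);x0=max(u[0]-60,0);y0=max(u[1]-60,0)
cv2.imwrite(f'pics/d4.png',cv2.resize(a[y0:y0+120,x0:x0+120],(600,600),interpolation=cv2.INTER_CUBIC)[:,:,::-1])
E
```

```text
[ 0.351  1.068  1.051 -1.014  1.761  0.691] [0.66112676 0.04964364 0.05138252] [-0.119 -0.931 -0.344]
lin [ 0.063 -0.008  0.022]
```

View pics/d4.png

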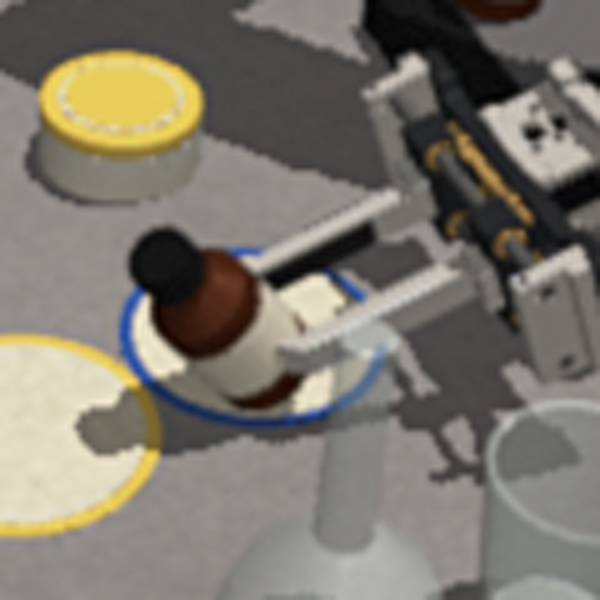

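send_rows(
  rows=[
    {"linear": [0.032,0,0.011],"angular": [0,0,0],"jaw": 1},
    {"linear": [0.063,0,0.022],"angular": [0,0,0],"jaw": 1},
    {"linear": [0.063,0,0.022],"angular": [0,0,0],"jaw": 1},
  ],
)

```text
time: 25.55
tcp_pos: [0.6623, 0.0512, 0.047]
tool_rot: [0.382, 0.616, 0.539, -0.43]
ft_force: [-2.1, 6.6, 9.9]
finger_gap: 0.0441
```

send_rows(
  rows=[
    {"linear": [0.04,0,0.01],"angular": [0,0,0],"jaw": 1},
    {"linear": [0.06,0,0.0],"angular": [0,0,0],"jaw": 1},
    {"linear": [0.06,0,0.0],"angular": [0,0,0],"jaw": 1},
  ],
)

```text
time: 25.92
tcp_pos: [0.6635, 0.0554, 0.0443]
tool_rot: [0.385, 0.616, 0.536, -0.43]
ft_force: [-2.9, 4.6, 10.7]
finger_gap: 0.044
```

```bash
python3 - <<'E'
from wk import *
s,r=tool();print(s['joint_pos'].round(3),s['tcp_pos'],r.as_matrix()[:,2].round(3))
for k,n in enumerate(('scene','side')):
    a,cp=snap(n);u=proj(s['tcp_pos'],cp)[0].astype(int);x0=max(u[0]-60,0);y0=max(u[1]-60,0)
    b=cv2.resize(a[y0:y0+120,x0:x0+120],(400,400),interpolation=cv2.INTER_CUBIC); v=b if k==0 else np.hstack([v,b])
cv2.imwrite(f'pics/d5.png',v[:,:,::-1])
E
```

```text
[ 0.358  1.093  1.027 -1.02   1.772  0.705] [0.66347106 0.05537184 0.04429463] [-0.118 -0.935 -0.333]
```

View pics/d5.png

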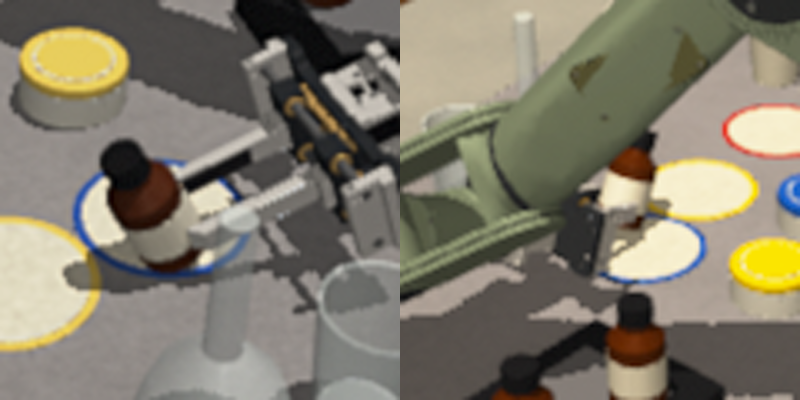

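send_rows(
  rows=[
    {"linear": [0.04,0,0.0],"angular": [0,0,0],"jaw": 1},
    {"linear": [0.07,0,-0.01],"angular": [0,0,0],"jaw": 1},
    {"linear": [0.09,0,-0.02],"angular": [0,0,0],"jaw": 1},
    {"linear": [0.09,0,-0.02],"angular": [0,0,0],"jaw": 1},
  ],
)

```text
time: 26.52
tcp_pos: [0.665, 0.0632, 0.0333]
tool_rot: [0.385, 0.616, 0.536, -0.43]
ft_force: [0.5, 0.5, -0.2]
finger_gap: 0.0165
```

```bash
cat > cc.py <<'E'
from wk import *
import sys
s,r=tool();print(s['joint_pos'].round(3),s['tcp_pos'],s['ft_force'].round(1),s['finger_gap'])
for k,n in enumerate(('scene','side')):
    a,cp=snap(n);u=proj(s['tcp_pos'],cp)[0].astype(int);x0=min(max(u[0]-60,0),520);y0=min(max(u[1]-60,0),280)
    b=cv2.resize(a[y0:y0+120,x0:x0+120],(400,400),interpolation=cv2.INTER_CUBIC); v=b if k==0 else np.hstack([v,b])
cv2.imwrite(f'pics/{sys.argv[1]}.png',v[:,:,::-1])
E
python3 cc.py d6
```

```text
[ 0.367  1.118  1.004 -1.014  1.776  0.711] [0.66501761 0.06324731 0.033263  ] [ 0.5  0.5 -0.2] 0.016476930840864816
```

View pics/d6.png

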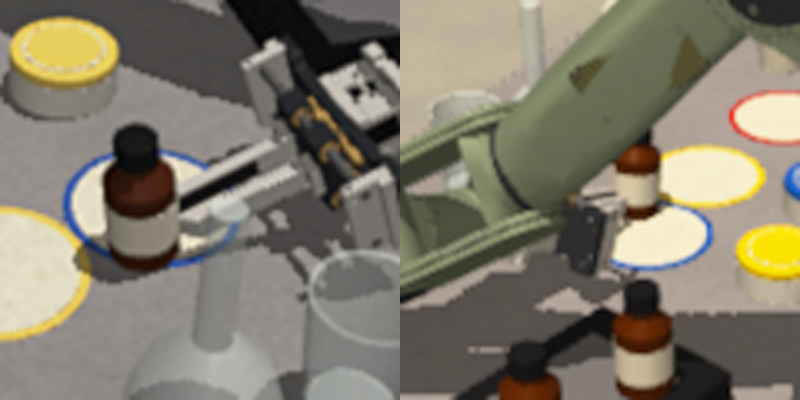

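send_rows(
  rows=[
    {"linear": [0,0,-0.2],"angular": [0,0,0],"jaw": 1},
    {"linear": [-0.1,0,-0.4],"angular": [0,0,0],"jaw": 1},
    {"linear": [-0.4,0,-0.5],"angular": [0,0,0],"jaw": 0.5},
    {"linear": [-0.8,0,-0.5],"angular": [0,0,0],"jaw": 0},
    {"linear": [-1,0,-0.5],"angular": [0,0.2,0],"jaw": 0},
    {"linear": [-1,0,-0.5],"angular": [0,0.4,0],"jaw": 0},
    {"linear": [-1,0,-0.5],"angular": [0,0.6,0],"jaw": 0},
    {"linear": [-1,0,-0.5],"angular": [0,0.8,0],"jaw": 0},
    {"linear": [-1,0,-0.5],"angular": [0,1,0],"jaw": 0},
    {"linear": [-1,0,-0.5],"angular": [0,1,0],"jaw": 0},
  ],
)

```text
time: 27.88
tcp_pos: [0.6656, 0.0802, 0.2015]
tool_rot: [0.152, 0.736, 0.64, -0.161]
ft_force: [-0.5, 0.5, 1.3]
finger_gap: 0.0775
```

```bash
python3 - <<'E'
from wk import *
s,r=tool();print(s['joint_pos'].round(3),s['tcp_pos'])
V=[]
for n in('scene','side'):
    im,cp=snap(n,'e1'+n)
    for o in cut_out('bottle_1',n):
        x=onplane(o['location'],cp,.05)[:2]
        if abs(x-[.66,.03]).max()<.06: V.append((o['mask'],cp,False)); print(n,o['location'],x)
print([fit('bottle',[v],(.66,.02)) for v in V])
goto([.62,.1,.27],-.3);goto([.62,.1,.27],-1.667)
E
```

```text
[ 0.189  0.54   1.213 -0.427  1.528  0.376] [0.66561573 0.08017705 0.20150169]
scene [359.0, 257.6] [0.65358587 0.01494328]
side [277.0, 192.4] [0.64216767 0.02545332]
[(array([0.65352134, 0.01820215]), np.float64(0.8628987129266927)), (array([0.6598834 , 0.00801688]), np.float64(0.8825688073394495))]
lin [-0.15  -0.301 -0.471] ang [0.061 0.567 0.211]
lin [-0.15  -0.301 -0.471] ang [0.447 0.442 1.92 ]
```

View pics/e1scene.png

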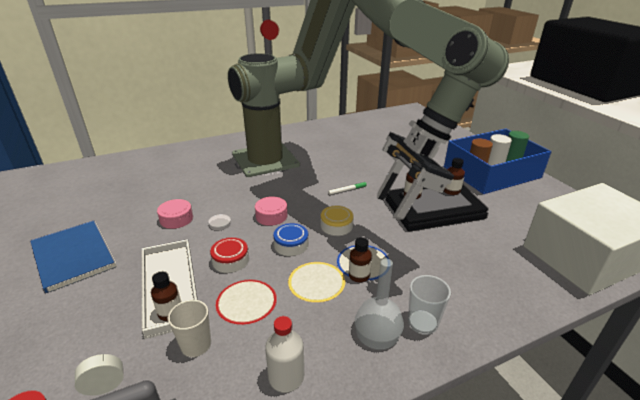

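send_rows(
  rows=[
    {"linear": [-0.05,-0.1,-0.15],"angular": [0.05,0.12,0.17],"jaw": 0},
    {"linear": [-0.1,-0.15,-0.3],"angular": [0.1,0.2,0.34],"jaw": 0},
    {"linear": [-0.15,-0.2,-0.47],"angular": [0.15,0.3,0.5],"jaw": 0},
    {"linear": [-0.15,-0.3,-0.47],"angular": [0.2,0.35,0.67],"jaw": 0},
    {"linear": [-0.15,-0.3,-0.47],"angular": [0.22,0.4,0.84],"jaw": 0},
    {"linear": [-0.15,-0.3,-0.47],"angular": [0.23,0.45,1.0],"jaw": 0},
    {"linear": [-0.15,-0.3,-0.47],"angular": [0.23,0.45,1.0],"jaw": 0},
  ],
)

```text
time: 28.95
tcp_pos: [0.6194, 0.1004, 0.2686]
tool_rot: [0.024, 0.948, 0.315, -0.023]
ft_force: [-1.8, -0.3, -0.4]
finger_gap: 0.0939
```

```bash
python3 - <<'E'
from wk import *
s,r=tool();print(s['joint_pos'].round(3),s['tcp_pos'])
goto([.63,.02,.25],-1.667)
E
```

```text
[ 0.053  0.317  1.321 -0.059  1.536  0.985] [0.61938484 0.10039256 0.26855213]
lin [-0.256  0.467  0.154] ang [0.065 0.058 0.94 ]
```

send_rows(
  rows=[
    {"linear": [-0.05,0.1,0],"angular": [0.02,0.02,0.2],"jaw": 0},
    {"linear": [-0.1,0.2,0],"angular": [0.03,0.03,0.4],"jaw": 0},
    {"linear": [-0.15,0.3,0.05],"angular": [0.05,0.05,0.6],"jaw": 0},
    {"linear": [-0.2,0.4,0.1],"angular": [0.06,0.06,0.8],"jaw": 0},
    {"linear": [-0.25,0.47,0.15],"angular": [0.06,0.06,0.94],"jaw": 0},
    {"linear": [-0.25,0.47,0.15],"angular": [0.06,0.06,0.94],"jaw": 0},
  ],
)

```text
time: 29.7
tcp_pos: [0.6305, 0.0204, 0.2486]
tool_rot: [0.002, 0.999, -0.047, -0.001]
ft_force: [-0.9, -0.2, 0.5]
finger_gap: 0.094
```

```bash
cat > bw.py <<'E'
from wk import *
import sys
s,r=tool();print(s['tcp_pos'])
im,cp=snap('wrist',sys.argv[1])
for o in cut_out('bottle_1','wrist'):
    if o['conf']<.3: continue
    for z in (0,.005) if len(sys.argv)<3 else (float(sys.argv[2]),):
        x=onplane(o['location'],cp,.05+z,True)[:2]
        p,q=fit('bottle',[(o['mask'],cp,True)],x,None,z); print(round(o['conf'],2),np.round(o['location']),'z',z,p.round(4),round(q,2))
E
python3 bw.py w5
```

```text
[0.63045348 0.02036135 0.2485994 ]
0.78 [321. 158.] z 0 [0.6568 0.0149] 0.97
0.78 [321. 158.] z 0.005 [0.6579 0.0145] 0.96
0.66 [584. 190.] z 0 [ 0.5911 -0.4143] 0.95
0.66 [584. 190.] z 0.005 [ 0.5925 -0.4088] 0.93
```

View pics/w5.png

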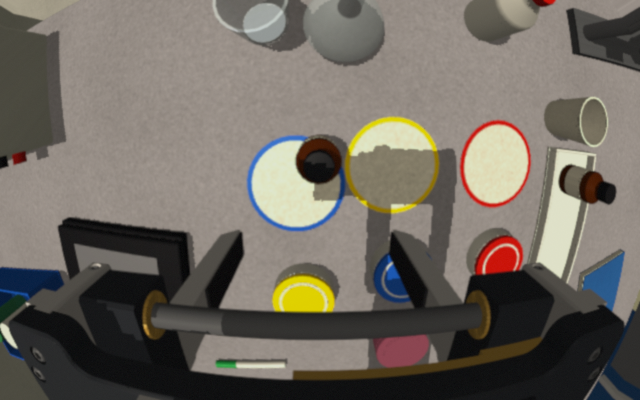

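```bash
python3 - <<'E'
from wk import *
goto([.657,.015,.15],-1.667);goto([.657,.015,.055],-1.667)
E
```

```text
lin [0.175 0.023 0.666] ang [ 0.004 -0.002  0.005]
lin [0.174 0.021 1.3  ] ang [ 0.004 -0.002  0.005]
```

send_rows(
  rows=[
    {"linear": [0.17,0.02,0.1],"angular": [0,0,0],"jaw": 0},
    {"linear": [0.175,0.02,0.4],"angular": [0,0,0],"jaw": 0},
    {"linear": [0.175,0.02,0.6],"angular": [0,0,0],"jaw": 0},
    {"linear": [0.175,0.02,0.66],"angular": [0,0,0],"jaw": 0},
    {"linear": [0.175,0.02,0.66],"angular": [0,0,0],"jaw": 0},
  ],
)

```text
time: 30.42
tcp_pos: [0.6572, 0.0161, 0.1511]
tool_rot: [0.002, 0.999, -0.045, 0.001]
ft_force: [-0.5, -0.0, -0.1]
finger_gap: 0.0937
```

```bash
python3 - <<'E'
from wk import *
goto([.657,.015,.055],-1.667)
E
```

```text
lin [-0.001  0.005  0.64 ] ang [ 0.004 -0.002  0.007]
```

send_rows(
  rows=[
    {"linear": [0,0,0.3],"angular": [0,0,0],"jaw": 0},
    {"linear": [0,0,0.55],"angular": [0,0,0],"jaw": 0},
    {"linear": [0,0,0.64],"angular": [0,0,0],"jaw": 0},
    {"linear": [0,0,0.64],"angular": [0,0,0],"jaw": 0},
    {"linear": [0,0,0.64],"angular": [0,0,0],"jaw": 0.5},
    {"linear": [0,0,0.64],"angular": [0,0,0],"jaw": 1},
    {"linear": [0,0,0.64],"angular": [0,0,0],"jaw": 1},
    {"linear": [0,0,0.64],"angular": [0,0,0],"jaw": 1},
    {"linear": [0,0,0.64],"angular": [0,0,0],"jaw": 1},
    {"linear": [0,0,0.5],"angular": [0,0,0],"jaw": 1},
    {"linear": [0,0,0.2],"angular": [0,0,0],"jaw": 1},
    {"linear": [0,0,-0.3],"angular": [0,0,0],"jaw": 1},
  ],
)

```text
time: 31.92
tcp_pos: [0.6552, 0.0165, 0.1831]
tool_rot: [0.001, 0.999, -0.045, -0.002]
ft_force: [1.1, -0.2, -1.7]
finger_gap: 0.0514
```

```bash
python3 - <<'E'
from wk import *
s,r=tool();print(s['tcp_pos'])
goto([.60,-.13,.25],-1.667);goto([.57,-.28,.25],-1.667)
E
```

```text
[0.65517043 0.016492   0.18308683]
lin [-0.279  1.007 -0.442] ang [0.004 0.005 0.007]
lin [-0.388  2.021 -0.439] ang [0.004 0.005 0.007]
```

send_rows(
  rows=[
    {"linear": [-0.05,0.2,-0.3],"angular": [0,0,0],"jaw": 1},
    {"linear": [-0.1,0.4,-0.44],"angular": [0,0,0],"jaw": 1},
    {"linear": [-0.2,0.7,-0.44],"angular": [0,0,0],"jaw": 1},
    {"linear": [-0.3,1,-0.44],"angular": [0,0,0],"jaw": 1},
    {"linear": [-0.3,1,-0.44],"angular": [0,0,0],"jaw": 1},
  ],
)

```text
time: 32.55
tcp_pos: [0.5957, -0.1315, 0.2507]
tool_rot: [0.002, 0.999, -0.048, -0.002]
ft_force: [-0.1, 0.4, -2.4]
finger_gap: 0.0515
```

send_rows(
  rows=[
    {"linear": [-0.03,0.3,0],"angular": [0,0,0],"jaw": 1},
    {"linear": [-0.07,0.6,0],"angular": [0,0,0],"jaw": 1},
    {"linear": [-0.1,1,0],"angular": [0,0,0],"jaw": 1},
    {"linear": [-0.1,1,0],"angular": [0,0,0],"jaw": 1},
  ],
)

```text
time: 33.05
tcp_pos: [0.5657, -0.2827, 0.2517]
tool_rot: [0.002, 0.999, -0.05, -0.002]
ft_force: [0.2, 1.2, -3.1]
finger_gap: 0.0516
```

```bash
python3 - <<'E'
from wk import *
s,r=tool();print(s['tcp_pos'])
goto([.531,-.404,.2],-1.667)
E
```

```text
[ 0.56571291 -0.28273162  0.25172438]
lin [-0.148  0.826  0.349] ang [ 0.006  0.004 -0.005]
```

send_rows(
  rows=[
    {"linear": [-0.07,0.35,0],"angular": [0,0,0],"jaw": 1},
    {"linear": [-0.15,0.7,0],"angular": [0,0,0],"jaw": 1},
    {"linear": [-0.15,0.83,0.1],"angular": [0,0,0],"jaw": 1},
    {"linear": [-0.15,0.83,0.34],"angular": [0,0,0],"jaw": 1},
    {"linear": [-0.15,0.83,0.34],"angular": [0,0,0],"jaw": 1},
    {"linear": [-0.15,0.83,0.34],"angular": [0,0,0],"jaw": 1},
  ],
)

```text
time: 33.8
tcp_pos: [0.5317, -0.4034, 0.202]
tool_rot: [0.002, 0.999, -0.049, -0.002]
ft_force: [-0.3, -0.3, -2.1]
finger_gap: 0.0514
```

```bash
python3 - <<'E'
from wk import *
s,r=tool();print(s['tcp_pos'])
goto([.531,-.404,.063],-1.667)
a,cp=snap('wrist','w6')
E
python3 cc.py d7
```

```text
[ 0.53170661 -0.40337161  0.20201552]
lin [-0.002  0.     0.927] ang [ 0.006  0.004 -0.003]
[-0.776  0.418  1.319 -0.006  1.402  0.894] [ 0.53205356 -0.40396169  0.20307039] [ 0.3  0.5 -1.7] 0.051306054820591446
```

View pics/d7.png

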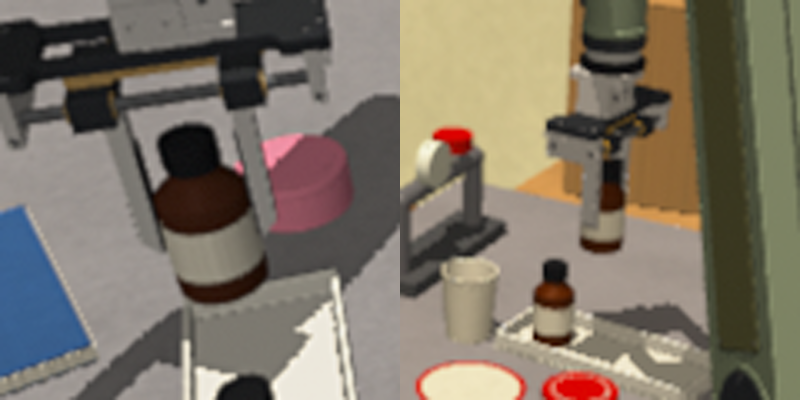

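View pics/w6.png

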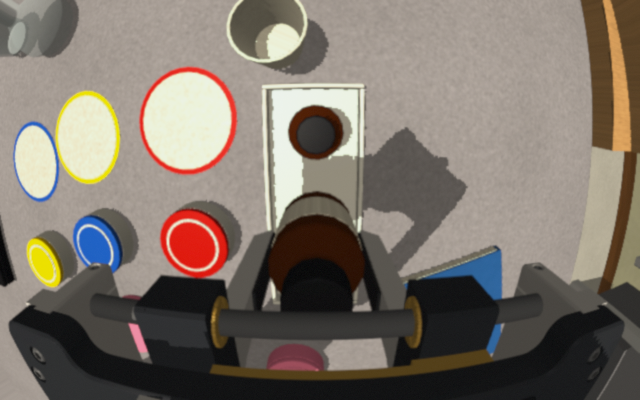

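send_rows(
  rows=[
    {"linear": [0,0,0.3],"angular": [0,0,0],"jaw": 1},
    {"linear": [0,0,0.6],"angular": [0,0,0],"jaw": 1},
    {"linear": [0,0,0.8],"angular": [0,0,0],"jaw": 1},
    {"linear": [0,0,0.88],"angular": [0,0,0],"jaw": 1},
    {"linear": [0,0,0.91],"angular": [0,0,0],"jaw": 1},
    {"linear": [0,0,0.925],"angular": [0,0,0],"jaw": 1},
    {"linear": [0,0,0.925],"angular": [0,0,0],"jaw": 1},
  ],
)

```text
time: 34.83
tcp_pos: [0.5326, -0.4062, 0.0664]
tool_rot: [0.004, 0.999, -0.05, 0.0]
ft_force: [-0.6, 0.6, -2.3]
finger_gap: 0.0519
```

```bash
python3 cc.py d8
```

```text
[-0.778  0.556  1.419 -0.006  1.16   0.895] [ 0.53261509 -0.40623308  0.06641759] [-0.6  0.6 -2.3] 0.05188063676024331
```

View pics/d8.png

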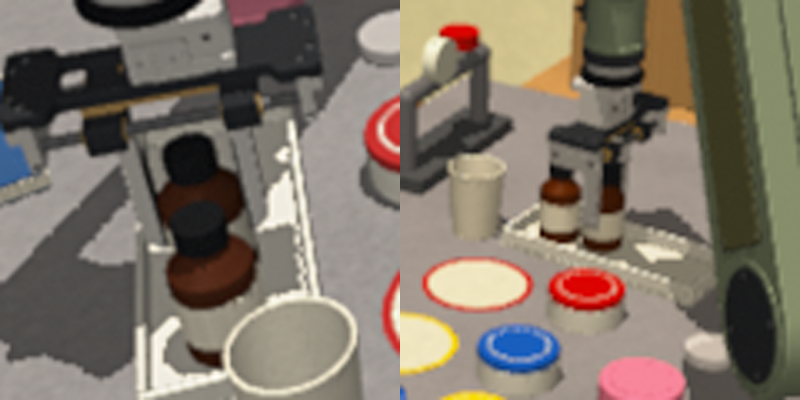

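Clear this time: upright in its slot, a few mm above the floor. Lower and release.

send_rows(
  rows=[
    {"linear": [0,0,0.02],"angular": [0,0,0],"jaw": 1},
    {"linear": [0,0,0.04],"angular": [0,0,0],"jaw": 1},
    {"linear": [0,0,0.04],"angular": [0,0,0],"jaw": 0.3},
    {"linear": [0,0,0.03],"angular": [0,0,0],"jaw": 0.25},
    {"linear": [0,0,0.03],"angular": [0,0,0],"jaw": 0.2},
    {"linear": [0,0,-0.1],"angular": [0,0,0],"jaw": 0.2},
    {"linear": [0,0,-0.4],"angular": [0,0,0],"jaw": 0.2},
    {"linear": [0,0,-0.8],"angular": [0,0,0],"jaw": 0.2},
    {"linear": [0,0,-1],"angular": [0,0,0],"jaw": 0},
    {"linear": [0.2,-0.4,-1],"angular": [0,0,0],"jaw": 0},
    {"linear": [0.2,-0.8,-1],"angular": [0,0,0],"jaw": 0},
    {"linear": [0.2,-1,-1],"angular": [0,0,0],"jaw": 0},
  ],
)

```text
time: 36.42
tcp_pos: [0.5779, -0.2557, 0.2168]
tool_rot: [0.004, 0.999, -0.048, 0.001]
ft_force: [-0.1, -0.9, -1.0]
finger_gap: 0.0939
```

```bash
python3 bw.py w7 .005; python3 - <<'E'
from wk import *
goto([.53,-.10,.28],-1.667)
E
```

```text
[ 0.57793014 -0.25567485  0.21682724]
0.88 [450. 214.] z 0.005 [ 0.5327 -0.4055] 0.96
0.82 [449. 166.] z 0.005 [ 0.5937 -0.4078] 0.93
0.56 [ 15. 291.] z 0.005 [0.4362 0.355 ] 0.93
lin [-0.415 -0.995 -0.431] ang [ 0.01  -0.003  0.002]
```

View pics/w7.png

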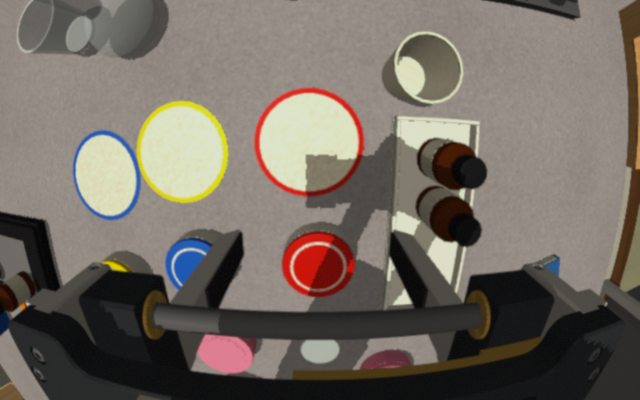

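send_rows(
  rows=[
    {"linear": [-0.13,-0.33,-0.2],"angular": [0,0,0],"jaw": 0},
    {"linear": [-0.26,-0.66,-0.43],"angular": [0,0,0],"jaw": 0},
    {"linear": [-0.4,-1,-0.43],"angular": [0,0,0],"jaw": 0},
    {"linear": [-0.4,-1,-0.43],"angular": [0,0,0],"jaw": 0},
  ],
)

```text
time: 37.02
tcp_pos: [0.532, -0.0976, 0.2822]
tool_rot: [0.004, 0.999, -0.046, 0.003]
ft_force: [-0.1, 0.5, -0.1]
finger_gap: 0.094
```

send_rows(
  rows=[
    {"linear": [-0.1,-0.33,0],"angular": [0,0,0],"jaw": 0},
    {"linear": [-0.2,-0.66,0],"angular": [0,0,0],"jaw": 0},
    {"linear": [-0.3,-1,0],"angular": [0,0,0],"jaw": 0},
    {"linear": [-0.3,-1,0],"angular": [0,0,0],"jaw": 0},
  ],
)

```text
time: 37.52
tcp_pos: [0.5011, 0.057, 0.2812]
tool_rot: [0.005, 0.999, -0.044, 0.003]
ft_force: [0.5, -0.4, -0.6]
finger_gap: 0.0941
```

```bash
python3 bw.py w8 .036; python3 - <<'E'
from wk import *
print(tool()[0]['joint_pos'])
goto([.455,.3,.28],-1.667)
E
```

```text
[0.50106986 0.05698292 0.28120284]
0.9 [140. 233.] z 0.036 [0.4549 0.3046] 0.94
0.83 [ 77. 218.] z 0.036 [0.484  0.4277] 0.94
0.75 [584. 108.] z 0.036 [ 0.591  -0.3777] 0.82
0.69 [586. 140.] z 0.036 [ 0.5346 -0.3757] 0.83
[-0.05682049  0.0133311   1.64376024 -0.01008542  1.4780573   1.60643713]
lin [-0.459 -1.601 -0.012] ang [ 0.012 -0.009  0.006]
```

View pics/w8.png

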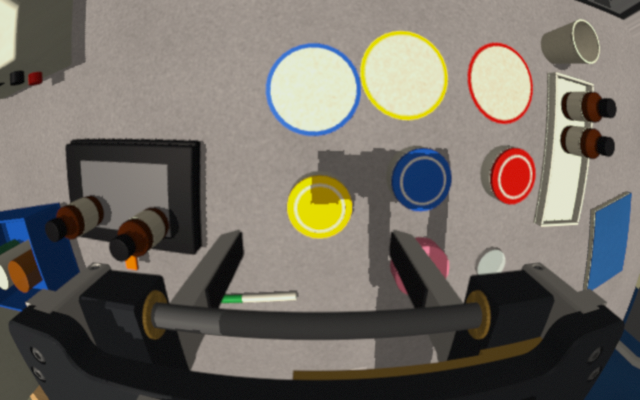

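send_rows(
  rows=[
    {"linear": [-0.1,-0.33,0],"angular": [0,0,0],"jaw": 0},
    {"linear": [-0.2,-0.66,0],"angular": [0,0,0],"jaw": 0},
    {"linear": [-0.3,-1,0],"angular": [0,0,0],"jaw": 0},
    {"linear": [-0.3,-1,0],"angular": [0,0,0],"jaw": 0},
  ],
)

```text
time: 38.12
tcp_pos: [0.4711, 0.2089, 0.2793]
tool_rot: [0.005, 0.999, -0.045, 0.003]
ft_force: [-0.6, -0.7, 0.0]
finger_gap: 0.0937
```

```bash
python3 - <<'E'
from wk import *
goto([.455,.3045,.23],-1.667)
E
```

```text
lin [-0.166 -0.629  0.321] ang [ 0.013 -0.009  0.009]
```

send_rows(
  rows=[
    {"linear": [-0.08,-0.31,0],"angular": [0.01,-0.01,0],"jaw": 0},
    {"linear": [-0.165,-0.63,0],"angular": [0.01,-0.01,0],"jaw": 0},
    {"linear": [-0.165,-0.63,0.2],"angular": [0.01,-0.01,0],"jaw": 0},
    {"linear": [-0.165,-0.63,0.32],"angular": [0.01,-0.01,0],"jaw": 0},
    {"linear": [-0.165,-0.63,0.32],"angular": [0.01,-0.01,0],"jaw": 0},
  ],
)

```text
time: 38.75
tcp_pos: [0.4551, 0.3023, 0.2281]
tool_rot: [0.002, 0.999, -0.046, -0.002]
ft_force: [-0.5, 0.2, -0.4]
finger_gap: 0.0942
```

```bash
python3 bw.py w9 .036; python3 - <<'E'
from wk import *
goto([.455,.3045,.091],-1.667)
E
```

```text
[0.45512671 0.302324   0.22809479]
0.87 [191. 179.] z 0.036 [0.4846 0.4265] 0.95
0.85 [314. 193.] z 0.036 [0.455  0.3053] 0.94
lin [-0.009 -0.008  0.931] ang [0.003 0.    0.006]
```

View pics/w9.png

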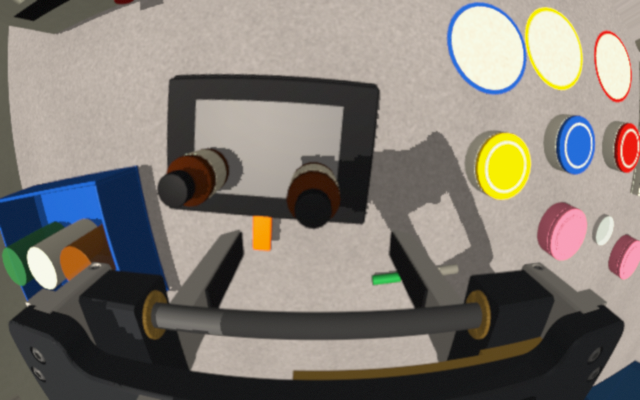

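send_rows(
  rows=[
    {"linear": [0,-0.01,0.3],"angular": [0,0,0],"jaw": 0},
    {"linear": [0,-0.01,0.6],"angular": [0,0,0],"jaw": 0},
    {"linear": [0,-0.01,0.85],"angular": [0,0,0],"jaw": 0},
    {"linear": [0,-0.01,0.93],"angular": [0,0,0],"jaw": 0},
    {"linear": [0,-0.01,0.93],"angular": [0,0,0],"jaw": 0},
    {"linear": [0,-0.01,0.93],"angular": [0,0,0],"jaw": 0.5},
    {"linear": [0,-0.01,0.93],"angular": [0,0,0],"jaw": 1},
    {"linear": [0,-0.01,0.93],"angular": [0,0,0],"jaw": 1},
    {"linear": [0,-0.01,0.93],"angular": [0,0,0],"jaw": 1},
    {"linear": [0,-0.01,0.93],"angular": [0,0,0],"jaw": 1},
    {"linear": [0,-0.01,0.8],"angular": [0,0,0],"jaw": 1},
    {"linear": [0,-0.01,0.5],"angular": [0,0,0],"jaw": 1},
  ],
)

```text
time: 40.35
tcp_pos: [0.4534, 0.3035, 0.1527]
tool_rot: [0.003, 0.999, -0.046, -0.004]
ft_force: [0.8, 0.7, -2.8]
finger_gap: 0.0512
```

```bash
python3 - <<'E'
from wk import *
s,_=tool();print(s['tcp_pos'],s['finger_gap'],s['ft_force'])
goto([.47,.2,.28],-1.667)
E
```

```text
[0.45342907 0.30348873 0.15267276] 0.05119458876748891 [ 0.79092709  0.71086851 -2.77078106]
lin [ 0.167  0.682 -0.846] ang [0.008 0.01  0.006]
```

send_rows(
  rows=[
    {"linear": [0,0,-0.3],"angular": [0,0,0],"jaw": 1},
    {"linear": [0,0,-0.6],"angular": [0,0,0],"jaw": 1},
    {"linear": [0.1,0.3,-0.85],"angular": [0,0,0],"jaw": 1},
    {"linear": [0.15,0.6,-0.85],"angular": [0,0,0],"jaw": 1},
    {"linear": [0.2,0.9,-0.85],"angular": [0,0,0],"jaw": 1},
    {"linear": [0.2,1,-0.85],"angular": [0,0,0],"jaw": 1},
  ],
)

```text
time: 41.1
tcp_pos: [0.4702, 0.15, 0.2801]
tool_rot: [0.003, 0.999, -0.047, -0.005]
ft_force: [-0.4, 0.9, -3.0]
finger_gap: 0.0518
```

send_rows(
  rows=[
    {"linear": [0.1,0.33,0],"angular": [0,0,0],"jaw": 1},
    {"linear": [0.2,0.66,0],"angular": [0,0,0],"jaw": 1},
    {"linear": [0.25,1,0],"angular": [0,0,0],"jaw": 1},
    {"linear": [0.25,1,0],"angular": [0,0,0],"jaw": 1},
  ],
)

```text
time: 41.6
tcp_pos: [0.4932, -0.0052, 0.2801]
tool_rot: [0.003, 0.999, -0.05, -0.005]
ft_force: [-0.2, 0.6, -1.8]
finger_gap: 0.0516
```

send_rows(
  rows=[
    {"linear": [0.03,0.33,0],"angular": [0,0,0],"jaw": 1},
    {"linear": [0.06,0.66,0],"angular": [0,0,0],"jaw": 1},
    {"linear": [0.1,1,0],"angular": [0,0,0],"jaw": 1},
    {"linear": [0.1,1,0],"angular": [0,0,0],"jaw": 1},
  ],
)

```text
time: 42.1
tcp_pos: [0.4933, -0.1575, 0.2803]
tool_rot: [0.003, 0.999, -0.051, -0.006]
ft_force: [0.1, 0.5, -2.8]
finger_gap: 0.0516
```

send_rows(
  rows=[
    {"linear": [0.03,0.33,0],"angular": [0,0,0],"jaw": 1},
    {"linear": [0.06,0.66,0],"angular": [0,0,0],"jaw": 1},
    {"linear": [0.1,1,0],"angular": [0,0,0],"jaw": 1},
    {"linear": [0.1,1,0],"angular": [0,0,0],"jaw": 1},
  ],
)

```text
time: 42.6
tcp_pos: [0.4932, -0.3091, 0.2802]
tool_rot: [0.003, 0.999, -0.052, -0.006]
ft_force: [0.4, 0.6, -2.7]
finger_gap: 0.0517
```

```bash
python3 - <<'E'
from wk import *
s,_=tool();print(s['tcp_pos'],s['finger_gap'],s['ft_force'])
goto([.473,-.3984,.2],-1.667)
E
```

```text
[ 0.49322932 -0.30913349  0.28016054] 0.05166309074134459 [ 0.40205505  0.6081238  -2.68581728]
lin [-0.065  0.603  0.539] ang [ 0.007  0.016 -0.011]
```

send_rows(
  rows=[
    {"linear": [-0.03,0.3,0],"angular": [0,0.01,0],"jaw": 1},
    {"linear": [-0.065,0.6,0.1],"angular": [0,0.015,-0.01],"jaw": 1},
    {"linear": [-0.065,0.6,0.35],"angular": [0,0.015,-0.01],"jaw": 1},
    {"linear": [-0.065,0.6,0.53],"angular": [0,0.015,-0.01],"jaw": 1},
    {"linear": [-0.065,0.6,0.53],"angular": [0,0.015,-0.01],"jaw": 1},
    {"linear": [-0.065,0.6,0.53],"angular": [0,0.015,-0.01],"jaw": 1},
  ],
)

```text
time: 43.35
tcp_pos: [0.4745, -0.3969, 0.2025]
tool_rot: [0.003, 0.999, -0.047, 0.0]
ft_force: [-0.3, -0.1, -2.0]
finger_gap: 0.052
```

```bash
python3 - <<'E'
from wk import *
s,_=tool();print(s['tcp_pos'],s['finger_gap'],s['ft_force'])
goto([.473,-.3984,.065],-1.667)
E
python3 cc.py d9
```

```text
[ 0.47445883 -0.39690306  0.20248389] 0.05198946480406246 [-0.25512897 -0.07381494 -2.04130949]
lin [-0.01   0.005  0.917] ang [ 0.008 -0.001  0.002]
[-0.834  0.315  1.459 -0.004  1.363  0.832] [ 0.47445883 -0.39690306  0.20248389] [-0.3 -0.1 -2. ] 0.05198946480406246
```

View pics/d9.png

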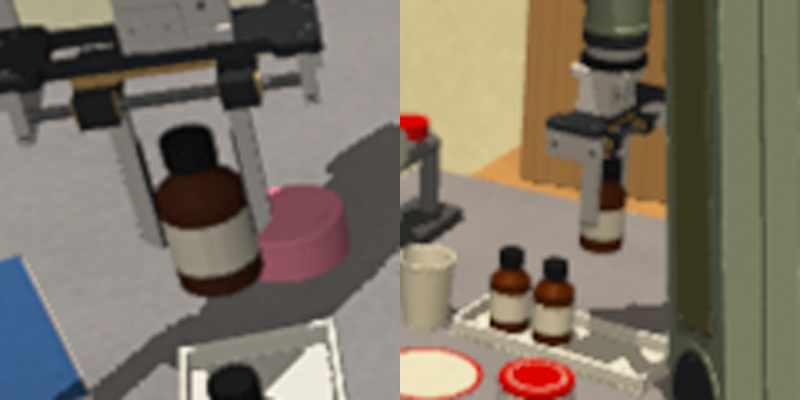

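send_rows(
  rows=[
    {"linear": [-0.01,0,0.3],"angular": [0,0,0],"jaw": 1},
    {"linear": [-0.01,0,0.6],"angular": [0,0,0],"jaw": 1},
    {"linear": [-0.01,0,0.8],"angular": [0,0,0],"jaw": 1},
    {"linear": [-0.01,0,0.88],"angular": [0,0,0],"jaw": 1},
    {"linear": [-0.01,0,0.91],"angular": [0,0,0],"jaw": 1},
    {"linear": [-0.01,0,0.93],"angular": [0,0,0],"jaw": 1},
    {"linear": [-0.01,0,0.93],"angular": [0,0,0],"jaw": 1},
  ],
)

```text
time: 44.32
tcp_pos: [0.474, -0.3997, 0.0653]
tool_rot: [0.005, 0.999, -0.048, 0.002]
ft_force: [-0.2, -0.1, -2.5]
finger_gap: 0.0515
```

send_rows(
  rows=[
    {"linear": [0,0,0.02],"angular": [0,0,0],"jaw": 1},
    {"linear": [0,0,0.03],"angular": [0,0,0],"jaw": 1},
    {"linear": [0,0,0.03],"angular": [0,0,0],"jaw": 0.3},
    {"linear": [0,0,0.03],"angular": [0,0,0],"jaw": 0.25},
    {"linear": [0,0,0.03],"angular": [0,0,0],"jaw": 0.2},
    {"linear": [0,0,-0.1],"angular": [0,0,0],"jaw": 0.2},
    {"linear": [0,0,-0.4],"angular": [0,0,0],"jaw": 0.2},
    {"linear": [0,0,-0.8],"angular": [0,0,0],"jaw": 0.2},
    {"linear": [0,0,-1],"angular": [0,0,0],"jaw": 0},
    {"linear": [0.2,-0.4,-1],"angular": [0,0,0],"jaw": 0},
    {"linear": [0.2,-0.8,-1],"angular": [0,0,0],"jaw": 0},
    {"linear": [0.2,-1,-1],"angular": [0,0,0],"jaw": 0},
  ],
)

```text
time: 45.82
tcp_pos: [0.5184, -0.2491, 0.2158]
tool_rot: [0.005, 0.999, -0.047, 0.003]
ft_force: [0.5, -1.2, -0.2]
finger_gap: 0.094
```

```bash
python3 bw.py w10 .005
```

```text
[ 0.51835894 -0.24910436  0.21584361]
0.97 [452. 112.] z 0.005 [ 0.5932 -0.4082] 0.95
0.83 [449. 217.] z 0.005 [ 0.4726 -0.3992] 0.93
0.83 [454. 164.] z 0.005 [ 0.5326 -0.4058] 0.95
0.56 [418.  25.] z 0.005 [ 0.691  -0.3771] 0.79
```

Three standing in the tray at the planned spots. Back for the last one at (0.485, 0.427).

send_rows(
  rows=[
    {"linear": [-0.1,-0.33,-0.4],"angular": [0,0,0],"jaw": 0},
    {"linear": [-0.2,-0.66,-0.43],"angular": [0,0,0],"jaw": 0},
    {"linear": [-0.2,-1,-0.43],"angular": [0,0,0],"jaw": 0},
    {"linear": [-0.2,-1,-0.43],"angular": [0,0,0],"jaw": 0},
  ],
)

```text
time: 46.42
tcp_pos: [0.5023, -0.0939, 0.2807]
tool_rot: [0.005, 0.999, -0.043, 0.004]
ft_force: [-0.7, -0.1, 0.1]
finger_gap: 0.0936
```

send_rows(
  rows=[
    {"linear": [-0.05,-0.33,0],"angular": [0,0,0],"jaw": 0},
    {"linear": [-0.1,-0.66,0],"angular": [0,0,0],"jaw": 0},
    {"linear": [-0.1,-1,0],"angular": [0,0,0],"jaw": 0},
    {"linear": [-0.1,-1,0],"angular": [0,0,0],"jaw": 0},
  ],
)

```text
time: 46.92
tcp_pos: [0.501, 0.0578, 0.2796]
tool_rot: [0.005, 0.999, -0.042, 0.005]
ft_force: [-0.4, -0.5, 0.3]
finger_gap: 0.0939
```

send_rows(
  rows=[
    {"linear": [-0.05,-0.33,0],"angular": [0,0,0],"jaw": 0},
    {"linear": [-0.1,-0.66,0],"angular": [0,0,0],"jaw": 0},
    {"linear": [-0.1,-1,0],"angular": [0,0,0],"jaw": 0},
    {"linear": [-0.1,-1,0],"angular": [0,0,0],"jaw": 0},
  ],
)

```text
time: 47.42
tcp_pos: [0.4996, 0.209, 0.278]
tool_rot: [0.006, 0.999, -0.041, 0.005]
ft_force: [-0.2, -0.3, 0.1]
finger_gap: 0.0939
```

send_rows(
  rows=[
    {"linear": [-0.05,-0.33,0],"angular": [0,0,0],"jaw": 0},
    {"linear": [-0.1,-0.66,0],"angular": [0,0,0],"jaw": 0},
    {"linear": [-0.1,-1,0],"angular": [0,0,0],"jaw": 0},
    {"linear": [-0.1,-1,0],"angular": [0,0,0],"jaw": 0},
  ],
)

```text
time: 47.92
tcp_pos: [0.4983, 0.3597, 0.2758]
tool_rot: [0.006, 0.999, -0.04, 0.005]
ft_force: [-0.1, -0.2, -0.2]
finger_gap: 0.0942
```

```bash
python3 bw.py w11 .036; python3 - <<'E'
from wk import *
print(tool()[0]['joint_pos'])
goto([.485,.427,.28],-1.667)
E
```

```text
[0.49826213 0.35971131 0.27579122]
0.57 [260. 201.] z 0.036 [0.4848 0.426 ] 0.95
0.57 [612. 171.] z 0.036 [ 0.4912 -0.1781] 0.61
0.39 [638. 168.] z 0.036 [ 0.4817 -0.3479] 0.89
[ 0.48993025  0.25529147  1.38206585 -0.01607222  1.50213835  2.14523339]
lin [-0.126 -0.454 -0.033] ang [ 0.016 -0.013  0.016]
```

send_rows(
  rows=[
    {"linear": [-0.06,-0.25,0],"angular": [0.01,-0.01,0.01],"jaw": 0},
    {"linear": [-0.125,-0.45,0],"angular": [0.015,-0.01,0.015],"jaw": 0},
    {"linear": [-0.125,-0.45,0.2],"angular": [0.015,-0.01,0.015],"jaw": 0},
    {"linear": [-0.125,-0.45,0.3],"angular": [0.015,-0.01,0.015],"jaw": 0},
    {"linear": [-0.125,-0.45,0.3],"angular": [0.015,-0.01,0.015],"jaw": 0},
  ],
)

```text
time: 48.65
tcp_pos: [0.4855, 0.4233, 0.2283]
tool_rot: [0.002, 0.999, -0.049, -0.0]
ft_force: [0.6, 0.4, -0.4]
finger_gap: 0.094
```

```bash
python3 bw.py w12 .036; python3 - <<'E'
from wk import *
goto([.4845,.4265,.091],-1.667)
E
```

```text
[0.48547337 0.42334541 0.22828935]
0.88 [315. 196.] z 0.036 [0.4846 0.4265] 0.96
lin [-0.017 -0.01   0.931] ang [ 0.    -0.004 -0.001]
```

send_rows(
  rows=[
    {"linear": [-0.01,-0.01,0.3],"angular": [0,0,0],"jaw": 0},
    {"linear": [-0.01,-0.01,0.6],"angular": [0,0,0],"jaw": 0},
    {"linear": [-0.01,-0.01,0.85],"angular": [0,0,0],"jaw": 0},
    {"linear": [-0.01,-0.01,0.93],"angular": [0,0,0],"jaw": 0},
    {"linear": [-0.01,-0.01,0.93],"angular": [0,0,0],"jaw": 0},
    {"linear": [-0.01,-0.01,0.93],"angular": [0,0,0],"jaw": 0.5},
    {"linear": [-0.01,-0.01,0.93],"angular": [0,0,0],"jaw": 1},
    {"linear": [-0.01,-0.01,0.93],"angular": [0,0,0],"jaw": 1},
    {"linear": [-0.01,-0.01,0.93],"angular": [0,0,0],"jaw": 1},
    {"linear": [-0.01,-0.01,0.93],"angular": [0,0,0],"jaw": 1},
    {"linear": [-0.01,-0.01,0.8],"angular": [0,0,0],"jaw": 1},
    {"linear": [-0.01,-0.01,0.5],"angular": [0,0,0],"jaw": 1},
  ],
)

```text
time: 50.25
tcp_pos: [0.4831, 0.4249, 0.1536]
tool_rot: [0.002, 0.999, -0.048, -0.001]
ft_force: [0.9, -0.0, -1.3]
finger_gap: 0.0516
```

send_rows(
  rows=[
    {"linear": [0,0,-0.3],"angular": [0,0,0],"jaw": 1},
    {"linear": [0,0,-0.6],"angular": [0,0,0],"jaw": 1},
    {"linear": [0,0.3,-0.85],"angular": [0,0,0],"jaw": 1},
    {"linear": [0,0.6,-0.85],"angular": [0,0,0],"jaw": 1},
    {"linear": [0,0.9,-0.85],"angular": [0,0,0],"jaw": 1},
    {"linear": [0,1,-0.85],"angular": [0,0,0],"jaw": 1},
  ],
)

```text
time: 51.0
tcp_pos: [0.4686, 0.2742, 0.2828]
tool_rot: [0.002, 0.999, -0.049, -0.001]
ft_force: [0.1, -0.2, -2.5]
finger_gap: 0.0519
```

send_rows(
  rows=[
    {"linear": [0.05,0.33,0],"angular": [0,0,0],"jaw": 1},
    {"linear": [0.1,0.66,0],"angular": [0,0,0],"jaw": 1},
    {"linear": [0.15,1,0],"angular": [0,0,0],"jaw": 1},
    {"linear": [0.15,1,0],"angular": [0,0,0],"jaw": 1},
  ],
)

```text
time: 51.5
tcp_pos: [0.4766, 0.1203, 0.284]
tool_rot: [0.003, 0.999, -0.052, -0.001]
ft_force: [0.1, -0.1, -2.1]
finger_gap: 0.0519
```

send_rows(
  rows=[
    {"linear": [0.03,0.33,0],"angular": [0,0,0],"jaw": 1},
    {"linear": [0.06,0.66,0],"angular": [0,0,0],"jaw": 1},
    {"linear": [0.1,1,0],"angular": [0,0,0],"jaw": 1},
    {"linear": [0.1,1,0],"angular": [0,0,0],"jaw": 1},
  ],
)

```text
time: 52.0
tcp_pos: [0.4765, -0.0322, 0.2852]
tool_rot: [0.003, 0.999, -0.054, -0.0]
ft_force: [-0.3, 0.6, -2.4]
finger_gap: 0.0512
```

send_rows(
  rows=[
    {"linear": [0,0.33,0],"angular": [0,0,0],"jaw": 1},
    {"linear": [0,0.66,0],"angular": [0,0,0],"jaw": 1},
    {"linear": [0,1,0],"angular": [0,0,0],"jaw": 1},
    {"linear": [0,1,0],"angular": [0,0,0],"jaw": 1},
  ],
)

```text
time: 52.5
tcp_pos: [0.4608, -0.1826, 0.2861]
tool_rot: [0.003, 0.998, -0.055, -0.0]
ft_force: [-0.6, 0.7, -1.1]
finger_gap: 0.0516
```

send_rows(
  rows=[
    {"linear": [0,0.33,0],"angular": [0,0,0],"jaw": 1},
    {"linear": [-0.05,0.66,0],"angular": [0,0,0],"jaw": 1},
    {"linear": [-0.1,1,0],"angular": [0,0,0],"jaw": 1},
    {"linear": [-0.1,1,0],"angular": [0,0,0],"jaw": 1},
  ],
)

```text
time: 53.0
tcp_pos: [0.4298, -0.3308, 0.2867]
tool_rot: [0.002, 0.998, -0.056, 0.0]
ft_force: [0.2, 0.9, -2.7]
finger_gap: 0.0517
```

```bash
python3 - <<'E'
from wk import *
s,_=tool();print(s['tcp_pos'],s['finger_gap'],s['ft_force'])
goto([.413,-.393,.2],-1.667)
E
```

```text
[ 0.42979743 -0.33084516  0.2867394 ] 0.05171172209824415 [ 0.21168037  0.87630802 -2.66020079]
lin [-0.065  0.422  0.58 ] ang [ 0.006 -0.    -0.021]
```

send_rows(
  rows=[
    {"linear": [-0.03,0.3,0],"angular": [0,0,-0.01],"jaw": 1},
    {"linear": [-0.065,0.42,0.1],"angular": [0,0,-0.02],"jaw": 1},
    {"linear": [-0.065,0.42,0.4],"angular": [0,0,-0.02],"jaw": 1},
    {"linear": [-0.065,0.42,0.57],"angular": [0,0,-0.02],"jaw": 1},
    {"linear": [-0.065,0.42,0.57],"angular": [0,0,-0.02],"jaw": 1},
    {"linear": [-0.065,0.42,0.57],"angular": [0,0,-0.02],"jaw": 1},
  ],
)

```text
time: 53.75
tcp_pos: [0.4141, -0.3921, 0.2024]
tool_rot: [0.003, 0.999, -0.048, 0.001]
ft_force: [-0.1, -0.6, -2.6]
finger_gap: 0.0516
```

```bash
python3 - <<'E'
from wk import *
s,_=tool();print(s['tcp_pos'],s['finger_gap'],s['ft_force'])
goto([.413,-.393,.065],-1.667)
snap('wrist','w13')
E
python3 cc.py d10
```

```text
[ 0.41412419 -0.3920778   0.2024474 ] 0.05158012967763224 [-0.06244308 -0.63420881 -2.58040349]
lin [-0.008  0.002  0.916] ang [ 0.006 -0.002  0.001]
[-0.909  0.215  1.584 -0.003  1.337  0.758] [ 0.41428681 -0.39272398  0.20317975] [ 0.1  1.4 -2.6] 0.05135380788447365
```

View pics/w13.png

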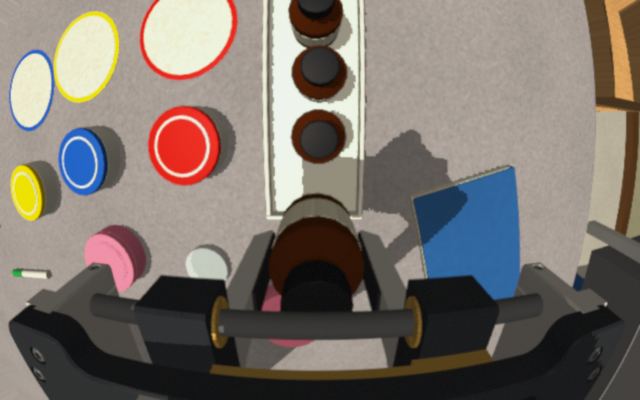

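send_rows(
  rows=[
    {"linear": [-0.005,0,0.3],"angular": [0,0,0],"jaw": 1},
    {"linear": [-0.005,0,0.6],"angular": [0,0,0],"jaw": 1},
    {"linear": [-0.005,0,0.8],"angular": [0,0,0],"jaw": 1},
    {"linear": [-0.005,0,0.88],"angular": [0,0,0],"jaw": 1},
    {"linear": [-0.005,0,0.91],"angular": [0,0,0],"jaw": 1},
    {"linear": [-0.005,0,0.925],"angular": [0,0,0],"jaw": 1},
    {"linear": [-0.005,0,0.925],"angular": [0,0,0],"jaw": 1},
  ],
)

```text
time: 54.78
tcp_pos: [0.4143, -0.395, 0.066]
tool_rot: [0.004, 0.999, -0.048, 0.002]
ft_force: [0.6, 0.5, -2.1]
finger_gap: 0.0514
```

send_rows(
  rows=[
    {"linear": [0,0,0.02],"angular": [0,0,0],"jaw": 1},
    {"linear": [0,0,0.03],"angular": [0,0,0],"jaw": 1},
    {"linear": [0,0,0.03],"angular": [0,0,0],"jaw": 0.3},
    {"linear": [0,0,0.03],"angular": [0,0,0],"jaw": 0.25},
    {"linear": [0,0,0.03],"angular": [0,0,0],"jaw": 0.2},
    {"linear": [0,0,-0.1],"angular": [0,0,0],"jaw": 0.2},
    {"linear": [0,0,-0.4],"angular": [0,0,0],"jaw": 0.2},
    {"linear": [0,0,-0.8],"angular": [0,0,0],"jaw": 0.2},
    {"linear": [0,0,-1],"angular": [0,0,0],"jaw": 0},
    {"linear": [0.2,-0.4,-1],"angular": [0,0,0],"jaw": 0},
    {"linear": [0.2,-0.8,-1],"angular": [0,0,0],"jaw": 0},
    {"linear": [0.2,-1,-1],"angular": [0,0,0],"jaw": 0},
  ],
)

```text
time: 56.28
tcp_pos: [0.4586, -0.2447, 0.2165]
tool_rot: [0.005, 0.999, -0.047, 0.003]
ft_force: [0.1, -0.3, 0.9]
finger_gap: 0.0941
```

```bash
python3 bw.py w14 .005; cp pics/w14.png pics/w1.png;python3 - <<'E'
from h import *
cp=imaging.camera_params('wrist')
for l,mod in(('can_red','can'),('can_blue','can'),('can_yellow','can'),('dish','dish'),('cup','cup')):
    for o in cut_out(l,'wrist'):
        if o['conf']<.4: continue
        x=onplane(o['location'],cp,.03,True)[:2]
        p,q=fit(mod,[(o['mask'],cp,True)],x); print(l,round(o['conf'],2),np.round(o['location']),p.round(4),round(q,2))
a,_=snap('scene','s2')
E
```

```text
[ 0.45858379 -0.24471087  0.21651564]
0.86 [447. 218.] z 0.005 [ 0.4135 -0.3942] 0.93
0.75 [451. 166.] z 0.005 [ 0.4725 -0.3989] 0.95
0.67 [456. 112.] z 0.005 [ 0.532  -0.4053] 0.95
0.6 [455.  58.] z 0.005 [ 0.5928 -0.4079] 0.95
can_red 0.69 [315. 169.] [ 0.4783 -0.2491] 0.97
can_blue 0.9 [190. 180.] [ 0.4825 -0.0904] 0.96
can_blue 0.77 [395. 336.] [ 0.2437 -0.3409] 0.41
can_blue 0.72 [ 14. 209.] [0.4584 0.3097] 0.51
can_blue 0.62 [234. 278.] [ 0.3392 -0.094 ] 0.3
can_yellow 0.93 [104. 207.] [0.4566 0.0541] 0.96
dish 0.98 [320. 282.] [ 0.3165 -0.2368] 0.94
cup 0.5 [402.   4.] [ 0.6952 -0.3754] 0.94
```

View pics/s2.png

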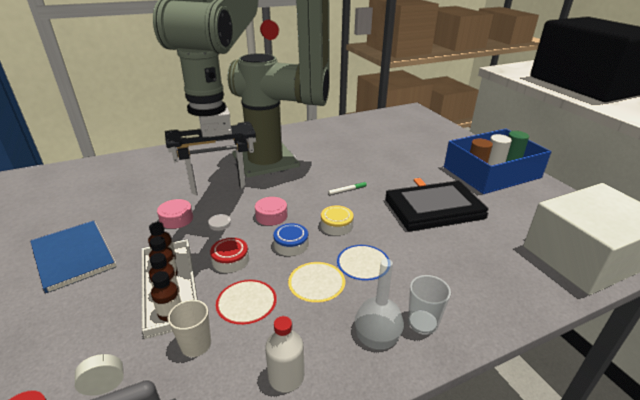

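send_rows(
  rows=[
    {"linear": [-0.1,-0.33,-0.4],"angular": [0,0,0],"jaw": 0},
    {"linear": [-0.1,-0.66,-0.43],"angular": [0,0,0],"jaw": 0},
    {"linear": [-0.1,-1,-0.43],"angular": [0,0,0],"jaw": 0},
    {"linear": [-0.1,-1,-0.43],"angular": [0,0,0],"jaw": 0},
  ],
)

```text
time: 57.18
tcp_pos: [0.4578, -0.0954, 0.2788]
tool_rot: [0.005, 0.999, -0.047, 0.003]
ft_force: [-0.2, -0.8, 0.1]
finger_gap: 0.0941
```

send_rows(
  rows=[
    {"linear": [-0.05,-0.33,0],"angular": [0,0,0],"jaw": 0},
    {"linear": [-0.1,-0.66,0],"angular": [0,0,0],"jaw": 0},
    {"linear": [-0.1,-1,0],"angular": [0,0,0],"jaw": 0},
    {"linear": [-0.1,-1,0],"angular": [0,0,0],"jaw": 0},
  ],
)

```text
time: 57.68
tcp_pos: [0.4573, 0.0565, 0.277]
tool_rot: [0.005, 0.999, -0.046, 0.002]
ft_force: [-0.3, -1.2, 0.4]
finger_gap: 0.0943
```

send_rows(
  rows=[
    {"linear": [-0.05,-0.33,0],"angular": [0,0,0.03],"jaw": 0},
    {"linear": [-0.1,-0.66,0],"angular": [0,0,0.05],"jaw": 0},
    {"linear": [-0.1,-1,0],"angular": [0,0,0.09],"jaw": 0},
    {"linear": [-0.1,-1,0],"angular": [0,0,0.09],"jaw": 0},
  ],
)

```text
time: 58.18
tcp_pos: [0.4569, 0.2077, 0.2752]
tool_rot: [0.005, 0.997, -0.08, 0.002]
ft_force: [0.3, -0.1, -0.9]
finger_gap: 0.094
```

send_rows(
  rows=[
    {"linear": [-0.05,-0.33,0],"angular": [0,0,0],"jaw": 0},
    {"linear": [-0.1,-0.66,0],"angular": [0,0,0],"jaw": 0},
    {"linear": [-0.1,-0.66,0],"angular": [0,0,0],"jaw": 0},
    {"linear": [-0.1,-0.66,0],"angular": [0,0,0],"jaw": 0},
  ],
)

```text
time: 58.68
tcp_pos: [0.4588, 0.3055, 0.2738]
tool_rot: [0.006, 0.997, -0.081, 0.002]
ft_force: [-1.1, 0.2, -0.1]
finger_gap: 0.094
```

```bash
python3 - <<'E'
from wk import *
s,r=tool();print(s['tcp_pos'],yaw())
im,cp=snap('wrist','w15')
hsv=cv2.cvtColor(im,cv2.COLOR_RGB2HSV)
m=(hsv[...,0]>=5)&(hsv[...,0]<=22)&(hsv[...,1]>200)&(hsv[...,2]>150)
n,l,st,ce=cv2.connectedComponentsWithStats(m.astype(np.uint8))
for i in range(1,n):
    if st[i,4]>60: print(st[i],ce[i],onplane(ce[i],cp,.035,True)); 
for o in cut_out('notebook','wrist')+cut_out('screen_tab','wrist'):
    x=onplane(o['location'],cp,.03,True)[:2]; print(o['conf'],o['location'],o['mask'].sum())
    if o['conf']>.4: print(fit('notebook',[(o['mask'],cp,True)],x,-.17))
E
```

```text
[0.45875425 0.30550849 0.27375699] -1.7329078818746202
[264 212  17  31 474] [272.2257384  226.63291139] [0.39904943 0.3731875  0.035     ]
[ 89 252  31  18 259] [103.35907336 259.1003861 ] [0.38338061 0.68129681 0.035     ]
0.8 [274.5, 151.3] 23276
(array([ 0.50311414,  0.3564968 , -0.16723034]), np.float64(0.9544243517663842))
0.88 [274.3, 150.7] 23073
(array([ 0.5008486 ,  0.35693763, -0.17984283]), np.float64(0.9499715927024809))
```

View pics/w15.png

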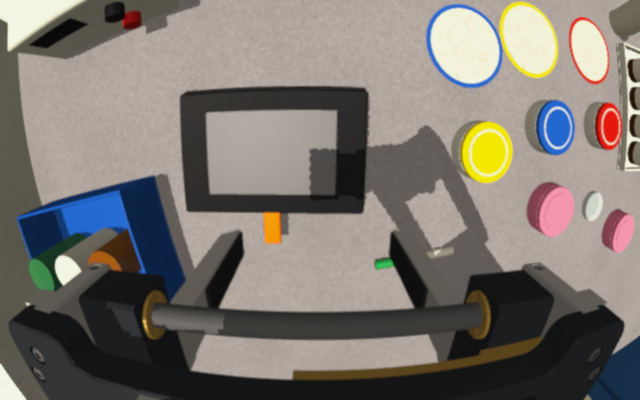

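```bash
python3 - <<'E'
from wk import *
im=cv2.imread('pics/w15.png'); cp=imaging.camera_params('wrist')
cv2.imwrite('pics/w15z.png',cv2.resize(im[70:260,165:385],None,fx=3.4,fy=3.1,interpolation=cv2.INTER_CUBIC)[:600])
for n,p in dict(tabbase=(272.2,211.5),tabtip=(272.2,243),TL=(181,93),TR=(367,88)).items(): print(n,onplane(p,cp,.036,True))
E
```

```text
tabbase [0.42040672 0.36928744 0.036     ]
tabtip [0.37528652 0.37887176 0.036     ]
TL [0.60190134 0.46167759 0.036     ]
TR [0.56094806 0.22100465 0.036     ]
```

View pics/w15z.png

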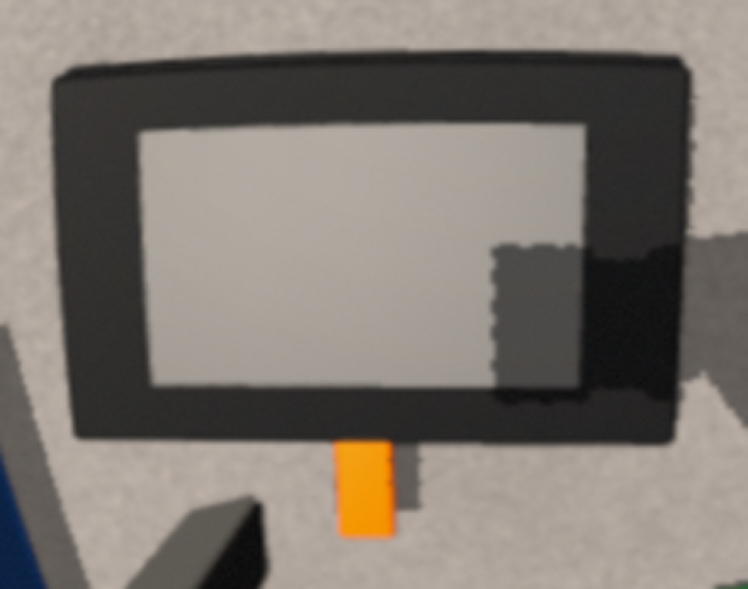

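```bash
python3 - <<'E'
from wk import *
goto([.3947,.3734,.16],-1.739)
E
```

```text
lin [-0.497 -0.383  0.755] ang [ 0.012 -0.007  0.007]
```

send_rows(
  rows=[
    {"linear": [-0.25,-0.2,0],"angular": [0.01,0,0],"jaw": 0},
    {"linear": [-0.5,-0.38,0.1],"angular": [0.01,-0.01,0.01],"jaw": 0},
    {"linear": [-0.5,-0.38,0.4],"angular": [0.01,-0.01,0.01],"jaw": 0.3},
    {"linear": [-0.5,-0.38,0.7],"angular": [0.01,-0.01,0.01],"jaw": 0.4},
    {"linear": [-0.5,-0.38,0.75],"angular": [0.01,-0.01,0.01],"jaw": 0.4},
    {"linear": [-0.5,-0.38,0.75],"angular": [0.01,-0.01,0.01],"jaw": 0.4},
  ],
)

```text
time: 59.58
tcp_pos: [0.3949, 0.3726, 0.1614]
tool_rot: [0.001, 0.996, -0.086, -0.001]
ft_force: [-0.2, -1.0, 1.0]
finger_gap: 0.0585
```

```bash
python3 - <<'E'
from wk import *
print(tool()[0]['joint_pos'].round(2),tool()[0]['tcp_pos'])
goto([.3947,.3734,.035],-1.739)
im,cp=snap('wrist','w16')
for r in(.165,.19,.21): 
    p=np.array([.582,.3415])-r*np.array([.986,-.168]); print(r,proj([*p,.035],cp,True))
E
```

```text
[0.6  0.2  1.69 0.   1.25 2.34] [0.3948535  0.37259    0.16142951]
lin [-0.    -0.007  0.843] ang [ 0.002  0.002 -0.004]
0.165 [[314.64034743 172.27687111]]
0.19 [[314.76441666 198.2507427 ]]
0.21 [[314.86379882 218.21020356]]
```

View pics/w16.png

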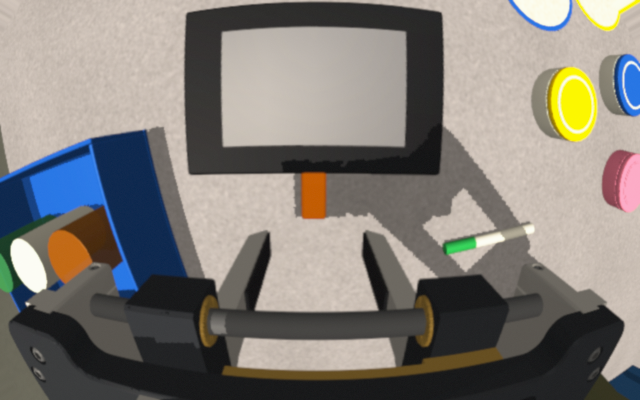

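send_rows(
  rows=[
    {"linear": [0,0,0.3],"angular": [0,0,0],"jaw": 0.4},
    {"linear": [0,0,0.6],"angular": [0,0,0],"jaw": 0.4},
    {"linear": [0,0,0.8],"angular": [0,0,0],"jaw": 0.4},
    {"linear": [0,0,0.84],"angular": [0,0,0],"jaw": 0.4},
    {"linear": [0,0,0.84],"angular": [0,0,0],"jaw": 0.4},
    {"linear": [0,0,0.84],"angular": [0,0,0],"jaw": 0.8},
    {"linear": [0,0,0.84],"angular": [0,0,0],"jaw": 1},
    {"linear": [0,0,0.84],"angular": [0,0,0],"jaw": 1},
    {"linear": [0,0,0.84],"angular": [0,0,0],"jaw": 1},
  ],
)

```text
time: 60.75
tcp_pos: [0.3962, 0.3748, 0.0372]
tool_rot: [-0.002, 0.996, -0.086, 0.001]
ft_force: [-0.8, 4.1, -0.3]
finger_gap: 0.0239
```

```bash
cat > arc.py <<'E'
from wk import *
import sys
H=np.array([.582,.3415,.03]);u=np.array([.986,-.168,0])
s,r=tool();M=r.as_matrix()
p=s['tcp_pos']-[0,0,.003]-H; print(s['tcp_pos'],s['ft_force'].round(1),'ang now',np.degrees(np.arctan2(p[2],-p@u)).round(1),'rad',np.hypot(p[2],p@u).round(4))
a0,a1,n=map(float,sys.argv[1:4])
for a in np.linspace(a0,a1,int(n)):
    t=np.radians(a); q=H-.19*np.cos(t)*u+[0,0,.19*np.sin(t)+.003]
    print(round(a,1),np.round(M.T@(q-s['tcp_pos'])/.15,3))
E
python3 arc.py 6 48 8
```

```text
[0.39616248 0.37484166 0.03722501] [-0.8  4.1 -0.3] ang now 1.3 rad 0.1889
6.0 [-0.001  0.011 -0.104]
12.0 [ 0.02   0.01  -0.235]
18.0 [ 0.054  0.009 -0.363]
24.0 [ 0.102  0.009 -0.487]
30.0 [ 0.162  0.008 -0.605]
36.0 [ 0.234  0.007 -0.716]
42.0 [ 0.318  0.007 -0.819]
48.0 [ 0.412  0.006 -0.913]
```

send_rows(
  rows=[
    {"linear": [0,0,-0.1],"angular": [0,0,0],"jaw": 1},
    {"linear": [0.02,0,-0.235],"angular": [0,0,0],"jaw": 1},
    {"linear": [0.054,0,-0.36],"angular": [0,0,0],"jaw": 1},
    {"linear": [0.1,0,-0.49],"angular": [0,0,0],"jaw": 1},
    {"linear": [0.16,0,-0.605],"angular": [0,0,0],"jaw": 1},
    {"linear": [0.234,0,-0.716],"angular": [0,0,0],"jaw": 1},
    {"linear": [0.318,0,-0.82],"angular": [0,0,0],"jaw": 1},
    {"linear": [0.41,0,-0.91],"angular": [0,0,0],"jaw": 1},
  ],
)

```text
time: 61.75
tcp_pos: [0.454, 0.3647, 0.1726]
tool_rot: [-0.002, 0.996, -0.086, -0.003]
ft_force: [-1.6, 6.3, -6.8]
finger_gap: 0.0238
```

```bash
python3 arc.py 54 100 9; python3 cc.py n1
```

```text
[0.45400502 0.36467882 0.17262843] [-1.6  6.3 -6.8] ang now 47.0 rad 0.1908
54.0 [ 0.122  0.008 -0.095]
59.8 [ 0.228  0.008 -0.165]
65.5 [ 0.34   0.007 -0.224]
71.2 [ 0.458  0.006 -0.271]
77.0 [ 0.58   0.006 -0.307]
82.8 [ 0.705  0.005 -0.33 ]
88.5 [ 0.832  0.005 -0.34 ]
94.2 [ 0.959  0.005 -0.338]
100.0 [ 1.085  0.004 -0.323]
[0.524 0.272 1.579 0.007 1.292 2.265] [0.45400502 0.36467882 0.17262843] [-1.6  6.3 -6.8] 0.02382172545176355
```

View pics/n1.png

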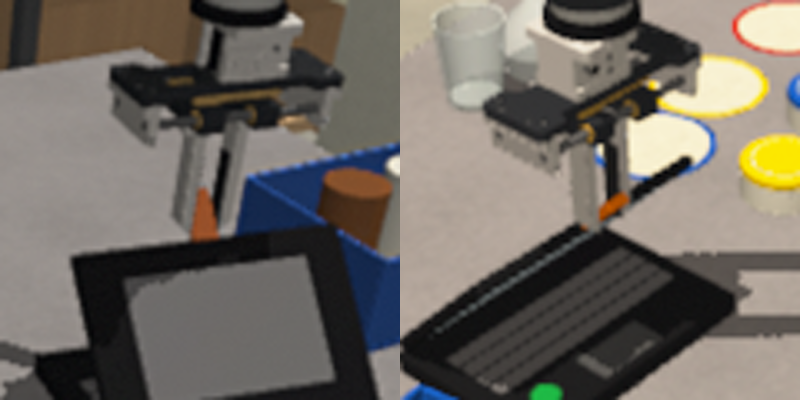

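Lid is following at about 47°; continue the arc.

send_rows(
  rows=[
    {"linear": [0.12,0,-0.095],"angular": [0,0,0],"jaw": 1},
    {"linear": [0.23,0,-0.165],"angular": [0,0,0],"jaw": 1},
    {"linear": [0.34,0,-0.224],"angular": [0,0,0],"jaw": 1},
    {"linear": [0.46,0,-0.271],"angular": [0,0,0],"jaw": 1},
    {"linear": [0.58,0,-0.307],"angular": [0,0,0],"jaw": 1},
    {"linear": [0.705,0,-0.33],"angular": [0,0,0],"jaw": 1},
    {"linear": [0.83,0,-0.34],"angular": [0,0,0],"jaw": 1},
    {"linear": [0.83,0,-0.34],"angular": [0,0,0],"jaw": 1},
  ],
)

```text
time: 62.85
tcp_pos: [0.5792, 0.3428, 0.2252]
tool_rot: [-0.003, 0.996, -0.086, -0.0]
ft_force: [-0.5, 2.8, -1.9]
finger_gap: 0.0223
```

```bash
python3 arc.py 91 100 4
```

```text
[0.57919747 0.34281272 0.22522857] [-0.5  2.8 -1.9] ang now 89.1 rad 0.1923
91.0 [0.042 0.005 0.015]
94.0 [0.108 0.005 0.018]
97.0 [0.174 0.005 0.024]
100.0 [0.24  0.005 0.034]
```

send_rows(
  rows=[
    {"linear": [0.06,0,0.015],"angular": [0,0,0],"jaw": 1},
    {"linear": [0.12,0,0.018],"angular": [0,0,0],"jaw": 1},
    {"linear": [0.18,0,0.024],"angular": [0,0,0],"jaw": 1},
    {"linear": [0.24,0,0.034],"angular": [0,0,0],"jaw": 1},
    {"linear": [0.24,0,0.034],"angular": [0,0,0],"jaw": 1},
    {"linear": [0.24,0,0.034],"angular": [0,0,0],"jaw": 1},
  ],
)

```text
time: 63.6
tcp_pos: [0.6144, 0.3359, 0.2196]
tool_rot: [-0.002, 0.996, -0.087, -0.001]
ft_force: [-0.5, -0.1, 0.0]
finger_gap: 0.0007
```

```bash
python3 arc.py 100 103 2; python3 cc.py n2; python3 - <<'E'
from wk import *
im,cp=snap('wrist','w17')
E
```

```text
[0.61436912 0.33590681 0.21963508] [-0.5 -0.1  0. ] ang now 100.0 rad 0.1895
100.0 [ 0.001 -0.001 -0.003]
103.0 [ 0.066 -0.001  0.01 ]
[0.375 0.475 1.205 0.004 1.461 2.119] [0.61436912 0.33590681 0.21963508] [-0.5 -0.1  0. ] 0.0006702107231765066
```

View pics/n2.png

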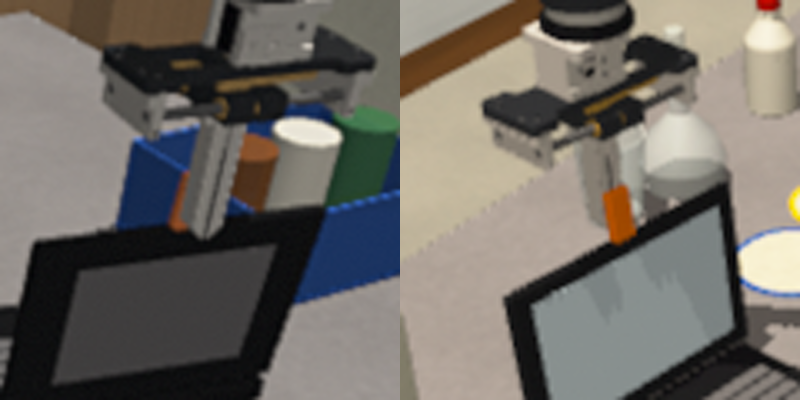

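View pics/w17.png

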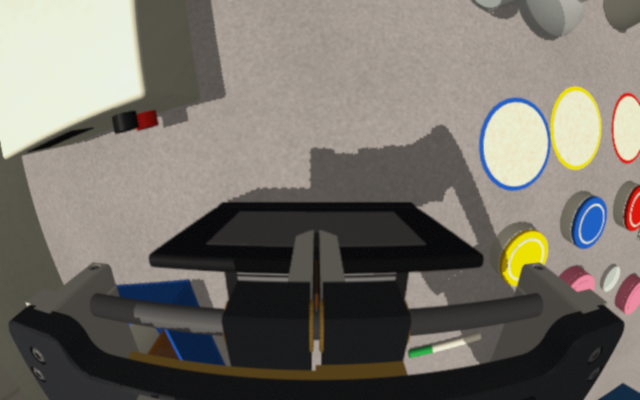

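```bash
cat > lid.py <<'E'
from wk import *
H=np.array([.582,.3415,.03]);u=np.array([.986,-.168,0]);v=np.array([.168,.986,0])
def pts(t,r0,r1,w,th):
    d=-np.cos(t)*u+np.array([0,0,np.sin(t)]); n=np.cross(v,d)
    return np.array([H+d*r+v*a*w/2+n*b*th/2 for r in(r0,r1) for a in(-1,1) for b in(-1,1)])
def hull(P,cp): 
    m=np.zeros((400*4,640*4),np.uint8); cv2.fillConvexPoly(m,cv2.convexHull(((proj(P,cp)+.5)*4*16).astype(np.int32)),255,shift=4); return m>0
def measure(fn=None):
    for cam in('side','scene'):
        im,cp=snap(cam,fn and fn+cam); hsv=cv2.cvtColor(im,cv2.COLOR_RGB2HSV)
        m=((hsv[...,0]>=4)&(hsv[...,0]<=16)&(hsv[...,1]>200)&(hsv[...,2]>90)).astype(np.uint8)
        # only near expected tab
        g=np.zeros_like(m); 
        for a in range(0,140,5): 
            for p in proj(pts(np.radians(a),.165,.21,.024,.01),cp): cv2.circle(g,tuple(int(x) for x in p),6,1,-1)
        m&=g; print(cam,'orange',m.sum())
        M=cv2.resize(m,None,fx=4,fy=4,interpolation=cv2.INTER_NEAREST)>0
        # lid: dark + screen IoU using network mask
        A=np.arange(60,130,1.); sc=[]
        for a in A:
            h=hull(pts(np.radians(a),.165,.21,.024,.01),cp); sc.append((h&M).sum()/max((h|M).sum(),1))
        i=int(np.argmax(sc)); print(cam,'tab best',A[i],round(sc[i],2))
        for o in cut_out('screen',cam)[:2]:
            K=cv2.resize(o['mask'].astype(np.uint8),None,fx=4,fy=4,interpolation=cv2.INTER_NEAREST)>0; sc=[]
            base=box(.17,.25,.023)[0]; yw=np.arctan2(u[1],u[0]); c,s=np.cos(yw),np.sin(yw)
            B=base@np.array([[c,-s,0],[s,c,0],[0,0,1]]).T+[*(H[:2]-.0825*u[:2]),0]
            hb=hull(B,cp); s1=[];s2=[]
            for a in A:
                h=hull(pts(np.radians(a),0,.165,.25,.012),cp)|hull(pts(np.radians(a),.165,.21,.024,.01),cp); s1.append((h&K).sum()/(h|K).sum()); h=h|hb; s2.append((h&K).sum()/(h|K).sum())
            print(cam,'net',round(o['conf'],2),'lid',A[np.argmax(s1)],round(max(s1),2),'lid+base',A[np.argmax(s2)],round(max(s2),2))
if __name__=='__main__':
    import sys; measure(sys.argv[1] if len(sys.argv)>1 else None)
E
python3 lid.py L1
```

```text
side orange 111
side tab best 94.0 0.74
side net 0.73 lid 60.0 0.0 lid+base 60.0 0.0
side net 0.59 lid 94.0 0.95 lid+base 95.0 0.48
scene orange 0
scene tab best 60.0 0.0
scene net 0.62 lid 96.0 0.91 lid+base 96.0 0.71
```

send_rows(
  rows=[
    {"linear": [0,0,-0.25],"angular": [0,0,0],"jaw": 1},
    {"linear": [0,0,-0.5],"angular": [0,0,0],"jaw": 1},
    {"linear": [-0.2,0,-0.5],"angular": [0,0,0],"jaw": 1},
    {"linear": [-0.5,0,-0.5],"angular": [0,0,0],"jaw": 1},
    {"linear": [-0.6,0,-0.4],"angular": [0,0,0],"jaw": 1},
    {"linear": [-0.6,0,-0.1],"angular": [0,0,0],"jaw": 1},
    {"linear": [-0.6,0,-0.05],"angular": [0,0,0],"jaw": 1},
    {"linear": [-0.6,0,-0.05],"angular": [0,0,0],"jaw": 1},
  ],
)

```text
time: 64.95
tcp_pos: [0.526, 0.3519, 0.2275]
tool_rot: [-0.002, 0.996, -0.087, -0.001]
ft_force: [1.1, -0.9, 0.1]
finger_gap: 0.0005
```

```bash
python3 lid.py L2;python3 - <<'E'
from lid import *
s,r=tool(); print(s['tcp_pos'],(s['tcp_pos']-H)@u)
for uu in(.003,.010,.0178): go2(H+u*uu+[0,0,.197])
E
```

```text
side orange 91
side tab best 93.0 0.61
side net 0.9 lid 93.0 0.91 lid+base 93.0 0.45
side net 0.21 lid 94.0 0.49 lid+base 94.0 0.92
scene orange 0
scene tab best 60.0 0.0
scene net 0.8 lid 96.0 0.93 lid+base 96.0 0.73
[0.52724029 0.35243797 0.22971908] -0.055830656032537285
lin [0.392 0.009 0.019]
lin [0.439 0.009 0.019]
lin [0.491 0.008 0.019]
```

send_rows(
  rows=[
    {"linear": [0.15,0.01,0.02],"angular": [0,0,0],"jaw": 1},
    {"linear": [0.3,0.01,0.02],"angular": [0,0,0],"jaw": 1},
    {"linear": [0.37,0.01,0.02],"angular": [0,0,0],"jaw": 1},
    {"linear": [0.39,0.01,0.02],"angular": [0,0,0],"jaw": 1},
    {"linear": [0.39,0.01,0.02],"angular": [0,0,0],"jaw": 1},
  ],
)

```text
time: 65.78
tcp_pos: [0.5841, 0.3412, 0.2273]
tool_rot: [-0.003, 0.996, -0.086, 0.001]
ft_force: [-2.3, 0.8, 1.7]
finger_gap: 0.0008
```

```bash
python3 - <<'E'
from lid import *
s,r=tool(); print(s['tcp_pos'],(s['tcp_pos']-H)@u,s['ft_force'])
for uu in(.010,.0178): go2(H+u*uu+[0,0,.197])
E
```

```text
[0.58414679 0.34118533 0.22727615] 0.002169599100003545 [-2.31588646  0.80830008  1.73058347]
lin [0.052 0.    0.002]
lin [ 0.104 -0.     0.002]
```

Contact just beginning, as predicted. Push the remaining ~15 mm.

send_rows(
  rows=[
    {"linear": [0.03,0,0],"angular": [0,0,0],"jaw": 1},
    {"linear": [0.06,0,0],"angular": [0,0,0],"jaw": 1},
    {"linear": [0.09,0,0],"angular": [0,0,0],"jaw": 1},
    {"linear": [0.105,0,0],"angular": [0,0,0],"jaw": 1},
    {"linear": [0.105,0,0],"angular": [0,0,0],"jaw": 1},
  ],
)

```text
time: 66.4
tcp_pos: [0.5995, 0.3384, 0.2264]
tool_rot: [-0.003, 0.996, -0.086, 0.0]
ft_force: [-3.3, 1.2, -2.2]
finger_gap: 0.0004
```

```bash
python3 lid.py L3; python3 - <<'E'
from lid import *
s,r=tool(); print(s['tcp_pos'],(s['tcp_pos']-H)@u,s['ft_force'])
E
```

```text
side orange 43
side tab best 99.0 0.27
side net 0.58 lid 100.0 0.94 lid+base 100.0 0.48
scene orange 0
scene tab best 60.0 0.0
scene net 0.63 lid 101.0 0.95 lid+base 101.0 0.73
[0.59958895 0.338376   0.22714314] 0.017867537830709504 [-4.1461432   0.79408191 -2.65435432]
```

send_rows(
  rows=[
    {"linear": [-0.1,0,0],"angular": [0,0,0],"jaw": 1},
    {"linear": [-0.4,0,0],"angular": [0,0,0],"jaw": 1},
    {"linear": [-0.8,0,0],"angular": [0,0,0],"jaw": 1},
    {"linear": [-1,0,0],"angular": [0,0,0],"jaw": 1},
    {"linear": [-1,0,0],"angular": [0,0,0],"jaw": 1},
  ],
)

```text
time: 67.22
tcp_pos: [0.451, 0.365, 0.2288]
tool_rot: [-0.004, 0.996, -0.085, 0.003]
ft_force: [-0.2, 0.5, 0.5]
finger_gap: 0.0005
```

```bash
python3 lid.py L4;python3 - <<'E'
from lid import *
for cam in('wrist','side'):
    im,cp=snap(cam,'p1'+cam); hsv=cv2.cvtColor(im,cv2.COLOR_RGB2HSV)
    m=((hsv[...,0]>=45)&(hsv[...,0]<=80)&(hsv[...,1]>120)&(hsv[...,2]>60)).astype(np.uint8)
    n,l,st,ce=cv2.connectedComponentsWithStats(m)
    for i in range(1,n):
        if st[i,4]>15: p=onplane(ce[i],cp,.029,cam=='wrist'); print(cam,st[i],ce[i].round(1),p.round(4),'nb frame',((p-H)@u).round(3),((p-H)@v).round(3))
E
```

```text
side orange 114
side tab best 99.0 0.73
side net 0.67 lid 99.0 0.88 lid+base 99.0 0.45
scene orange 0
scene tab best 60.0 0.0
scene net 0.82 lid 101.0 0.95 lid+base 101.0 0.73
wrist [236 179  22  22 384] [246.6 189.7] [0.4596 0.4492 0.029 ] nb frame -0.139 0.086
wrist [ 73 239  15   9  32] [ 79.3 242.3] [0.4285 0.7535 0.029 ] nb frame -0.221 0.38
wrist [424 259  27  14 228] [437.  265.3] [0.314  0.2234 0.029 ] nb frame -0.244 -0.161
wrist [ 34 266  26  25 428] [ 44.5 279. ] [0.368  0.9041 0.029 ] nb frame -0.306 0.519
side [333 257  10  10  47] [337.4 262. ] [0.2893 0.2398 0.029 ] nb frame -0.272 -0.149
side [243 281  10   8  71] [247.4 284.5] [0.4579 0.4508 0.029 ] nb frame -0.141 0.087
side [ 164  333   36   52 1245] [182.1 356.4] [0.4402 0.7246 0.029 ] nb frame -0.204 0.354
```

View pics/p1wrist.png

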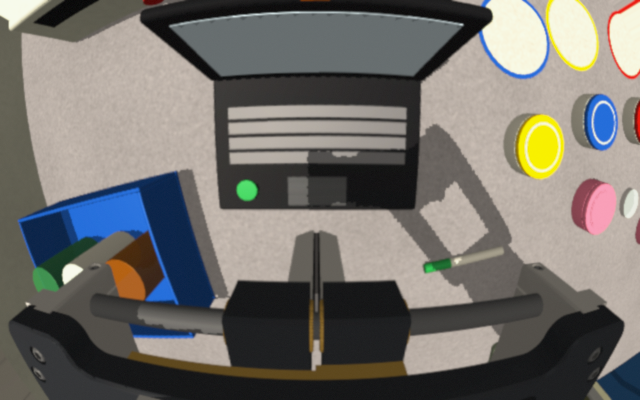

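```bash
python3 - <<'E'
from lid import *
cp=imaging.camera_params('wrist')
for z in(0,.05,.08,.1): print(z,onplane((180,173),cp,z,True).round(3),onplane((213,300),cp,z,True).round(3))
goto([.459,.450,.12],-1.739)
goto([.459,.450,.046],-1.739)
E
```

```text
0 [0.493 0.545 0.   ] [0.294 0.555 0.   ]
0.05 [0.498 0.519 0.05 ] [0.325 0.528 0.05 ]
0.08 [0.501 0.504 0.08 ] [0.343 0.512 0.08 ]
0.1 [0.503 0.494 0.1  ] [0.355 0.501 0.1  ]
lin [-0.063 -0.567  0.718] ang [-0.009 -0.003 -0.008]
lin [-0.064 -0.564  1.211] ang [-0.009 -0.003 -0.008]
```

```bash
python3 - <<'E'
from lid import *
cw=imaging.camera_params('wrist');cs=imaging.camera_params('side');cc=imaging.camera_params('scene')
def tri(L):
    A=np.zeros((3,3));b=np.zeros(3)
    for o,d in L:
        d=d/np.linalg.norm(d);P=np.eye(3)-np.outer(d,d);A+=P;b+=P@o
    x=np.linalg.solve(A,b); return x.round(3),[np.linalg.norm((np.eye(3)-np.outer(d,d)/(d@d))@(x-o)).round(4) for o,d in L]
print(tri([(cw['eye'],ray((180,173),cw,True)),(cs['eye'],ray((213,288),cs))]))
print(tri([(cs['eye'],ray((213,288),cs)),(cc['eye'],ray((483,165),cc))]))
print(tri([(cs['eye'],ray((275,320),cs)),(cc['eye'],ray((446,141),cc))]))
# brown cylinder top
print(tri([(cs['eye'],ray((229,298),cs)),(cc['eye'],ray((482,147),cc))]))
im,_=snap('side','s5')
cv2.imwrite('pics/s5z.png',cv2.resize(im[200:400,100:360],(780,600))[:,:,::-1])
E
```

```text
(array([0.504, 0.524, 0.051]), [np.float64(0.008), np.float64(0.008)])
(array([0.476, 0.554, 0.089]), [np.float64(0.0064), np.float64(0.0064)])
(array([0.284, 0.564, 0.084]), [np.float64(0.0047), np.float64(0.0047)])
(array([0.408, 0.59 , 0.114]), [np.float64(0.0045), np.float64(0.0045)])
```

View pics/s5z.png

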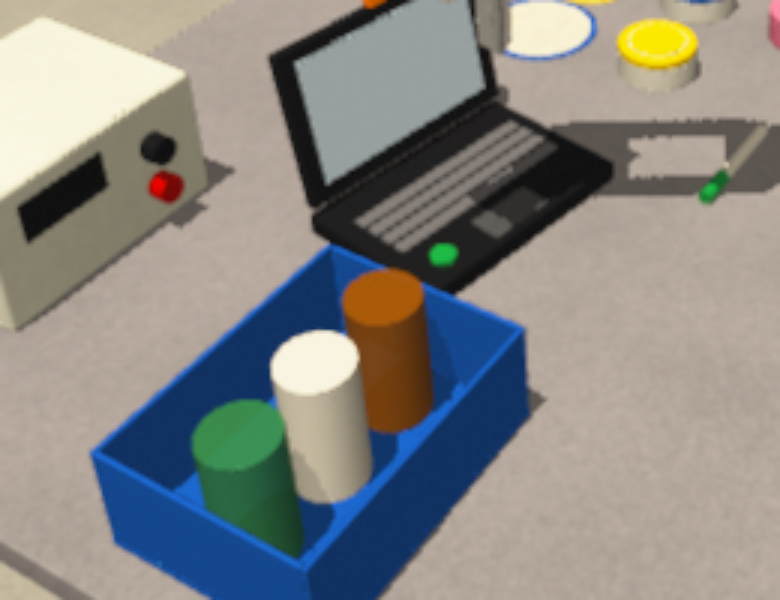

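send_rows(
  rows=[
    {"linear": [-0.03,-0.3,0],"angular": [0,0,0],"jaw": 1},
    {"linear": [-0.063,-0.56,0.2],"angular": [-0.01,0,-0.01],"jaw": 1},
    {"linear": [-0.063,-0.56,0.5],"angular": [-0.01,0,-0.01],"jaw": 1},
    {"linear": [-0.063,-0.56,0.8],"angular": [-0.01,0,-0.01],"jaw": 1},
    {"linear": [-0.063,-0.56,1],"angular": [-0.01,0,-0.01],"jaw": 1},
    {"linear": [-0.063,-0.56,1],"angular": [-0.01,0,-0.01],"jaw": 1},
  ],
)

```text
time: 68.32
tcp_pos: [0.4571, 0.4472, 0.0736]
tool_rot: [0.003, 0.997, -0.083, -0.002]
ft_force: [0.7, -0.7, 0.3]
finger_gap: 0.0005
```

```bash
python3 - <<'E'
from lid import *
s,_=tool();print(s['tcp_pos'])
goto([.459,.450,.051],-1.739); goto([.459,.450,.045],-1.739)
snap('wrist','p2')
E
```

```text
[0.45708611 0.44721761 0.07360568]
lin [ 0.01  -0.021  0.151] ang [0.008 0.004 0.001]
lin [ 0.01  -0.022  0.191] ang [0.008 0.004 0.001]
```

View pics/p2.png

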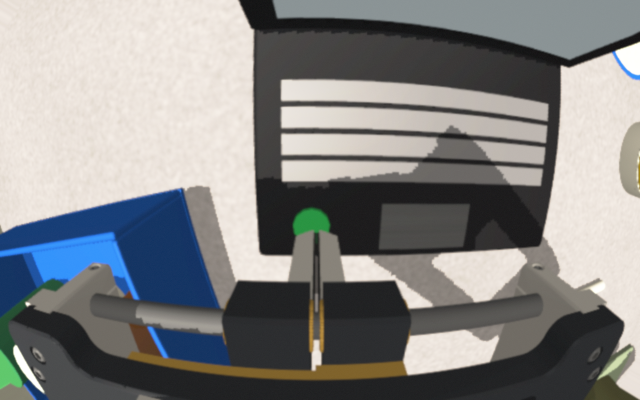

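send_rows(
  rows=[
    {"linear": [0.01,-0.02,0.08],"angular": [0,0,0],"jaw": 1},
    {"linear": [0.01,-0.02,0.13],"angular": [0,0,0],"jaw": 1},
    {"linear": [0.01,-0.02,0.15],"angular": [0,0,0],"jaw": 1},
    {"linear": [0.01,-0.02,0.17],"angular": [0,0,0],"jaw": 1},
    {"linear": [0.01,-0.02,0.185],"angular": [0,0,0],"jaw": 1},
    {"linear": [0.01,-0.02,0.19],"angular": [0,0,0],"jaw": 1},
  ],
)

```text
time: 69.12
tcp_pos: [0.4608, 0.4512, 0.0482]
tool_rot: [0.001, 0.997, -0.083, 0.0]
ft_force: [-0.4, 0.3, 3.0]
finger_gap: 0.0002
```

send_rows(
  rows=[
    {"linear": [0,0,0.02],"angular": [0,0,0],"jaw": 1},
    {"linear": [0,0,0.035],"angular": [0,0,0],"jaw": 1},
    {"linear": [0,0,0.035],"angular": [0,0,0],"jaw": 1},
  ],
)

```text
time: 69.5
tcp_pos: [0.4609, 0.4513, 0.0459]
tool_rot: [0.002, 0.997, -0.083, 0.0]
ft_force: [-5.2, -4.5, 15.3]
finger_gap: 0.0002
```

send_rows(
  rows=[
    {"linear": [0,0,-0.2],"angular": [0,0,0],"jaw": 1},
    {"linear": [0,0,-0.6],"angular": [0,0,0],"jaw": 1},
    {"linear": [0,0,-1],"angular": [0,0,0],"jaw": 1},
    {"linear": [-0.1,0.4,-1],"angular": [0,0,0],"jaw": 1},
    {"linear": [-0.2,0.7,-1],"angular": [0,0,0],"jaw": 0.5},
    {"linear": [-0.2,1,-1],"angular": [0,0,0],"jaw": 0.5},
    {"linear": [-0.2,1,-1],"angular": [0,0,0],"jaw": 0.5},
  ],
)

```text
time: 70.38
tcp_pos: [0.4055, 0.3068, 0.1959]
tool_rot: [0.002, 0.996, -0.085, -0.0]
ft_force: [0.1, 1.0, 0.3]
finger_gap: 0.0271
```

```bash
python3 lid.py L5; python3 - <<'E'
from wk import *
goto([.40,.18,.26],-1.667)
E
```

```text
side orange 113
side tab best 99.0 0.73
side net 0.96 lid 99.0 0.94 lid+base 99.0 0.48
side net 0.22 lid 60.0 0.0 lid+base 60.0 0.0
scene orange 0
scene tab best 60.0 0.0
scene net 0.76 lid 101.0 0.93 lid+base 101.0 0.72
lin [ 0.097  0.862 -0.421] ang [ 0.003 -0.001 -0.089]
```

send_rows(
  rows=[
    {"linear": [0.03,0.3,-0.2],"angular": [0,0,-0.03],"jaw": 0.5},
    {"linear": [0.07,0.6,-0.42],"angular": [0,0,-0.06],"jaw": 0.5},
    {"linear": [0.1,1,-0.42],"angular": [0,0,-0.09],"jaw": 0.5},
    {"linear": [0.1,1,-0.42],"angular": [0,0,-0.09],"jaw": 0.5},
  ],
)

```text
time: 71.08
tcp_pos: [0.3978, 0.1576, 0.2605]
tool_rot: [0.001, 0.999, -0.05, 0.001]
ft_force: [-0.1, 0.8, -0.7]
finger_gap: 0.047
```

send_rows(
  rows=[
    {"linear": [0.03,0.3,0],"angular": [0,0,0],"jaw": 0.5},
    {"linear": [0.07,0.6,0],"angular": [0,0,0],"jaw": 0.5},
    {"linear": [0.1,1,0],"angular": [0,0,0],"jaw": 0.5},
    {"linear": [0.1,1,0],"angular": [0,0,0],"jaw": 0.5},
    {"linear": [0.1,1,0],"angular": [0,0,0],"jaw": 0.5},
  ],
)

```text
time: 71.7
tcp_pos: [0.3983, 0.008, 0.2607]
tool_rot: [0.001, 0.999, -0.05, 0.001]
ft_force: [0.4, -0.1, 1.0]
finger_gap: 0.0469
```

```bash
cat > cans.py <<'E'
from wk import *
from ringw import rings
import sys
def go(fn,labels=('can_red','can_blue','can_yellow')):
    s,r=tool();print('tcp',s['tcp_pos'])
    im,cp=snap('wrist',fn)
    hsv=cv2.cvtColor(im,cv2.COLOR_RGB2HSV)
    for l in labels:
        for o in cut_out(l,'wrist'):
            if o['conf']<.4: continue
            h=hsv[o['mask']]; h=h[(h[:,1]>120)]; hue=int(np.median(h[:,0])) if len(h)>30 else -1
            ok={'can_red':hue<9 or hue>171,'can_blue':100<hue<130,'can_yellow':18<hue<34}[l]
            if not ok or len(h)<80: continue
            x=onplane(o['location'],cp,.03,True)[:2]
            p,q=fit('can',[(o['mask'],cp,True)],x); print(l,round(o['conf'],2),np.round(o['location']),'hue',hue,p.round(4),round(q,2))
    return im,cp
if __name__=='__main__':
    im,cp=go(sys.argv[1])
    rings(im[:,:,::-1].copy(),cp,{'red':(.623,-.2555),'yellow':(.6324,-.0885),'blue':(.619,.0455)})
E
python3 cans.py k1
```

```text
tcp [0.39833985 0.00803918 0.26073178]
can_red 0.98 [490. 108.] hue 2 [ 0.4782 -0.2485] 0.95
can_blue 0.73 [388. 107.] hue 108 [ 0.4826 -0.0901] 0.95
can_yellow 0.91 [274. 140.] hue 30 [0.4566 0.0543] 0.95
red [ 0.623  -0.2525] 581
yellow [ 0.6313 -0.0856] 730
blue [0.6176 0.0482] 751
```

View pics/k1.png

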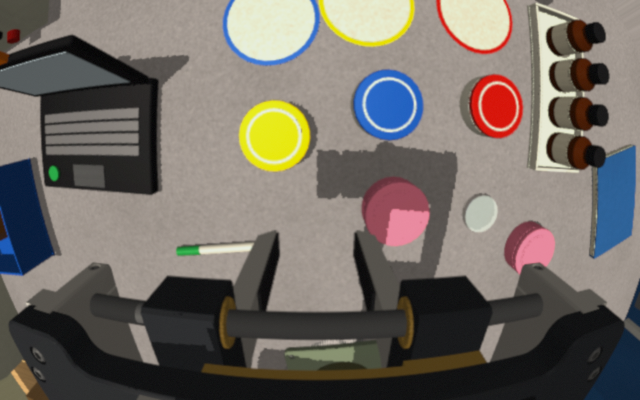

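```bash
python3 - <<'E'
from wk import *
goto([.4404,-.133,.15],-.779)
E
```

```text
lin [0.371 0.911 0.741] ang [ 0.003 -0.002 -1.131]
```

send_rows(
  rows=[
    {"linear": [0.07,0.2,0],"angular": [0,0,-0.2],"jaw": 0.5},
    {"linear": [0.15,0.4,0],"angular": [0,0,-0.4],"jaw": 0.48},
    {"linear": [0.22,0.6,0],"angular": [0,0,-0.6],"jaw": 0.48},
    {"linear": [0.3,0.8,0.2],"angular": [0,0,-0.8],"jaw": 0.48},
    {"linear": [0.37,0.91,0.5],"angular": [0,0,-1],"jaw": 0.48},
    {"linear": [0.37,0.91,0.74],"angular": [0,0,-1],"jaw": 0.48},
    {"linear": [0.37,0.91,0.74],"angular": [0,0,-1],"jaw": 0.48},
  ],
)

```text
time: 72.78
tcp_pos: [0.438, -0.1306, 0.1472]
tool_rot: [-0.002, 0.941, 0.338, -0.002]
ft_force: [0.5, -0.4, 0.3]
finger_gap: 0.0488
```

```bash
python3 - <<'E'
from wk import *
goto([.4404,-.133,.034],-.779)
E
```

```text
lin [0.004 0.026 0.754] ang [-0.006  0.003 -0.129]
```

send_rows(
  rows=[
    {"linear": [0,0.025,0.1],"angular": [0,0,-0.13],"jaw": 0.48},
    {"linear": [0,0.025,0.4],"angular": [0,0,-0.13],"jaw": 0.48},
    {"linear": [0,0.025,0.65],"angular": [0,0,-0.13],"jaw": 0.48},
    {"linear": [0,0.025,0.75],"angular": [0,0,-0.13],"jaw": 0.48},
    {"linear": [0,0.025,0.75],"angular": [0,0,-0.13],"jaw": 0.48},
  ],
)

```text
time: 73.4
tcp_pos: [0.4405, -0.1329, 0.0352]
tool_rot: [-0.002, 0.922, 0.386, -0.002]
ft_force: [0.5, -0.4, 0.2]
finger_gap: 0.0493
```

```bash
python3 - <<'E'
from wk import *
s,_=tool();print(s['ft_force'],yaw())
d=np.array([.618-.4825,.047+.0903]);d/=np.linalg.norm(d);print(d)
for off in(.10,.045): goto([.618-off*d[0],.047-off*d[1],.034],-.779)
im,_=snap('wrist','k2')
E
```

```text
[ 0.53851402 -0.43965817  0.21343076] -0.7771461707354596
[0.70242583 0.71175695]
lin [1.018e+00 1.000e-03 6.000e-03] ang [-0.006  0.002  0.002]
lin [1.385 0.002 0.005] ang [-0.006  0.002  0.002]
```

View pics/k2.png

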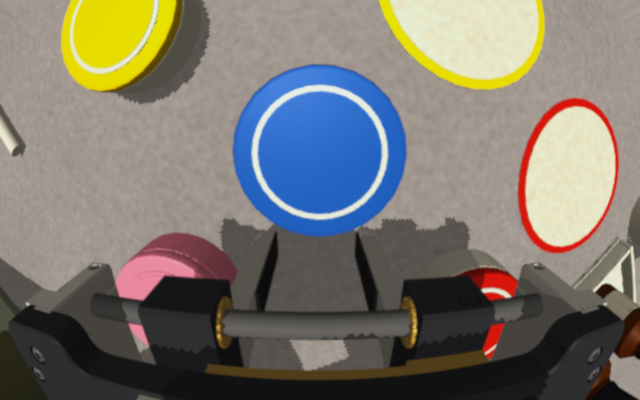

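send_rows(
  rows=[
    {"linear": [0.08,0,0],"angular": [0,0,0],"jaw": 0.48},
    {"linear": [0.16,0,0],"angular": [0,0,0],"jaw": 0.48},
    {"linear": [0.24,0,0],"angular": [0,0,0],"jaw": 0.48},
    {"linear": [0.33,0,0],"angular": [0,0,0],"jaw": 0.48},
    {"linear": [0.42,0,0],"angular": [0,0,0],"jaw": 0.48},
    {"linear": [0.51,0,0],"angular": [0,0,0],"jaw": 0.48},
    {"linear": [0.6,0,0],"angular": [0,0,0],"jaw": 0.48},
    {"linear": [0.69,0,0],"angular": [0,0,0],"jaw": 0.48},
    {"linear": [0.78,0,0],"angular": [0,0,0],"jaw": 0.48},
    {"linear": [0.87,0,0],"angular": [0,0,0],"jaw": 0.48},
    {"linear": [0.95,0,0],"angular": [0,0,0],"jaw": 0.48},
    {"linear": [1,0,0],"angular": [0,0,0],"jaw": 0.48},
  ],
)

```text
time: 74.95
tcp_pos: [0.547, -0.0259, 0.0357]
tool_rot: [-0.001, 0.922, 0.387, -0.001]
ft_force: [-2.9, -2.5, 2.6]
finger_gap: 0.0489
```

```bash
python3 - <<'E'
from cans import *
im,cp=go('k3',('can_blue',))
rings(im[:,:,::-1].copy(),cp,{'blue':(.618,.047)})
goto([.618-.045*.7024,.047-.045*.7118,.034],-.779)
E
```

```text
tcp [ 0.54697883 -0.02594243  0.03571543]
blue [0.6167 0.047 ] 6944
lin [ 0.375 -0.004  0.011] ang [-0.003 -0.     0.002]
```

View pics/k3.png

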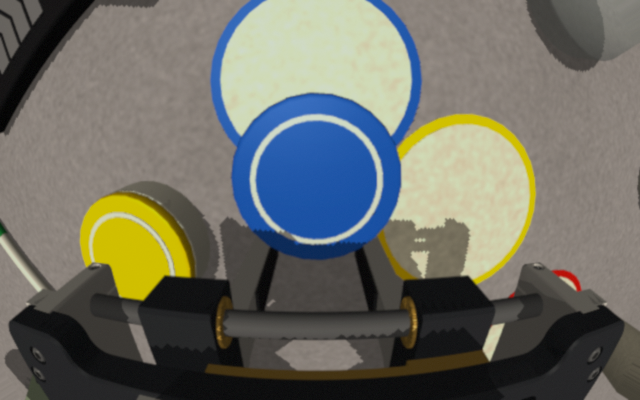

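send_rows(
  rows=[
    {"linear": [0.07,0,0.01],"angular": [0,0,0],"jaw": 0.48},
    {"linear": [0.14,0,0.01],"angular": [0,0,0],"jaw": 0.48},
    {"linear": [0.21,0,0.01],"angular": [0,0,0],"jaw": 0.48},
    {"linear": [0.27,0,0.01],"angular": [0,0,0],"jaw": 0.48},
    {"linear": [0.32,0,0.01],"angular": [0,0,0],"jaw": 0.48},
    {"linear": [0.35,0,0.01],"angular": [0,0,0],"jaw": 0.48},
    {"linear": [0.375,0,0.01],"angular": [0,0,0],"jaw": 0.48},
    {"linear": [0.375,0,0.01],"angular": [0,0,0],"jaw": 0.48},
  ],
)

```text
time: 76.05
tcp_pos: [0.5871, 0.015, 0.0341]
tool_rot: [-0.001, 0.922, 0.386, 0.0]
ft_force: [-1.0, 0.1, -0.4]
finger_gap: 0.0492
```

```bash
python3 - <<'E'
from cans import *
go('k4',('can_blue',))
E
```

```text
tcp [0.58706195 0.01498103 0.03411467]
can_blue 0.57 [316. 177.] hue 108 [0.6175 0.048 ] 0.95
```

View pics/k4.png

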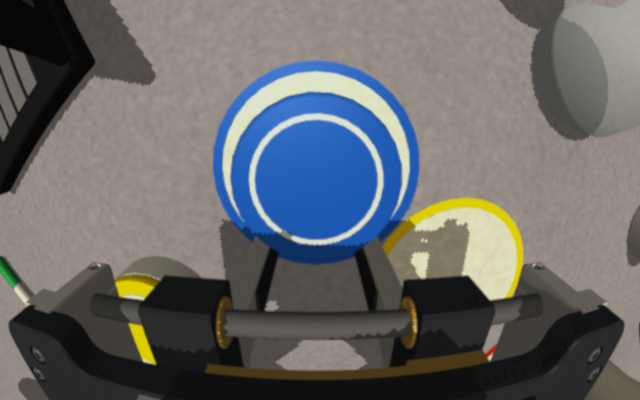

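send_rows(
  rows=[
    {"linear": [-0.1,0,0],"angular": [0,0,0],"jaw": 0.48},
    {"linear": [-0.3,0,0],"angular": [0,0,0],"jaw": 0.48},
    {"linear": [-0.4,0,-0.3],"angular": [0,0,0],"jaw": 0.48},
    {"linear": [-0.5,0,-0.7],"angular": [0,0,0],"jaw": 0.48},
    {"linear": [-0.7,0,-1],"angular": [0,0,0.2],"jaw": 0.48},
    {"linear": [-0.9,0,-1],"angular": [0,0,0.4],"jaw": 0.48},
    {"linear": [-1,0,-1],"angular": [0,0,0.6],"jaw": 0.48},
    {"linear": [-1,0,-1],"angular": [0,0,0.8],"jaw": 0.48},
    {"linear": [-1,0,-1],"angular": [0,0,1],"jaw": 0.48},
    {"linear": [-1,0,-1],"angular": [0,0,1],"jaw": 0.48},
  ],
)

```text
time: 77.4
tcp_pos: [0.4814, -0.093, 0.1842]
tool_rot: [-0.001, 1.0, 0.005, -0.0]
ft_force: [0.5, 0.7, 0.3]
finger_gap: 0.0488
```

```bash
python3 cans.py k5; python3 - <<'E'
from wk import *
print(yaw()); c=np.array([.4566,.0543]);h=-.75;d=np.array([np.cos(h),np.sin(h)]); q=c-.062*d;print(q)
goto([*q,.15],h-np.pi/2)
E
```

```text
tcp [ 0.48136687 -0.0929937   0.18418928]
can_red 0.89 [451. 192.] hue 1 [ 0.4778 -0.2494] 0.93
can_blue 0.61 [184.  66.] hue 108 [0.6181 0.0483] 0.96
can_yellow 0.96 [187. 213.] hue 29 [0.4571 0.0537] 0.96
red [ 0.6232 -0.2527] 1709
yellow [ 0.6316 -0.0858] 1982
blue [0.6175 0.0472] 1856
-1.561352969356026
[0.41123529 0.0965616 ]
lin [-0.458 -1.265  0.231] ang [-0.003  0.002  0.967]
```

View pics/k5.png

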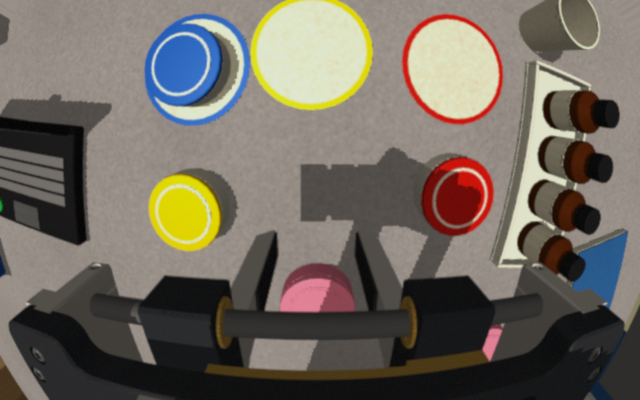

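send_rows(
  rows=[
    {"linear": [-0.1,-0.3,0],"angular": [0,0,0.2],"jaw": 0.48},
    {"linear": [-0.25,-0.6,0],"angular": [0,0,0.4],"jaw": 0.48},
    {"linear": [-0.4,-0.9,0],"angular": [0,0,0.6],"jaw": 0.48},
    {"linear": [-0.48,-1,0],"angular": [0,0,0.8],"jaw": 0.48},
    {"linear": [-0.48,-1,0],"angular": [0,0,0.87],"jaw": 0.48},
    {"linear": [-0.48,-1,0],"angular": [0,0,0.87],"jaw": 0.48},
  ],
)

```text
time: 78.35
tcp_pos: [0.4083, 0.057, 0.1846]
tool_rot: [-0.001, 0.944, -0.329, -0.0]
ft_force: [-0.0, -0.9, 0.1]
finger_gap: 0.049
```

```bash
python3 - <<'E'
from wk import *
for z in(.15,.034): goto([.4087,.0927,z],-2.25)
E
```

```text
lin [-0.145 -0.188  0.231] ang [-0.002  0.002  0.01 ]
lin [-0.144 -0.186  1.005] ang [-0.002  0.002  0.01 ]
```

send_rows(
  rows=[
    {"linear": [-0.145,-0.187,0],"angular": [0,0,0.01],"jaw": 0.48},
    {"linear": [-0.145,-0.187,0.2],"angular": [0,0,0.01],"jaw": 0.48},
    {"linear": [-0.145,-0.187,0.5],"angular": [0,0,0.01],"jaw": 0.48},
    {"linear": [-0.145,-0.187,0.85],"angular": [0,0,0.01],"jaw": 0.48},
    {"linear": [-0.145,-0.187,1],"angular": [0,0,0.01],"jaw": 0.48},
    {"linear": [-0.145,-0.187,1],"angular": [0,0,0.01],"jaw": 0.48},
  ],
)

```text
time: 79.1
tcp_pos: [0.4068, 0.0925, 0.0329]
tool_rot: [-0.0, 0.943, -0.333, -0.003]
ft_force: [0.1, 0.2, -0.5]
finger_gap: 0.0487
```

```bash
python3 - <<'E'
from cans import *
print(yaw()); go('k6',('can_yellow',))
goto([.632-.045*.778,-.0865+.045*.628,.034],-2.25)
E
```

```text
-2.2494344109760385
tcp [0.40681019 0.09253557 0.03289488]
can_yellow 0.74 [313. 148.] hue 29 [0.4564 0.0547] 0.95
lin [ 1.604 -0.002  0.007] ang [-0.003  0.001  0.   ]
```

View pics/k6.png

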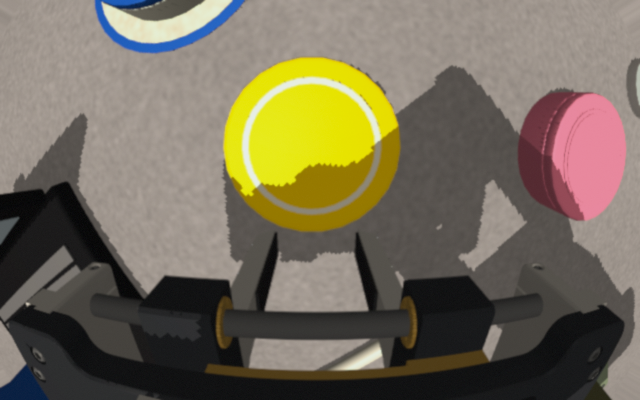

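send_rows(
  rows=[
    {"linear": [0.09,0,-0.01],"angular": [0,0,0],"jaw": 0.48},
    {"linear": [0.17,0.01,-0.01],"angular": [0,0,0],"jaw": 0.48},
    {"linear": [0.25,0.02,-0.01],"angular": [0,0,0],"jaw": 0.48},
    {"linear": [0.34,0.035,-0.01],"angular": [0,0,0],"jaw": 0.48},
    {"linear": [0.43,0.05,-0.01],"angular": [0,0,0],"jaw": 0.48},
    {"linear": [0.52,0.065,-0.01],"angular": [0,0,0],"jaw": 0.48},
    {"linear": [0.61,0.08,-0.01],"angular": [0,0,0],"jaw": 0.48},
    {"linear": [0.7,0.085,-0.01],"angular": [0,0,0],"jaw": 0.48},
    {"linear": [0.79,0.085,-0.01],"angular": [0,0,0],"jaw": 0.48},
    {"linear": [0.88,0.085,-0.01],"angular": [0,0,0],"jaw": 0.48},
    {"linear": [0.97,0.08,-0.01],"angular": [0,0,0],"jaw": 0.48},
    {"linear": [1,0.08,-0.01],"angular": [0,0,0],"jaw": 0.48},
  ],
)

```text
time: 80.7
tcp_pos: [0.52, -0.0117, 0.0366]
tool_rot: [-0.001, 0.943, -0.333, 0.001]
ft_force: [-3.3, 1.5, 3.2]
finger_gap: 0.0487
```

```bash
python3 - <<'E'
from cans import *
print(yaw()); go('k7',('can_yellow','can_blue'))
goto([.632-.045*.778,-.0865+.045*.628,.034],-2.25)
E
```

```text
-2.2501633761777606
tcp [ 0.52004216 -0.01170854  0.03662621]
can_yellow 0.56 [318. 179.] hue 24 [ 0.5544 -0.0404] 0.95
can_blue 0.78 [148. 186.] hue 108 [0.6181 0.0481] 0.96
lin [ 0.598 -0.081  0.018] ang [-0.003 -0.001  0.   ]
```

View pics/k7.png

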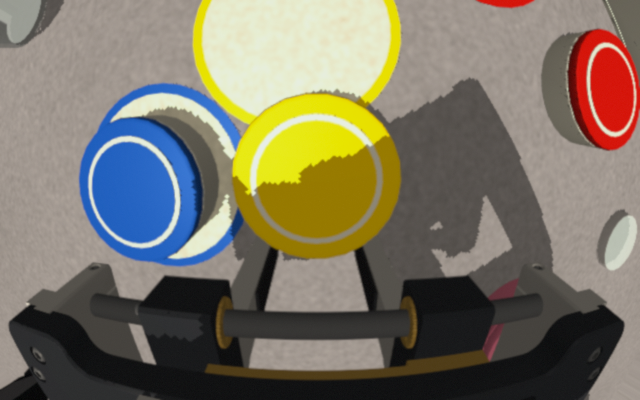

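send_rows(
  rows=[
    {"linear": [0.07,-0.005,0.01],"angular": [0,0,0],"jaw": 0.48},
    {"linear": [0.15,-0.015,0.01],"angular": [0,0,0],"jaw": 0.48},
    {"linear": [0.23,-0.03,0.015],"angular": [0,0,0],"jaw": 0.48},
    {"linear": [0.31,-0.04,0.015],"angular": [0,0,0],"jaw": 0.48},
    {"linear": [0.39,-0.055,0.015],"angular": [0,0,0],"jaw": 0.48},
    {"linear": [0.47,-0.065,0.015],"angular": [0,0,0],"jaw": 0.48},
    {"linear": [0.53,-0.075,0.015],"angular": [0,0,0],"jaw": 0.48},
    {"linear": [0.575,-0.08,0.015],"angular": [0,0,0],"jaw": 0.48},
    {"linear": [0.6,-0.08,0.015],"angular": [0,0,0],"jaw": 0.48},
    {"linear": [0.6,-0.08,0.015],"angular": [0,0,0],"jaw": 0.48},
  ],
)

```text
time: 82.1
tcp_pos: [0.5978, -0.0589, 0.0345]
tool_rot: [-0.001, 0.943, -0.333, 0.002]
ft_force: [-0.6, 0.2, -0.3]
finger_gap: 0.049
```

```bash
python3 - <<'E'
from cans import *
print(yaw()); go('k8',('can_yellow','can_blue'))
E
```

```text
-2.249721292905811
tcp [ 0.59777178 -0.05893947  0.03452899]
can_yellow 0.89 [314. 177.] hue 24 [ 0.6322 -0.0875] 0.94
can_blue 0.59 [170. 269.] hue 108 [0.6193 0.0487] 0.29
```

View pics/k8.png

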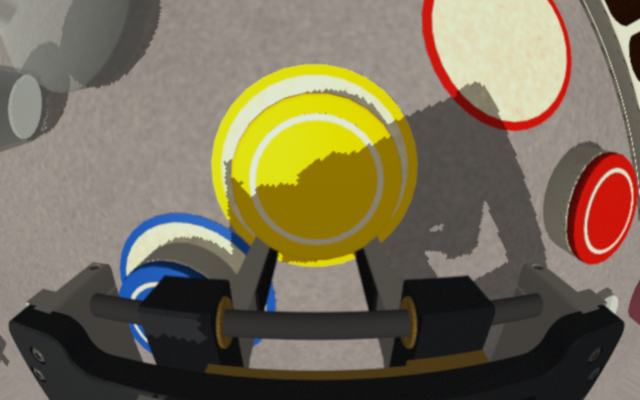

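send_rows(
  rows=[
    {"linear": [-0.1,0,0],"angular": [0,0,0],"jaw": 0.48},
    {"linear": [-0.3,0,0],"angular": [0,0,0],"jaw": 0.48},
    {"linear": [-0.4,0,-0.3],"angular": [0,0,0],"jaw": 0.48},
    {"linear": [-0.5,0,-0.7],"angular": [0,0,0],"jaw": 0.48},
    {"linear": [-0.6,0.2,-1],"angular": [0,0,-0.2],"jaw": 0.48},
    {"linear": [-0.7,0.5,-1],"angular": [0,0,-0.4],"jaw": 0.48},
    {"linear": [-0.7,0.8,-1],"angular": [0,0,-0.6],"jaw": 0.48},
    {"linear": [-0.7,1,-1],"angular": [0,0,-0.8],"jaw": 0.48},
    {"linear": [-0.7,1,-1],"angular": [0,0,-0.82],"jaw": 0.48},
  ],
)

```text
time: 83.38
tcp_pos: [0.4198, -0.1101, 0.1839]
tool_rot: [-0.0, 1.0, -0.019, 0.002]
ft_force: [0.2, 0.7, -0.2]
finger_gap: 0.0491
```

```bash
python3 cans.py k9; python3 - <<'E'
from wk import *
for z in(.15,.034): goto([.416,-.247,z],-1.602)
E
```

```text
tcp [ 0.4197905  -0.11009683  0.18385934]
can_red 0.72 [442. 132.] hue 2 [ 0.4773 -0.2498] 0.94
can_blue 0.74 [172.  27.] hue 108 [0.6191 0.0477] 0.97
can_yellow 0.59 [287.  18.] hue 29 [ 0.6332 -0.0876] 0.97
red [ 0.6233 -0.2527] 1020
yellow [ 0.6316 -0.0859] 1116
blue [0.6177 0.0473] 1160
lin [-0.006  0.921  0.225] ang [-0.001 -0.005 -0.005]
lin [-0.009  0.922  0.999] ang [-0.001 -0.005 -0.005]
```

View pics/k9.png

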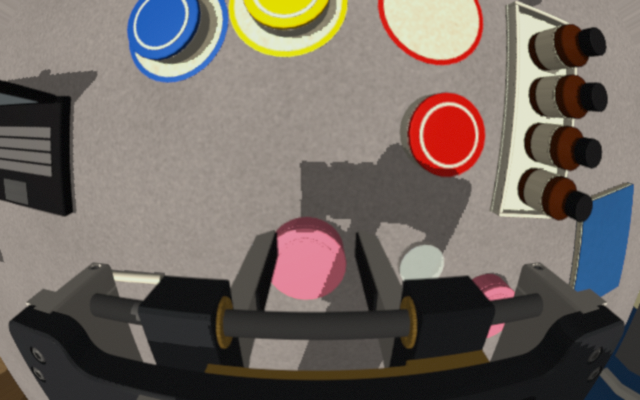

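send_rows(
  rows=[
    {"linear": [0,0.35,0],"angular": [0,0,0],"jaw": 0.48},
    {"linear": [0,0.7,0],"angular": [0,0,0],"jaw": 0.48},
    {"linear": [0,0.93,0],"angular": [0,0,0],"jaw": 0.48},
    {"linear": [0,0.93,0.2],"angular": [0,0,0],"jaw": 0.48},
    {"linear": [0,0.93,0.5],"angular": [0,0,0],"jaw": 0.48},
    {"linear": [0,0.93,0.8],"angular": [0,0,0],"jaw": 0.48},
    {"linear": [0,0.93,0.98],"angular": [0,0,0],"jaw": 0.48},
    {"linear": [0,0.93,0.99],"angular": [0,0,0],"jaw": 0.48},
    {"linear": [0,0.93,0.99],"angular": [0,0,0],"jaw": 0.48},
  ],
)

```text
time: 84.7
tcp_pos: [0.4184, -0.2484, 0.0361]
tool_rot: [-0.0, 1.0, -0.017, 0.003]
ft_force: [0.5, 1.1, 1.2]
finger_gap: 0.049
```

```bash
python3 - <<'E'
from cans import *
print(yaw()); go('k10',('can_red',))
goto([.623-.045,-.252,.034],-1.602)
E
```

```text
-1.6049858548509508
tcp [ 0.41843877 -0.24836731  0.03605217]
can_red 0.61 [313. 149.] hue 2 [ 0.4776 -0.2498] 0.95
lin [ 1.061 -0.017  0.026] ang [ 0.001 -0.009 -0.004]
```

View pics/k10.png

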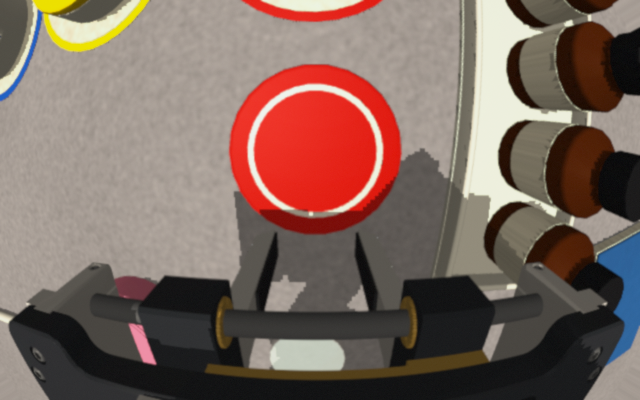

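send_rows(
  rows=[
    {"linear": [0.09,0,0.01],"angular": [0,0,0],"jaw": 0.48},
    {"linear": [0.17,0,0.01],"angular": [0,0,0],"jaw": 0.48},
    {"linear": [0.26,0,0.01],"angular": [0,0,0],"jaw": 0.48},
    {"linear": [0.35,0,0.01],"angular": [0,0,0],"jaw": 0.48},
    {"linear": [0.44,0,0.01],"angular": [0,0,0],"jaw": 0.48},
    {"linear": [0.53,0,0.01],"angular": [0,0,0],"jaw": 0.48},
    {"linear": [0.62,-0.005,0.01],"angular": [0,0,0],"jaw": 0.48},
    {"linear": [0.71,-0.01,0.01],"angular": [0,0,0],"jaw": 0.48},
    {"linear": [0.8,-0.01,0.01],"angular": [0,0,0],"jaw": 0.48},
    {"linear": [0.88,-0.015,0.01],"angular": [0,0,0],"jaw": 0.48},
    {"linear": [0.95,-0.015,0.01],"angular": [0,0,0],"jaw": 0.48},
    {"linear": [1,-0.015,0.01],"angular": [0,0,0],"jaw": 0.48},
  ],
)

```text
time: 86.3
tcp_pos: [0.5695, -0.2519, 0.0361]
tool_rot: [0.0, 1.0, -0.017, 0.003]
ft_force: [-0.3, 0.1, -1.5]
finger_gap: 0.0488
```

send_rows(
  rows=[
    {"linear": [0.04,0,0],"angular": [0,0,0],"jaw": 0.48},
    {"linear": [0.07,0,0],"angular": [0,0,0],"jaw": 0.48},
    {"linear": [0.07,0,0],"angular": [0,0,0],"jaw": 0.48},
  ],
)

```text
time: 86.68
tcp_pos: [0.5806, -0.2523, 0.0364]
tool_rot: [0.001, 1.0, -0.017, 0.004]
ft_force: [-0.1, -0.3, -1.0]
finger_gap: 0.0492
```

```bash
python3 - <<'E'
from cans import *
print(yaw()); go('k11',('can_red',))
goto([.623-.045,-.252,.034],-1.602)
E
```

```text
-1.6052243873653944
tcp [ 0.58059784 -0.25232392  0.03636476]
can_red 0.66 [314. 175.] hue 2 [ 0.6254 -0.2537] 0.95
lin [-0.016 -0.002  0.017] ang [ 0.002 -0.01  -0.004]
```

View pics/k11.png

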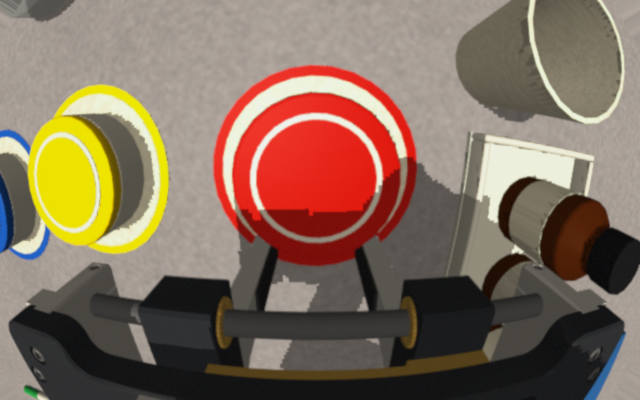

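Red is within ~2 mm of ring centre. Back off, lift, and check everything.

send_rows(
  rows=[
    {"linear": [-0.1,0,0],"angular": [0,0,0],"jaw": 0.48},
    {"linear": [-0.3,0,0],"angular": [0,0,0],"jaw": 0.48},
    {"linear": [-0.4,0,-0.3],"angular": [0,0,0],"jaw": 0.48},
    {"linear": [-0.5,0,-0.7],"angular": [0,0,0],"jaw": 0.48},
    {"linear": [-0.7,-0.3,-1],"angular": [0,0,0],"jaw": 0.48},
    {"linear": [-0.9,-0.6,-1],"angular": [0,0,0],"jaw": 0.48},
    {"linear": [-0.9,-0.9,-1],"angular": [0,0,0],"jaw": 0.48},
    {"linear": [-0.9,-0.9,-1],"angular": [0,0,0],"jaw": 0.48},
  ],
)

```text
time: 87.78
tcp_pos: [0.4486, -0.1104, 0.1859]
tool_rot: [0.001, 1.0, -0.015, 0.005]
ft_force: [-0.6, -0.3, -0.4]
finger_gap: 0.0487
```

send_rows(
  rows=[
    {"linear": [0,0,-0.3],"angular": [0,0,0],"jaw": 0.48},
    {"linear": [0,-0.2,-0.6],"angular": [0,0,0],"jaw": 0.48},
    {"linear": [0,-0.2,-0.6],"angular": [0,0,0],"jaw": 0.48},
  ],
)

```text
time: 88.15
tcp_pos: [0.4517, -0.0811, 0.2805]
tool_rot: [0.002, 1.0, -0.015, 0.01]
ft_force: [-0.3, 0.1, 0.2]
finger_gap: 0.049
```

```bash
python3 cans.py z1; python3 bw.py z1b .005; python3 lid.py L6; python3 - <<'E'
from h import *
im,cp=snap('wrist')
for l,mod in(('dish','dish'),('cup','cup')):
    for o in cut_out(l,'wrist')[:1]:
        x=onplane(o['location'],cp,.03,True)[:2]
        p,q=fit(mod,[(o['mask'],cp,True)],x); print(l,round(o['conf'],2),p.round(4),round(q,2))
im,_=snap('scene','z2'); im,_=snap('side','z3'); print(get_state()['time'])
E
```

```text
tcp [ 0.45168028 -0.08108363  0.28054114]
can_red 0.69 [432.  55.] hue 2 [ 0.6258 -0.2527] 0.96
can_blue 0.86 [218.  62.] hue 108 [0.6179 0.0483] 0.95
can_yellow 0.56 [319.  45.] hue 29 [ 0.6318 -0.0878] 0.96
red [ 0.6227 -0.252 ] 1306
yellow [ 0.6305 -0.0854] 1526
blue [0.6168 0.0468] 1196
[ 0.44796663 -0.08081788  0.27423002]
0.86 [540. 119.] z 0.005 [ 0.532  -0.4052] 0.96
0.68 [526. 199.] z 0.005 [ 0.4131 -0.3939] 0.95
0.62 [536.  79.] z 0.005 [ 0.5927 -0.4084] 0.94
0.56 [535. 158.] z 0.005 [ 0.4717 -0.3999] 0.94
side orange 116
side tab best 99.0 0.74
scene orange 0
scene tab best 60.0 0.0
scene net 0.96 lid 101.0 0.95 lid+base 101.0 0.73
dish 0.75 [ 0.3169 -0.2367] 0.93
cup 0.85 [ 0.6966 -0.3748] 0.98
88.9
```

View pics/z1.png

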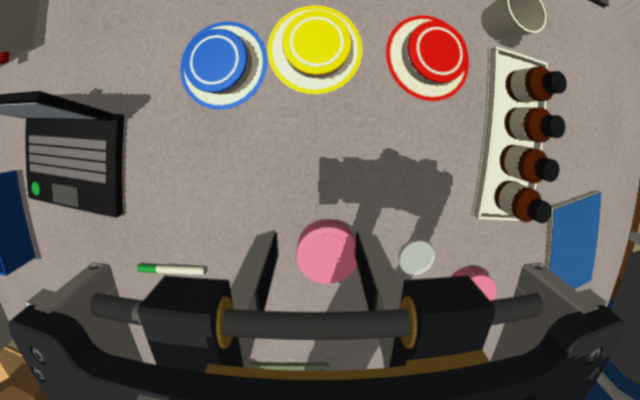

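View pics/z2.png

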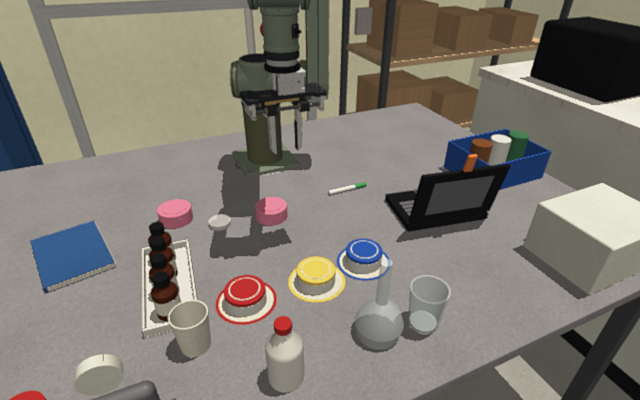

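View pics/z3.png

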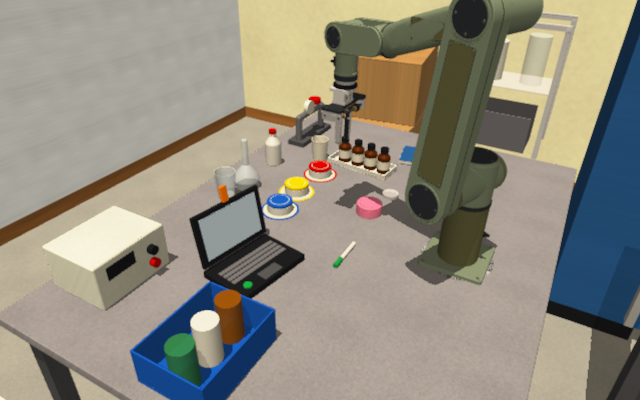

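send_rows(
  rows=[
    {"linear": [0,0,0],"angular": [0,0,0],"jaw": 0.48},
    {"linear": [0,0,0],"angular": [0,0,0],"jaw": 0.48},
  ],
)

```text
time: 89.15
tcp_pos: [0.4488, -0.0802, 0.2758]
tool_rot: [0.001, 1.0, -0.015, 0.005]
ft_force: [-0.0, 0.1, 0.3]
finger_gap: 0.0487
```

```bash
python3 cans.py z9 && python3 -c "
from bench import ticket
print(ticket.job_done())"
```

```text
tcp [ 0.44875821 -0.08024688  0.27584565]
can_red 0.8 [435.  49.] hue 2 [ 0.6255 -0.2538] 0.94
can_blue 0.69 [216.  60.] hue 108 [0.6174 0.0472] 0.96
can_yellow 0.79 [318.  40.] hue 29 [ 0.6317 -0.0873] 0.96
red [ 0.6227 -0.252 ] 1341
yellow [ 0.6304 -0.0854] 1560
blue [0.6168 0.0468] 1213
the job is handed in; nothing more can be done
None
```

The bench is ready and I handed the job in at about 89 s. Every last check agreed with the task.

- **Bottles:** All four amber bottles stand upright in the tray, the two from the notebook moved before I opened it. One tipped over in the grip on the first try, because it hit the neighbouring bottle. I stood it up again on the bench and placed it cleanly.
- **Screen:** My last camera fits put it at 99° (side view) and 101° (scene view). The tab slipped out of the grip near 94°, so I pushed the screen the last few degrees with closed fingers.
- **Power button:** I pressed it down until it bottomed out at 15 N, at the height of full travel, then let go. I did not read its travel directly.
- **Canisters:** Red, yellow and blue were pushed into their rings, never lifted. They sit within about 4 mm of the ring centres; 15 mm is allowed. None was seen to be knocked aside.
- **Left alone:** The cup and the dish are where they started to within about 4 mm, which is the measurement scatter. I did not touch the pink look-alikes.

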